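Lock the cast ingots away in the sample chest

TASK

One of the keys on the wooden stand, nobody knows which, fits the cam lock of the grey sample chest: push each candidate fully home and try to turn it clockwise, putting every wrong key back upright in the stand, until one swings the latch tongue off the lid. Then take the lid off and lay it on the bench, tip the ingots out of the tray into the chest, set the tray back down flat on the bench, put the lid back on properly, lock it again with the key, and put that key in the steel cup. The mould, wooden disc and tongs behind are not to be disturbed.

Things in the scene. Friction and masses are not known exactly. Their poses are not given: they have to be found in the camera images.
- chest: fixed grey open-topped steel chest, 150 x 150 x 110 mm outside, walls and floor 5 mm (inside 140 x 140 mm), with a dark lock case (150 mm along x, 66 mm along y, 114 mm high) against its -y side. Origin: centre of the chest's underside (the case not counted), z up. The lid lies on the 110 mm high rim
- keyhole (a point): centre of the brass plug's upper face, 110 mm from the chest's centre along its -y, 127 mm up; turns with the plug. x runs along the slot and the steel latch tongue (reaches 55 mm out along +x, 12 mm wide, underside 119.5 mm up). Slot 46 mm (x) by 10.5 mm (y), right through the 12 mm plug, chamber below. A key is home when its origin is at this point, its x parallel (either way round)
- lock (a joint): turn of the plug in rad, clockwise from above: 0 locked (tongue over the lid, along the chest's +y), 1.25 stop, unlocked (tongue clear, to the chest's +x). Stays as left (friction 0.08 N m). Hidden wards stop a wrong key at 0.05 to 0.3; which key is right differs each time. About 0.1 rad of play in the slot. A key can be pulled out or left standing at either end of the turn, not between
- lid: loose grey lid, plate 150 x 150 x 6 mm, under it a 128 x 128 x 10 mm skirt that drops inside the chest's walls (6 mm play each way). Origin: centre of the plate's underside (10 mm above the bench when laid on it, 110 mm on the chest), z up. Bridge handle: bar 84 mm along x, 14 mm wide (y), 34 to 52 mm above the origin. 300 g. Its sides go parallel to the chest's
- stand: fixed wooden key stand 215 x 50 x 52 mm. Origin: centre of its underside; three slots along its x at -68, 0 and +68 mm, each 48 mm (x) by 11 mm (y) and 49 mm deep; a key stands in it with its shoulder on the top, origin 52 mm above the bench, its x along the stand's x
- key_slim: steel key with an upright round barrel grip 18 mm thick. Origin: underside of its 50 x 10 x 6 mm shoulder, z up along the barrel (top at 46 mm), x along the blade's width, same after a half turn. Grip the barrel along y, 27 mm above the origin; forced, it slips in the fingers. Blade 48 mm long below the origin, 40 mm wide, 6 mm thick, a 9 mm notch in both edges 19 mm down. 180 g
- key_mid: steel key with an upright round barrel grip 23 mm thick. Origin: underside of its 50 x 10 x 6 mm shoulder, z up along the barrel (top at 46 mm), x along the blade's width, same after a half turn. Grip the barrel along y, 27 mm above the origin; forced, it slips in the fingers. Blade 48 mm long below the origin, 40 mm wide, 6 mm thick, a 9 mm notch in both edges 29 mm down. 180 g
- key_thick: steel key with an upright round barrel grip 28 mm thick. Origin: underside of its 50 x 10 x 6 mm shoulder, z up along the barrel (top at 46 mm), x along the blade's width, same after a half turn. Grip the barrel along y, 27 mm above the origin; forced, it slips in the fingers. Blade 48 mm long below the origin, 40 mm wide, 6 mm thick, a 9 mm notch in both edges 39 mm down. 180 g
- cup: loose steel cup, 100 mm across the mouth, 55 mm high, 4 mm wall, 300 g; origin: centre of its underside. A key let go inside it, blade down near the middle and just above the cup's floor, stays in it leaning on the rim
- tray: loose aluminium tray 170 x 124 mm, floor 4 mm thick, walls 30 mm high on three sides, open at its +x end. Origin: centre of its underside, z up. Bridge handle over its middle along y: bar 124 mm long, 14 mm wide (x), 56 to 76 mm above the origin; take it from above across the bar (fingers closing along the tray's x). 280 g; the ingots start to slide out at a tilt of about 27 to 35 degrees
- ingot1: dark steel-grey cast ingot 60 x 30 x 18 mm lying on the tray, its upper third narrower (52 x 22 mm), about 75 g; origin: centre of its underside, x along its length. Two to four ingots are present, the others absent
- ingot2: dark steel-grey cast ingot 60 x 30 x 18 mm lying on the tray, its upper third narrower (52 x 22 mm), about 75 g; origin: centre of its underside, x along its length. Two to four ingots are present, the others absent
- ingot3: dark steel-grey cast ingot 60 x 30 x 18 mm lying on the tray, its upper third narrower (52 x 22 mm), about 75 g; origin: centre of its underside, x along its length. Two to four ingots are present, the others absent
- ingot4: dark steel-grey cast ingot 60 x 30 x 18 mm lying on the tray, its upper third narrower (52 x 22 mm), about 75 g; origin: centre of its underside, x along its length. Two to four ingots are present, the others absent
- mould: brick three-armed mould about 140 mm across, 50 mm high, bystander; origin centre of its underside
- disc: wooden disc 90 mm across, 22 mm high, bystander; origin centre of its underside
- tongs: dark steel tongs 220 mm long lying flat, 12 mm high, bystander; origin under their middle
Mind the look-alikes: they are no part of the job. Leave any blue or red look-alike of the ingot4 alone. What is shaped like the key_slim but purple is not meant.

How it is judged (in metres and radians):
On the way, in this order (a step that is already met when the one before it is completed fails the run):
1. a key, fully home in the lock, has turned the latch tongue clear of the lid, and no key is in the cup (value of joint lock above 1.05 rad and distance between any of key_slim, key_mid, key_thick and keyhole below 0.006 m and not (horizontal distance between key_slim and cup below 0.055 m and z of key_slim in the frame of cup between 0.005 and 0.075 m) and not (horizontal distance between key_mid and cup below 0.055 m and z of key_mid in the frame of cup between 0.005 and 0.075 m) and not (horizontal distance between key_thick and cup below 0.055 m and z of key_thick in the frame of cup between 0.005 and 0.075 m)), for 0.2 s.
2. the lid has been taken off the chest and laid on the bench (horizontal distance between lid and chest above 0.14 m and height (world z) of lid below 0.025 m and angle between lid's own z axis and vertical below 0.1 rad), for 0.2 s.
3. the tray is tipped over the chest (angle between tray's own z axis and vertical above 0.35 rad and horizontal distance between tray and chest below 0.22 m and height (world z) of tray above 0.08 m), for 0.1 s.
4. all the ingots are in the chest (x of ingot1 in the frame of chest between -0.072 and 0.072 m and y of ingot1 in the frame of chest between -0.072 and 0.072 m and z of ingot1 in the frame of chest between 0 and 0.095 m and x of ingot2 in the frame of chest between -0.072 and 0.072 m and y of ingot2 in the frame of chest between -0.072 and 0.072 m and z of ingot2 in the frame of chest between 0 and 0.095 m and x of ingot3 in the frame of chest between -0.072 and 0.072 m and y of ingot3 in the frame of chest between -0.072 and 0.072 m and z of ingot3 in the frame of chest between 0 and 0.095 m and x of ingot4 in the frame of chest between -0.072 and 0.072 m and y of ingot4 in the frame of chest between -0.072 and 0.072 m and z of ingot4 in the frame of chest between 0 and 0.095 m), for 0.2 s.
5. the lid is back on and locked again with a key (horizontal distance between lid and chest below 0.015 m and z of lid in the frame of chest between 0.104 and 0.115 m and angle between lid's own z axis and vertical below 0.05 rad and value of joint lock below 0.2 rad and distance between any of key_slim, key_mid, key_thick and keyhole below 0.006 m), for 0.1 s.
At the end, for the whole second after the job is handed in: lid seated on the chest (within 15 mm, level), lock turned back to under 0.2 rad, every ingot present inside the chest, the key that was used in the upright cup and the two others standing in the stand, the tray flat on the bench, all at rest (all of step 4 and horizontal distance between lid and chest below 0.015 m and z of lid in the frame of chest between 0.104 and 0.115 m and angle between lid's own z axis and vertical below 0.05 rad and value of joint lock below 0.2 rad and (((horizontal distance between key_slim and cup below 0.055 m and z of key_slim in the frame of cup between 0.005 and 0.075 m) and (x of key_mid in the frame of stand between -0.12 and 0.12 m and y of key_mid in the frame of stand between -0.02 and 0.02 m and z of key_mid in the frame of stand between 0.04 and 0.062 m and angle between key_mid's own z axis and vertical below 0.25 rad) and (x of key_thick in the frame of stand between -0.12 and 0.12 m and y of key_thick in the frame of stand between -0.02 and 0.02 m and z of key_thick in the frame of stand between 0.04 and 0.062 m and angle between key_thick's own z axis and vertical below 0.25 rad)) or ((horizontal distance between key_mid and cup below 0.055 m and z of key_mid in the frame of cup between 0.005 and 0.075 m) and (x of key_slim in the frame of stand between -0.12 and 0.12 m and y of key_slim in the frame of stand between -0.02 and 0.02 m and z of key_slim in the frame of stand between 0.04 and 0.062 m and angle between key_slim's own z axis and vertical below 0.25 rad) and (x of key_thick in the frame of stand between -0.12 and 0.12 m and y of key_thick in the frame of stand between -0.02 and 0.02 m and z of key_thick in the frame of stand between 0.04 and 0.062 m and angle between key_thick's own z axis and vertical below 0.25 rad)) or ((horizontal distance between key_thick and cup below 0.055 m and z of key_thick in the frame of cup between 0.005 and 0.075 m) and (x of key_slim in the frame of stand between -0.12 and 0.12 m and y of key_slim in the frame of stand between -0.02 and 0.02 m and z of key_slim in the frame of stand between 0.04 and 0.062 m and angle between key_slim's own z axis and vertical below 0.25 rad) and (x of key_mid in the frame of stand between -0.12 and 0.12 m and y of key_mid in the frame of stand between -0.02 and 0.02 m and z of key_mid in the frame of stand between 0.04 and 0.062 m and angle between key_mid's own z axis and vertical below 0.25 rad))) and angle between tray's own z axis and vertical below 0.08 rad and height (world z) of tray below 0.012 m and angle between cup's own z axis and vertical below 0.15 rad and linear speed of each of key_slim, key_mid, key_thick, lid, tray, cup, ingot1, ingot2, ingot3, ingot4 below 0.03 m/s); the robot touches nothing.
It fails at once if the mould was moved more than 30 mm (distance of mould from where it was at the start of the episode above 0.03 m).
It fails at once if the disc was moved more than 30 mm (distance of disc from where it was at the start of the episode above 0.03 m).
It fails at once if the tongs was moved more than 30 mm (distance of tongs from where it was at the start of the episode above 0.03 m).
Of ingot1, ingot2, ingot3, ingot4 only 2 to 4 are there at a start; the rules pass over those that are not, and their reading is None.
At some moment in a run one of cup, tray may be knocked a few centimetres aside while the robot is not near it.
It also fails if it takes over 210 s, if anything falls off the work surface, if the arm or the gripper's body presses on something with over 40 N, if the wrist force passes 120 N, or if a joint passes its speed limit or range.

ROBOT

A 6-joint arm with a two-finger parallel gripper is mounted at the origin on the work surface. World frame = base frame: x ahead of the robot, y to its left, z up, the work surface at z = 0. Lengths are in m, angles in degrees, forces in N, time in s.
With the tool pointing down it reaches from about 0.3 to 0.75 m from the base axis. Payload 8.5 kg.
Tool frame: the origin (TCP) lies at the very end of the fingers, on their centre line; the grasp point (between the pads) lies 19 mm behind it; z points along the fingers, y is the direction in which the jaws open and shut (so a half turn about z gives the same grasp; the last joint's range is limited). The gripper opens to 85 mm and grips with 20 to 120 N. Pads are 22 mm wide; open, the fingers measure 114 mm over their backs; the gripper's body (76 mm by 85 mm) begins 54 mm behind the grasp point. The pads swing forward as they close: fully open they stand 13 mm farther back than shut.
Start: joints at [58.253, 21.807, 74.336, -0, 83.858, -12.336], TCP at [0.183, 0.519, 0.231] pointing down, gripper open.
Joint ranges: [-178.18, 178.18], [-50.72, 133.34], [12.68, 142.11], [-81.47, 261.47], [9.98, 163.14], [-165.26, 165.26]. Speed limits (degrees/s): [136.94, 136.94, 180, 180, 180, 180].

INTERFACE

Orientations are given as a 3x3 rotation matrix whose columns are the frame's x, y, z axes.
In Python, from rig import env, vision, close_job, spotter gives the robot as it stands. The module is installed in compiled form; this text tells all that it offers.
- The arm moves only by the tool jog_arm, never from a script. Its argument "plan" is a list that holds one entry, the list of rows, each a list of 6 numbers: the shift along the tool's x, y, z in units of 40 mm (1.0 is 40 mm), then the turn, a rotation vector about the tool's x, y, z in units of 0.15 rad (1.0 is 0.15 rad). A call has 1 to 10 rows; each row shifts and turns the commanded pose from where the row before left it, along the tool's axes as they then stand; what a row does not reach is not made up. A row lasts 1/10 s, in which the tool goes at most 50 mm and 8.59 degrees, less where a joint would pass 70% of its speed; a pose out of reach is approached as far as the arm can. A call with a number of a shift or a turn outside -1 to 1 is refused whole. A call with a gripper value outside its range is refused whole. "grip" is the opening, from -1 (shut) to 1 (fully open), set as the call begins (left out, the last holds). The fingers move at their own pace and stop on an object; "squeeze" is the grip in N (left out, the last holds). Time passes only in rows, so rows that do not move let the fingers close. It gives the time, the measured TCP pose, the force and the opening at its end, in the units of the state.
- env.observe(): the state, without advancing time (a new reading comes with each control period).
- vision.get_image(name): name is "side" or "top"; returns (picture, depth): 384x512x3 uint8, red, green, blue; 384x512 float32, m along the optical axis (not along the pixel's ray), 0 where there is no reading.
- vision.camera_info(name): a dict with "fx", "fy", "cx", "cy" (pixels), "rvec" (rotation vector, rad) and "tvec" (3), from world to camera coordinates, as OpenCV has them. Camera axes: x right, y down, z forward; pixel columns grow to the right and rows downward; lengths in m; the calibration is good to about 2 mm. A picture is of the moment at which its call begins. camera_info takes no time and is no camera call.
- close_job(): hands the job in, once; it reports no verdict.
Trained networks look in the newest picture that a camera, given by its name, has taken for a name from the list of things; names that differ only in an ending like _2 or _b are one class to them, and where a whole thing is asked for, a point or a joint stands for the part that bears it (a point fixed in the world has none). Each returns a list of dicts, best first, with "score" (0 to 1); they miss things now and then, are a little off and sometimes report something else, mostly with a low value. They report only what shows in the picture. A call takes as long as a camera call. They do not tell look-alikes from the thing itself.
- spotter.trace(camera, query): "pixels" (384x512 bool, what is visible of it) and "rect" ([left, top, right, bottom] in pixels, round what is visible of it).
The state is a dict: "time_s": time; "q": joint angles; "qvel": joint speeds; "joint_efforts": joint torques, N m; "position": TCP position; "tool_rot": TCP orientation; "ft_force": force on the tool from outside, world axes, zero at the start; "wrist_torque": the same for the moment, N m; "grip_width": finger opening in m.
Only numpy, scipy, OpenCV 4.12 (cv2) and the standard library are available. Lean on these libraries where they do the work, as an engineer would, in place of code of your own. Each camera call takes 0.05 s, during which the arm holds its last target.

## Working session

There is one attempt and no reset: what is moved stays moved. The work goes in short steps, Python scripts to look and compute and a tool call to move; the robot and the scene stay as the last step left them, time stands still between calls to the robot, and variables do not carry over. Pictures are saved under pics/ and viewed, and the job is handed in when it is done.

Besides the shell and the picture viewer there is one more tool, called after "Request:" as name(argument=value, ...), one argument or row to a line, values as JSON. jog_arm: Moves the arm, as the interface text tells. Its arguments: {"type":"object","properties":{"plan":{"type":"array"},"grip":{"type":"number"},"squeeze":{"type":"number"}},"required":["plan"]}

```bash
mkdir -p pics; ls; python3 - <<'E'
from rig import env, vision
import cv2
s=env.observe(); print(s)
for n in("side","top"):
    im,d=vision.get_image(n); cv2.imwrite(f"pics/{n}0.png",cv2.resize(im[:,:,::-1],(800,600))); print(n,vision.camera_info(n))
E
```

```text
pics
{'time_s': 0.0, 'q': array([ 5.82508873e+01,  2.18411037e+01,  7.43844654e+01, -1.42132489e-04,
        8.38586778e+01, -1.23362295e+01]), 'qvel': array([ 0.00564187, -0.07790888,  0.03199939,  0.02062592,  0.05658609,
       -0.10953415]), 'joint_efforts': array([ 2.40540998e-03, -4.48475039e+01, -2.31277996e+01, -9.37961909e-05,
        4.82594929e-03,  1.84487953e-05]), 'position': array([0.18265423, 0.51847376, 0.23071242]), 'tool_rot': array([[-9.43147915e-01,  3.32372404e-01, -7.71621438e-04],
       [ 3.32373154e-01,  9.43147136e-01, -1.25165677e-03],
       [ 3.11736379e-04, -1.43696372e-03, -9.99998919e-01]]), 'ft_force': array([-0.91452488,  0.01130679, -0.1225707 ]), 'wrist_torque': array([-0.03084686,  0.02636273,  0.01146996]), 'grip_width': 0.08561129629984328}
side {'fx': 491.5741028306005, 'fy': 491.5741028306005, 'cx': 259.0446971927683, 'cy': 188.28353568185574, 'rvec': array([ 2.13995029, -0.41229382,  0.23842304]), 'tvec': array([-0.51447782,  0.19839369,  1.15837529])}
top {'fx': 439.33224379954925, 'fy': 439.33224379954925, 'cx': 252.4076424879842, 'cy': 185.4532760487731, 'rvec': array([ 2.14717554, -2.10196092,  0.16205603]), 'tvec': array([-0.0153402 ,  0.53988336,  1.17685673])}
```

View pics/side0.png

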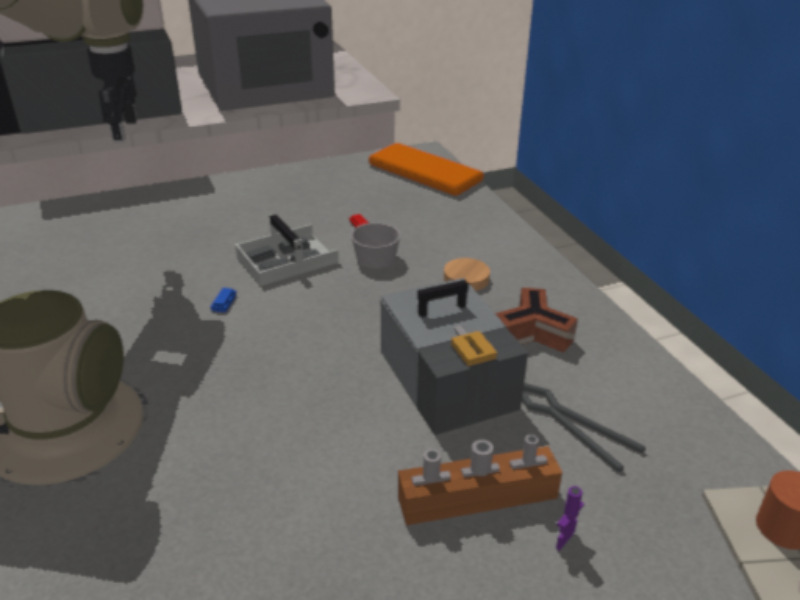

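View pics/top0.png

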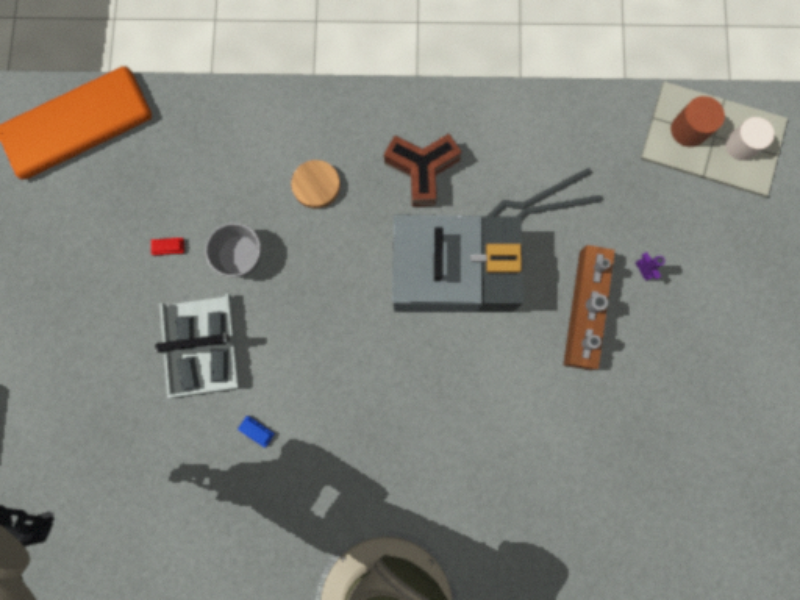

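The side view shows the tray near (285,255), cup (376,247), chest (455,350), stand (480,480) and the purple decoy (570,515). The top view shows the same things at (198,345), (233,250), (460,262), (590,308) and (650,266). The blue and red blocks are decoys.

```bash
cat > h.py <<'E'
from rig import env, vision, spotter
import cv2, numpy as np
def cam(n):
    c=vision.camera_info(n); R=cv2.Rodrigues(np.array(c['rvec']))[0]; return c,R,np.array(c['tvec'])
def wmap(n,d):
    c,R,t=cam(n); v,u=np.mgrid[0:384,0:512]
    P=np.stack([(u-c['cx'])/c['fx']*d,(v-c['cy'])/c['fy']*d,d],-1)-t
    W=P@R; W[d==0]=np.nan; return W
def proj(n,p):
    c,R,t=cam(n); q=np.atleast_2d(p)@R.T+t; return np.c_[q[:,0]/q[:,2]*c['fx']+c['cx'],q[:,1]/q[:,2]*c['fy']+c['cy']]
def ray(n,u,v,z):
    c,R,t=cam(n); dd=R.T@np.array([(u-c['cx'])/c['fx'],(v-c['cy'])/c['fy'],1]); o=-R.T@t
    return o+dd*(z-o[2])/dd[2]
def crop(n,im,x0,y0,x1,y1,f,name):
    cv2.imwrite(f"pics/{name}.png",cv2.resize(im[y0:y1,x0:x1,::-1],None,fx=f,fy=f,interpolation=cv2.INTER_CUBIC))
def rect(pts):
    return cv2.minAreaRect(pts[:,:2].astype(np.float32)*1000)
E
python3 - <<'E'
from h import *
for n in("top","side"):
    im,d=vision.get_image(n); W=wmap(n,d)
    np.savez(f"/tmp/{n}.npz",im=im,d=d,W=W)
    for q in ["chest","lid","stand","key_slim","key_mid","key_thick","cup","tray","ingot1","keyhole"]:
        for r in spotter.trace(n,q):
            if r['score']<.3: continue
            m=r['pixels']; p=W[m]; p=p[~np.isnan(p[:,0])]
            print(n,q,round(r['score'],2),np.round(r['rect']),m.sum(),'med',np.round(np.median(p,0),3),'zmax',np.round(np.percentile(p[:,2],[5,50,95]),3) if len(p) else '')
    if n=="top":
        crop(n,im,240,125,410,245,4.5,"t1"); crop(n,im,90,130,190,260,4.5,"t2")
E
```

```text
top chest 0.69 [257. 140. 337. 198.] 1825 med [ 0.562 -0.178  0.115] zmax [0.023 0.115 0.13 ]
top lid 0.57 [250. 137. 311. 199.] 3201 med [ 0.581 -0.075  0.117] zmax [0.113 0.117 0.161]
top stand 0.89 [361. 157. 392. 239.] 1315 med [ 0.507 -0.34   0.052] zmax [0.011 0.052 0.057]
top key_slim 0.62 [411. 161. 428. 180.] 206 med [ 0.591 -0.454  0.053] zmax [0.003 0.053 0.096]
top key_slim 0.4 [379. 165. 390. 176.] 73 med [ 0.582 -0.359  0.084] zmax [0.057 0.084 0.102]
top key_mid 0.69 [374. 213. 387. 230.] 146 med [ 0.448 -0.339  0.082] zmax [0.052 0.082 0.102]
top key_thick 0.59 [312. 109. 384. 139.] 540 med [ 0.718 -0.286  0.012] zmax [0.001 0.012 0.016]
top key_thick 0.43 [375. 188. 388. 203.] 150 med [ 0.515 -0.348  0.097] zmax [0.057 0.097 0.103]
top cup 0.81 [130. 142. 168. 177.] 1017 med [0.614 0.297 0.011] zmax [0.003 0.011 0.057]
top tray 0.67 [ 99. 188. 154. 255.] 2008 med [0.436 0.348 0.007] zmax [0.001 0.007 0.077]
top tray 0.39 [252. 138. 310. 195.] 3152 med [ 0.581 -0.075  0.117] zmax [0.114 0.117 0.161]
top ingot1 0.73 [114. 201. 125. 218.] 158 med [0.469 0.375 0.022] zma
[... 1461 characters left out ...]
01 med [0.435 0.311 0.019] zmax [0.001 0.019 0.074]
side ingot1 0.61 [162. 158. 178. 169.] 127 med [0.389 0.356 0.018] zmax [0.007 0.018 0.023]
side ingot1 0.6 [225. 134. 234. 147.] 57 med [0.615 0.425 0.015] zmax [0.005 0.015 0.019]
side ingot1 0.54 [164. 165. 183. 176.] 86 med [0.397 0.306 0.02 ] zmax [0.015 0.02  0.028]
side ingot1 0.46 [190. 162. 206. 168.] 41 med [0.476 0.318 0.021] zmax [0.012 0.021 0.024]
side ingot1 0.46 [134. 184. 152. 200.] 177 med [0.288 0.226 0.013] zmax [0.002 0.013 0.018]
side keyhole 0.81 [288. 208. 316. 233.] 455 med [ 0.586 -0.187  0.125] zmax [0.114 0.125 0.128]
side keyhole 0.68 [254. 288. 362. 338.] 2835 med [ 0.508 -0.37   0.043] zmax [0.005 0.043 0.053]
```

View pics/t1.png

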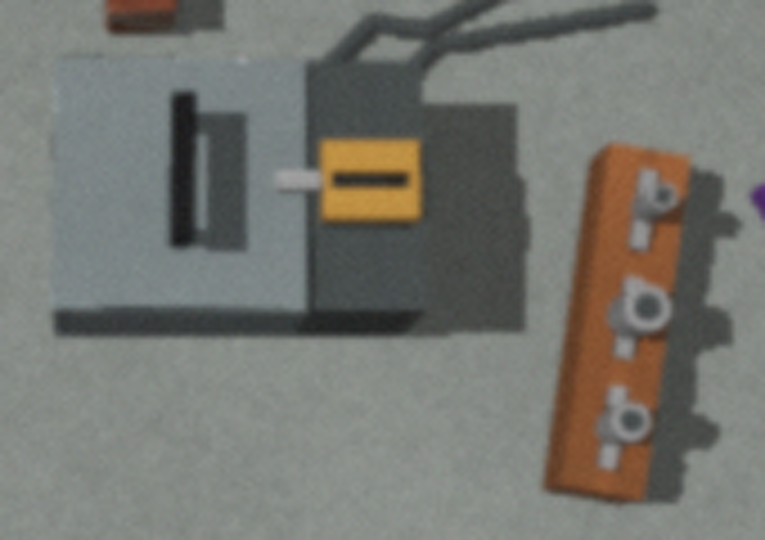

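View pics/t2.png

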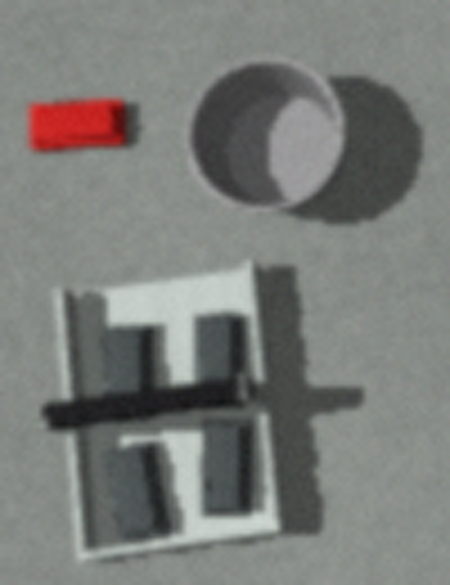

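```bash
python3 - <<'E'
from h import *
for n in("top","side"):
    D=np.load(f"/tmp/{n}.npz"); im,W=D['im'].astype(int),D['W']
    r,g,b=im[...,0],im[...,1],im[...,2]; Z=W[...,2];X=W[...,0];Y=W[...,1]
    def show(name,m,z=None):
        m=m.astype(np.uint8)
        if m.sum()<5: print(n,name,'none');return
        vu=np.argwhere(m); P=np.array([ray(n,u,v,z) for v,u in vu])
        if n=="top" or 1:
            R=rect(P); print(n,name,m.sum(),'rect c',np.round(R[0],1),'size',np.round(R[1],1),'ang',round(R[2],2),'mean',np.round(P.mean(0)*1000,1),'z',np.round(np.nanmedian(Z[m>0]),4))
    # lid top
    show('lidtop',(Z>.112)&(Z<.121)&(X>.45)&(X<.7)&(Y>-.155)&(Y<.05),.116)
    show('casetop',(Z>.108)&(Z<.119)&(X>.45)&(X<.7)&(Y<-.157)&(Y>-.25),.114)
    gold=(r>g*1.15)&(g>b*1.5)&(r>120)&(Z>.12)&(X>.5)&(X<.7)&(Y<-.1)&(Y>-.26)
    show('gold',gold,.127)
    show('slot',(Z<.2)&(r<70)&(X>.555)&(X<.62)&(Y<-.155)&(Y>-.22)&(np.abs(Z-.12)<.012)&(r<60),.127)
    show('lidbar',(Z>.155)&(Z<.17)&(X>.45)&(X<.7)&(Y>-.2)&(Y<.05),.162)
    show('standtop',(Z>.047)&(Z<.056)&(X>.38)&(X<.63)&(Y<-.29)&(Y>-.42),.052)
    show('standwood',(r>b*1.4)&(Z>.045)&(Z<.057)&(X>.38)&(X<.63)&(Y<-.29)&(Y>-.42),.052)
    for k,x in (('slim',.58),('thick',.515),('mid',.448)):
        show('bar '+k,(Z>.092)&(Z<.104)&(abs(X-x)<.03)&(Y<-.3)&(Y>-.41),.098)
        show('shoulder '+k,(r<b*1.3)&(r>90)&(Z>.05)&(Z<.066)&(abs(X-x)<.04)&(Y<-.3)&(Y>-.41),.058)
    show('cuprim',(Z>.05)&(Z<.06)&(X>.52)&(X<.7)&(Y<.4)&(Y>.22),.055)
    show('traybar',(Z>.07)&(Z<.082)&(X>.3)&(X<.6)&(Y<.45)&(Y>.22),.076)
    show('trayall',(Z>.025)&(Z<.036)&(X>.3)&(X<.6)&(Y<.45)&(Y>.2),.030)
    show('trayfloor',(Z>.00)&(Z<.036)&(r>150)&(X>.3)&(X<.6)&(Y<.45)&(Y>.2),.030)
E
```

```text
top lidtop 2839 rect c [583.9 -76.9] size [151.2 152.5] ang 0.05 mean [582.4 -76.1 116. ] z 0.117Traceback (most recent call last):
  File "<stdin>", line 13, in <module>
  File "<stdin>", line 8, in show
  File "h.py", line 12, in ray
    c,R,t=cam(n); dd=R.T@np.array([(u-c['cx'])/c['fx'],(v-c['cy'])/c['fy'],1]); o=-R.T@t
          ~~~^^^
  File "h.py", line 4, in cam
    c=vision.camera_info(n); R=cv2.Rodrigues(np.array(c['rvec']))[0]; return c,R,np.array(c['tvec'])
ValueError: time passes only in moves, steps and waits
```

```bash
python3 - <<'E'
s=open('h.py').read()
s=s.replace("def cam(n):\n    c=vision","_C={}\ndef cam(n):\n    if n in _C: return _C[n]\n    c=vision").replace("; return c,R,np.array(c['tvec'])\n","; _C[n]=(c,R,np.array(c['tvec'])); return _C[n]\n",1)
open('h.py','w').write(s)
E
cat > m.py <<'E'
from h import *
import sys
def main(load=True):
  for n in("top","side"):
    D=np.load(f"/tmp/{n}.npz"); im,W=D['im'].astype(int),D['W']
    r,g,b=im[...,0],im[...,1],im[...,2]; Z=W[...,2];X=W[...,0];Y=W[...,1]
    def show(name,m,z=None):
        m=m.astype(np.uint8)
        if m.sum()<5: print(n,name,'none');return
        vu=np.argwhere(m); P=np.array([ray(n,u,v,z) for v,u in vu])
        R=rect(P); print(n,name,m.sum(),'rect c',np.round(R[0],1),'size',np.round(R[1],1),'ang',round(R[2],2),'mean',np.round(P.mean(0)*1000,1),'z',np.round(np.nanmedian(Z[m>0]),4))
    show('lidtop',(Z>.112)&(Z<.121)&(X>.45)&(X<.7)&(Y>-.155)&(Y<.05),.116)
    show('casetop',(Z>.108)&(Z<.119)&(X>.45)&(X<.7)&(Y<-.157)&(Y>-.25),.114)
    gold=(r>g*1.15)&(g>b*1.5)&(r>120)&(Z>.12)&(X>.5)&(X<.7)&(Y<-.1)&(Y>-.26)
    show('gold',gold,.127)
    show('slot',(r<70)&(X>.565)&(X<.61)&(Y<-.157)&(Y>-.22)&(np.abs(Z-.12)<.03),.127)
    show('lidbar',(Z>.155)&(Z<.17)&(X>.45)&(X<.7)&(Y>-.2)&(Y<.05),.162)
    show('standwood',(r>b*1.4)&(Z>.045)&(Z<.057)&(X>.38)&(X<.63)&(Y<-.29)&(Y>-.42),.052)
    for k,x in (('slim',.58),('thick',.515),('mid',.448)):
        show('bar '+k,(Z>.092)&(Z<.104)&(abs(X-x)<.03)&(Y<-.3)&(Y>-.41),.098)
        show('shoulder '+k,(r<b*1.3)&(r>90)&(Z>.05)&(Z<.066)&(abs(X-x)<.04)&(Y<-.3)&(Y>-.41),.058)
    show('cuprim',(Z>.05)&(Z<.06)&(X>.52)&(X<.7)&(Y<.4)&(Y>.22),.055)
    show('traybar',(Z>.07)&(Z<.082)&(X>.3)&(X<.6)&(Y<.45)&(Y>.22),.076)
    show('trayfloor',(Z>-.01)&(Z<.036)&(r>160)&(X>.3)&(X<.6)&(Y<.45)&(Y>.2),.020)
main()
E
python3 m.py
```

```text
top lidtop 2839 rect c [583.9 -76.9] size [151.2 152.5] ang 0.05 mean [582.4 -76.1 116. ] z 0.117
top casetop 859 rect c [ 585. -189.] size [152.2  60.5] ang 0.01 mean [ 583.6 -188.9  114. ] z 0.1152
top gold 319 rect c [ 585.4 -185.7] size [45.4 56.8] ang 1.11 mean [ 585.5 -185.5  127. ] z 0.1282
top slot none
top lidbar 189 rect c [584.8 -76. ] size [83.2 12.7] ang 0.73 mean [585.3 -75.8 162. ] z 0.1631
top standwood 998 rect c [ 518.4 -350.6] size [ 52.5 215.5] ang 80.79 mean [ 515.9 -348.    52. ] z 0.053
top bar slim 39 rect c [ 584.2 -361.5] size [14.9 19.5] ang 45.51 mean [ 584.8 -361.9   98. ] z 0.0979
top shoulder slim 48 rect c [ 574.5 -360.4] size [11.1 69.4] ang 83.36 mean [ 580.5 -361.1   58. ] z 0.0589
top bar thick 88 rect c [ 517.8 -350.4] size [25.6 26.9] ang 45.2 mean [ 517.7 -350.8   98. ] z 0.0992
top shoulder thick 33 rect c [ 518.5 -352. ] size [34.3 40.6] ang 41.56 mean [ 513.6 -350.8   58. ] z 0.0586
top bar mid 62 rect c [ 451.3 -340.8] size [20.8 21.2] ang 88.58 mean [ 450.9 -340.2   98. ] z 0.0991
top shoulder mid 44 rect c [ 449.3 -347.6] size [28.1 48.5] 
[... 1182 characters left out ...]
 c [ 516.8 -356.6] size [30.9 26.3] ang 62.36 mean [ 517.9 -356.3   98. ] z 0.0971
side shoulder thick 48 rect c [ 509.2 -351.2] size [12.8 68. ] ang 80.71 mean [ 513.4 -353.1   58. ] z 0.0567
side bar mid 84 rect c [ 451.5 -346.4] size [24.4 20.1] ang 66.49 mean [ 451.4 -345.    98. ] z 0.097
side shoulder mid 60 rect c [ 451.4 -342.6] size [11.1 50.4] ang 81.77 mean [ 449.3 -342.5   58. ] z 0.0568
side cuprim 120 rect c [607.2 280.1] size [99.7 97.3] ang 69.29 mean [608.8 282.4  55. ] z 0.0526
side traybar 109 rect c [436.4 338.4] size [ 16.  132.3] ang 9.72 mean [437.9 337.1  76. ] z 0.0746
side trayfloor 13 rect c [504.3 337.1] size [13.3 35. ] ang 21.89 mean [502.3 341.5  20. ] z 0.0036
```

```bash
cat > go.py <<'E'
# usage: go.py x y z yaw nrows  (tool down; yaw = world angle of jaw axis; 'k' keeps)  prints rows
import sys, numpy as np
from scipy.spatial.transform import Rotation as Ro
from rig import env
def plan(pos,Rt,n,p0=None,R0=None):
    s=env.observe(); p=np.array(s['position']) if p0 is None else p0; R=np.array(s['tool_rot']) if R0 is None else R0
    U,_,V=np.linalg.svd(R); R=U@V
    rv=Ro.from_matrix(R.T@Rt).as_rotvec()
    d=np.linalg.norm(pos-p); a=np.linalg.norm(rv)
    need=int(np.ceil(max(d/.04,a/.15)-1e-6)); n=max(n,need,1)
    rows=[]; stp=(pos-p)/n
    for i in range(n):
        t=R.T@(p+stp*1-p); rr=Ro.from_matrix(R.T@Rt).as_rotvec()/(n-i)
        row=np.round(np.r_[t/.04,rr/.15],2); rows.append(row)
        p=p+R@(row[:3]*.04); R=R@Ro.from_rotvec(row[3:]*.15).as_matrix()
        stp=(pos-p)/max(n-i-1,1)
    return rows,p,R
def down(yaw):
    y=np.array([np.cos(yaw),np.sin(yaw),0]); z=np.array([0,0,-1.]); return np.c_[np.cross(y,z),y,z]
def show(rows):
    for i in range(0,len(rows),10):
        print('[['+','.join('['+','.join(f'{v:g}' for v in r+0.)+']' for r in rows[i:i+10])+']]')
if __name__=="__main__":
    a=sys.argv[1:]; s=env.observe()
    yaw0=np.degrees(np.arctan2(s['tool_rot'][1,1],s['tool_rot'][0,1]))
    pos=np.array([s['position'][i] if a[i]=='k' else float(a[i]) for i in range(3)])
    yaw=yaw0 if a[3]=='k' else float(a[3])
    n=int(a[4]) if len(a)>4 else 1
    rows,p,R=plan(pos,down(np.radians(yaw)),n); show(rows)
    print('t',round(s['time_s'],2),'from',np.round(s['position'],4),round(yaw0,2),'to',np.round(p,4),'F',np.round(s['ft_force'],1))
E
python3 go.py 0.5 0.1 0.26 75 12; python3 - <<'E'
import sys; sys.argv=['x']
from go import *
r,p,R=plan(np.array([.5,.1,.26]),down(np.radians(75)),13)
r,p,R=plan(np.array([.585,-.364,.2]),down(np.radians(81)),13,p,R); show(r);print(p)
E
```

```text
[[[-0.78,-0.52,-0.05,0,0,-0.04],[-0.78,-0.52,-0.05,0,0,-0.04],[-0.78,-0.53,-0.05,0,0,-0.04],[-0.77,-0.53,-0.05,0,0,-0.04],[-0.77,-0.54,-0.05,0,0,-0.04],[-0.77,-0.54,-0.05,0,0,-0.03],[-0.76,-0.54,-0.05,0,0,-0.04],[-0.76,-0.55,-0.05,0,0,-0.03],[-0.76,-0.55,-0.05,0,0,-0.04],[-0.76,-0.56,-0.05,0,0,-0.03]]]
[[[-0.75,-0.56,-0.05,0,0,-0.04],[-0.75,-0.56,-0.06,0,0,-0.03],[-0.75,-0.56,-0.05,0,0,-0.04],[-0.74,-0.57,-0.06,0,0,-0.03]]]
t 1.2 from [0.1828 0.5187 0.2313] 70.59 to [0.4999 0.1002 0.2601] F [ 0.9 -0.1 -0.6]
[[[-0.39,-0.82,0.12,0,0,-0.05],[-0.38,-0.82,0.12,0,0,-0.05],[-0.38,-0.83,0.11,0,0,-0.05],[-0.37,-0.83,0.12,0,0,-0.06],[-0.36,-0.83,0.11,0,0,-0.05],[-0.36,-0.83,0.12,0,0,-0.06],[-0.35,-0.84,0.11,0,0,-0.05],[-0.34,-0.84,0.12,0,0,-0.06],[-0.34,-0.84,0.11,0,0,-0.05],[-0.33,-0.85,0.12,0,0,-0.06]]]
[[[-0.32,-0.85,0.11,0,0,-0.05],[-0.32,-0.85,0.12,0,0,-0.06],[-0.3,-0.85,0.11,0,0,-0.05]]]
[ 0.58480819 -0.36393565  0.20016769]
```

Request:
jog_arm(
  plan=[
    [[-0.78, -0.52, -0.05, 0, 0, -0.04], [-0.78, -0.52, -0.05, 0, 0, -0.04], [-0.78, -0.53, -0.05, 0, 0, -0.04], [-0.77, -0.53, -0.05, 0, 0, -0.04], [-0.77, -0.54, -0.05, 0, 0, -0.04], [-0.77, -0.54, -0.05, 0, 0, -0.03], [-0.76, -0.54, -0.05, 0, 0, -0.04], [-0.76, -0.55, -0.05, 0, 0, -0.03], [-0.76, -0.55, -0.05, 0, 0, -0.04], [-0.76, -0.56, -0.05, 0, 0, -0.03]],
  ],
)

```text
time_s: 2.2
position: [0.41, 0.2179, 0.2516]
tool_rot: [[-0.96, 0.279, 0.0], [0.279, 0.96, 0.0], [-0.0, 0.0, -1.0]]
ft_force: [1.1, -0.4, 0.0]
grip_width: 0.0857
```

Request:
jog_arm(
  plan=[
    [[-0.75, -0.56, -0.05, 0, 0, -0.04], [-0.75, -0.56, -0.06, 0, 0, -0.03], [-0.75, -0.56, -0.05, 0, 0, -0.04], [-0.74, -0.57, -0.06, 0, 0, -0.03]],
  ],
)

```text
time_s: 2.6
position: [0.5007, 0.0988, 0.2603]
tool_rot: [[-0.966, 0.259, 0.0], [0.259, 0.966, 0.0], [-0.0, 0.0, -1.0]]
ft_force: [-0.2, 0.4, 0.1]
grip_width: 0.0855
```

Request:
jog_arm(
  plan=[
    [[-0.39, -0.82, 0.12, 0, 0, -0.05], [-0.38, -0.82, 0.12, 0, 0, -0.05], [-0.38, -0.83, 0.11, 0, 0, -0.05], [-0.37, -0.83, 0.12, 0, 0, -0.06], [-0.36, -0.83, 0.11, 0, 0, -0.05], [-0.36, -0.83, 0.12, 0, 0, -0.06], [-0.35, -0.84, 0.11, 0, 0, -0.05], [-0.34, -0.84, 0.12, 0, 0, -0.06], [-0.34, -0.84, 0.11, 0, 0, -0.05], [-0.33, -0.85, 0.12, 0, 0, -0.06]],
  ],
)

```text
time_s: 3.6
position: [0.5655, -0.2585, 0.2136]
tool_rot: [[-0.984, 0.18, 0.0], [0.18, 0.984, -0.0], [-0.0, 0.0, -1.0]]
ft_force: [-0.2, -0.4, 0.1]
grip_width: 0.0857
```

Request:
jog_arm(
  plan=[
    [[-0.32, -0.85, 0.11, 0, 0, -0.05], [-0.32, -0.85, 0.12, 0, 0, -0.06], [-0.3, -0.85, 0.11, 0, 0, -0.05], [0, 0, 0, 0, 0, 0], [0, 0, 0, 0, 0, 0]],
  ],
)

```text
time_s: 4.1
position: [0.5846, -0.3642, 0.1994]
tool_rot: [[-0.987, 0.158, -0.001], [0.158, 0.987, 0.001], [0.001, 0.001, -1.0]]
ft_force: [0.1, 1.1, 0.5]
grip_width: 0.0855
```

```bash
cat > snap.py <<'E'
from h import *
import sys
# snap.py cam x y z half zoom name : crop around projected world point
n=sys.argv[1]; p=[float(v) for v in sys.argv[2:5]]; hw=int(sys.argv[5]); nm=sys.argv[6]
im,d=vision.get_image(n); np.savez(f"/tmp/{n}.npz",im=im,d=d,W=wmap(n,d))
u,v=proj(n,p)[0].astype(int); x0,y0=max(0,u-hw),max(0,v-hw*3//4)
x1,y1=min(512,u+hw),min(384,v+hw*3//4); f=min(780/(x1-x0),590/(y1-y0))
crop(n,im,x0,y0,x1,y1,f,nm); print(n,'crop',x0,y0,x1,y1,'f',round(f,2),'t',env.observe()['time_s'])
E
python3 snap.py side .585 -.364 .15 70 s1; python3 snap.py top .585 -.364 .15 70 tt1; python3 go.py k k k k
```

```text
side crop 272 210 412 314 f 5.57 t 4.15
top crop 323 111 463 215 f 5.57 t 4.2
[[[0,0,0,0,0,0]]]
t 4.2 from [ 0.5849 -0.363   0.2005] 81.03 to [ 0.5849 -0.363   0.2005] F [ 0.4 -0.4  0.8]
```

View pics/s1.png

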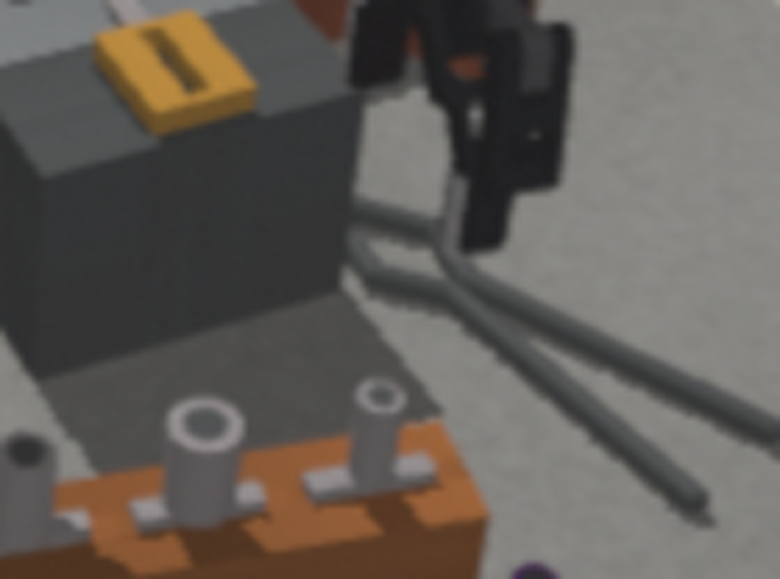

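View pics/tt1.png

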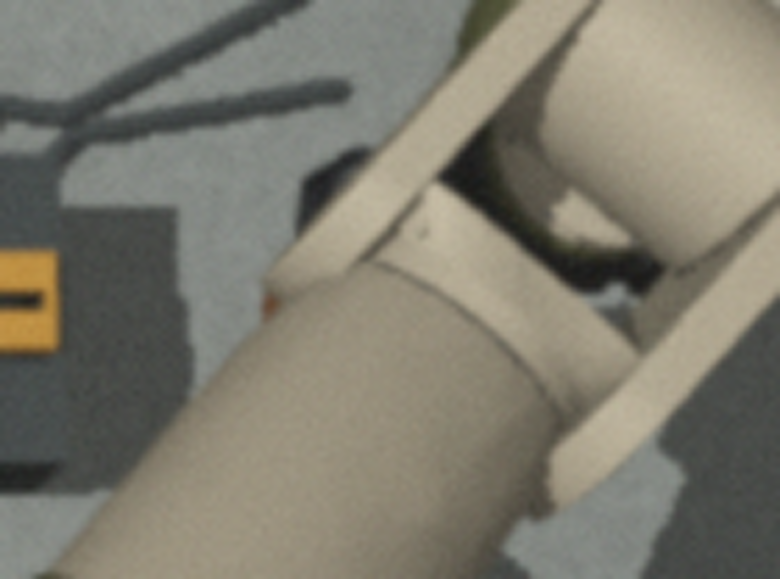

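```bash
python3 - <<'E'
from h import *
D=np.load('/tmp/side.npz'); W=D['W']; 
X,Y,Z=W[...,0],W[...,1],W[...,2]
R=np.array([[-.987,.158],[.158,.987]])
m=(Z>.195)&(Z<.30)&(abs(X-.585)<.08)&(abs(Y+.363)<.1)
L=(np.stack([X-.5849,Y+.363],-1))@R   # tool x,y
for lo,hi in ((.2,.205),(.205,.21),(.21,.215),(.215,.22),(.22,.225),(.225,.235),(.235,.245)):
    k=m&(Z>lo)&(Z<hi)
    if k.sum(): print(lo,k.sum(),'x',np.round(np.percentile(L[k][:,0],[2,50,98])*1000,1),'y',np.round(np.percentile(L[k][:,1],[2,20,50,80,98])*1000,1))
print(np.nanmin(Z[m]))
E
```

```text
0.21 17 x [-9.6  0.7  7. ] y [-53.4 -52.9  39.1  39.8  40.9]
0.215 32 x [-11.3   2.6   9.5] y [-57.7 -52.6  39.3  40.2  42.4]
0.22 46 x [-11.3   3.4  10. ] y [-59.8 -57.6  37.7  39.9  43. ]
0.225 99 x [-11.9   1.5   9.5] y [-61.  -58.4 -47.2  39.9  44.3]
0.235 93 x [-9.6  3.   9.6] y [-60.8 -58.8 -50.3  40.1  42.7]
0.21211427181961923
```

Request:
jog_arm(
  plan=[
    [[0, 0, 0.7, 0, 0, 0], [0, 0, 0.7, 0, 0, 0], [0, 0, 0.7, 0, 0, 0], [0, 0, 0.7, 0, 0, 0], [0, 0, 0.7, 0, 0, 0], [0, 0, 0, 0, 0, 0]],
  ],
)

```text
time_s: 4.8
position: [0.5836, -0.3615, 0.057]
tool_rot: [[-0.988, 0.155, -0.005], [0.155, 0.988, 0.005], [0.006, 0.004, -1.0]]
ft_force: [-0.5, -0.3, -0.2]
grip_width: 0.0854
```

Request:
jog_arm(
  plan=[
    [[0, 0, 0, 0, 0, 0], [0, 0, 0, 0, 0, 0], [0, 0, 0, 0, 0, 0], [0, 0, 0, 0, 0, 0], [0, 0, 0, 0, 0, 0], [0, 0, 0, 0, 0, 0]],
  ],
  grip=-1,
  squeeze=60,
)

```text
time_s: 5.4
position: [0.5853, -0.3638, 0.0612]
tool_rot: [[-0.988, 0.157, 0.002], [0.157, 0.988, -0.001], [-0.002, -0.0, -1.0]]
ft_force: [-0.8, 2.7, 7.8]
grip_width: 0.0165
```

```bash
python3 snap.py side .585 -.364 .1 60 s2;python3 go.py k k k k
```

```text
side crop 279 235 399 325 f 6.5 t 5.45
[[[0,0,0,0,0.01,0]]]
t 5.45 from [ 0.5853 -0.3638  0.0612] 80.99 to [ 0.5853 -0.3638  0.0612] F [-0.9  2.9  6.2]
```

View pics/s2.png

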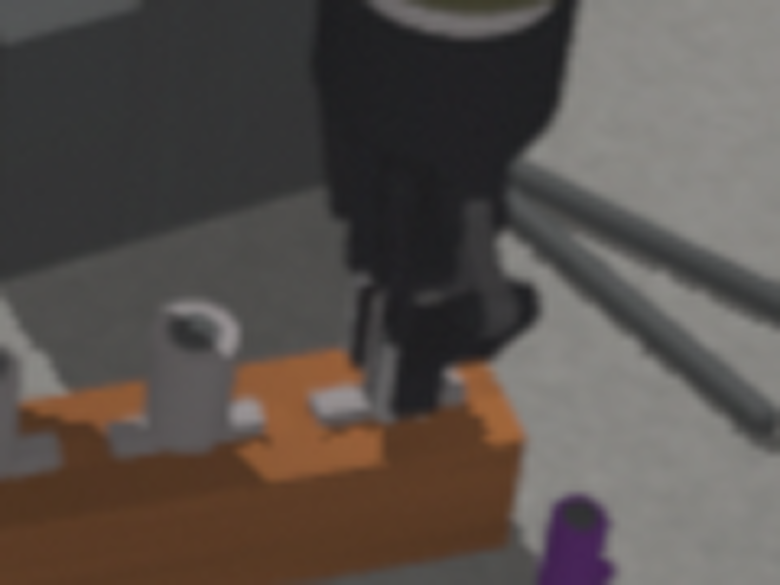

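Request:
jog_arm(
  plan=[
    [[0, 0, -0.3, 0, 0, 0], [0, 0, -0.6, 0, 0, 0], [0, 0, -0.9, 0, 0, 0], [0, 0, -0.9, 0, 0, 0], [0, 0, -0.7, 0, 0, 0], [0, 0, -0.2, 0, 0, 0], [0, 0, 0, 0, 0, 0]],
  ],
)

```text
time_s: 6.15
position: [0.5849, -0.3641, 0.2048]
tool_rot: [[-0.988, 0.157, 0.001], [0.157, 0.988, -0.001], [-0.001, -0.001, -1.0]]
ft_force: [0.2, 0.5, -3.2]
grip_width: 0.0166
```

```bash
python3 go.py .5853 -.1873 .208 0 14; python3 snap.py side .585 -.364 .19 60 s3
```

```text
[[[0.05,0.31,-0.01,0,0,0.67],[0.08,0.31,-0.01,0,0,0.67],[0.11,0.3,-0.01,0,0,0.67],[0.14,0.28,0,0,0,0.67],[0.17,0.27,-0.01,0,0,0.67],[0.19,0.25,0,0,0,0.67],[0.22,0.23,-0.01,0,0,0.68],[0.24,0.21,0,0,0,0.67],[0.26,0.18,-0.01,0,0,0.68],[0.27,0.15,0,0,0,0.67]]]
[[[0.29,0.13,-0.01,0,0,0.68],[0.3,0.09,0,0,0,0.67],[0.31,0.06,-0.01,0,0,0.68],[0.31,0.04,0,0.01,0.01,0.67]]]
t 6.15 from [ 0.5849 -0.3641  0.2048] 80.98 to [ 0.5854 -0.1872  0.2078] F [ 0.2  0.5 -3.2]
side crop 284 201 404 291 f 6.5 t 6.2
```

View pics/s3.png

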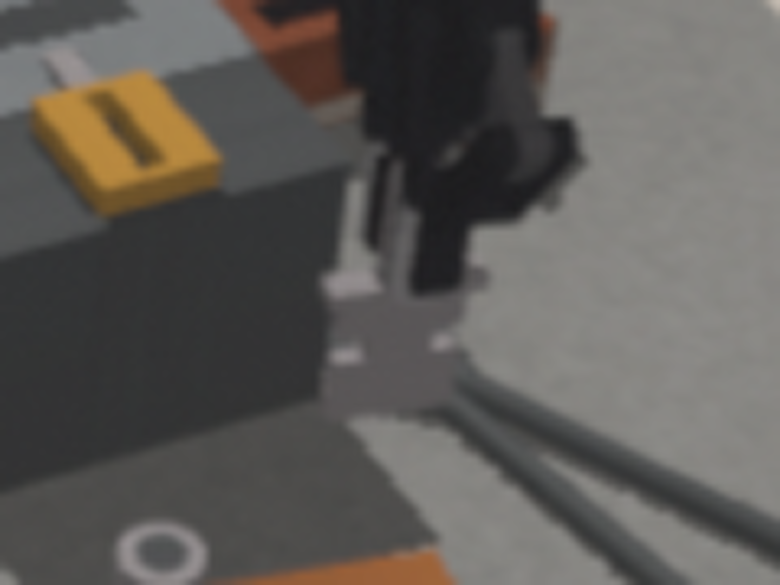

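The key hangs straight in the jaws, with its blade at about (395,340) in the crop. Now I move over the lock.

Request:
jog_arm(
  plan=[
    [[0.05, 0.31, -0.01, 0, 0, 0.67], [0.08, 0.31, -0.01, 0, 0, 0.67], [0.11, 0.3, -0.01, 0, 0, 0.67], [0.14, 0.28, 0, 0, 0, 0.67], [0.17, 0.27, -0.01, 0, 0, 0.67], [0.19, 0.25, 0, 0, 0, 0.67], [0.22, 0.23, -0.01, 0, 0, 0.68], [0.24, 0.21, 0, 0, 0, 0.67], [0.26, 0.18, -0.01, 0, 0, 0.68], [0.27, 0.15, 0, 0, 0, 0.67]],
  ],
)

```text
time_s: 7.2
position: [0.5844, -0.2365, 0.2041]
tool_rot: [[-0.391, 0.921, -0.004], [0.921, 0.391, 0.002], [0.003, -0.002, -1.0]]
ft_force: [0.9, -0.0, -2.5]
grip_width: 0.0164
```

Request:
jog_arm(
  plan=[
    [[0.29, 0.13, -0.01, 0, 0, 0.68], [0.3, 0.09, 0, 0, 0, 0.67], [0.31, 0.06, -0.01, 0, 0, 0.68], [0.31, 0.04, 0, 0.01, 0.01, 0.67], [0, 0, 0, 0, 0, 0], [0, 0, 0, 0, 0, 0]],
  ],
)

```text
time_s: 7.8
position: [0.585, -0.1871, 0.206]
tool_rot: [[-0.003, 1.0, -0.004], [1.0, 0.003, 0.002], [0.002, -0.004, -1.0]]
ft_force: [0.6, -1.0, -1.8]
grip_width: 0.017
```

```bash
python3 go.py .5853 -.1873 k 0 ; python3 snap.py side .585 -.187 .17 60 s4
```

```text
[[[0,0.01,0,-0.02,-0.02,0.02]]]
t 7.8 from [ 0.585  -0.1871  0.206 ] 0.2 to [ 0.5854 -0.1871  0.206 ] F [ 0.6 -1.  -1.8]
side crop 243 160 363 250 f 6.5 t 7.85
```

View pics/s4.png

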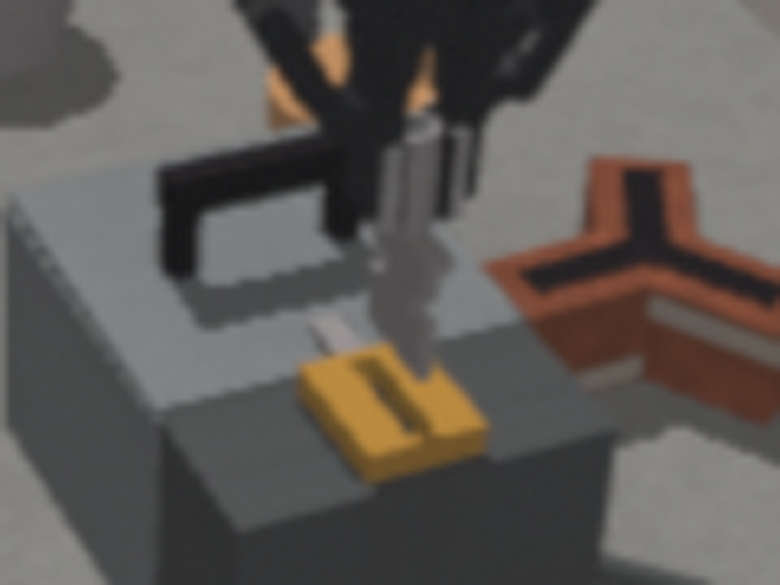

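```bash
python3 - <<'E'
from h import *
im=cv2.imread('pics/s4.png')
P=[(.585,-.187+s*.02+.0,z) for z in (.149,.127,.197) for s in(-1,1)]
q=(proj('side',P)-[243,160])*6.5+3; print(np.round(q))
q2=(proj('side',[(.585,-.187+s*.023,.127) for s in(-1,1)])-[243,160])*6.5+3
for a in q: cv2.circle(im,tuple(int(v) for v in a),3,(0,0,255),-1)
for a in q2: cv2.circle(im,tuple(int(v) for v in a),3,(0,255,0),-1)
cv2.imwrite('pics/s4b.png',im)
E
```

```text
[[418. 378.]
 [367. 314.]
 [414. 428.]
 [364. 363.]
 [428. 265.]
 [376. 202.]]
```

View pics/s4b.png

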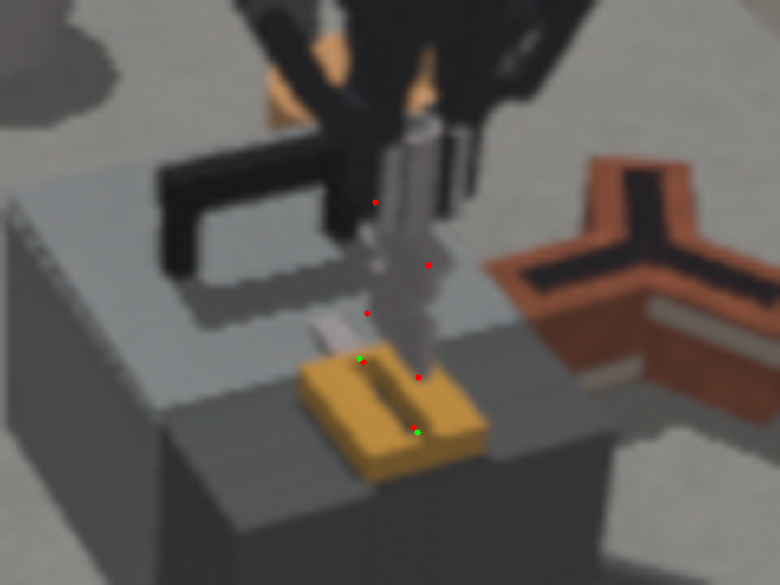

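```bash
python3 - <<'E'
from h import *
c,R,t=cam('side'); print('camside',-R.T@t); c,R,t=cam('top'); print('top',-R.T@t)
D=np.load('/tmp/side.npz'); W=D['W']; X,Y,Z=W[...,0],W[...,1],W[...,2]
for lo in np.arange(.145,.2,.006):
    k=(abs(X-.585)<.03)&(Y<-.15)&(Y>-.23)&(Z>lo)&(Z<lo+.006)
    print(round(lo,3),k.sum(),'x',np.round(np.percentile(X[k],[2,50,98])*1000,1),'y',np.round(np.percentile(Y[k],[2,50,98])*1000,1))
k=(abs(X-.585)<.06)&(Y<-.15)&(Y>-.24)&(Z>.121)&(Z<.131)
print(np.round(np.percentile(X[k],[1,50,99])*1000,1),np.round(np.percentile(Y[k],[1,50,99])*1000,1),np.median(Z[k]))
E
```

```text
camside [ 0.14446189 -0.97228703  0.82442069]
top [ 0.33371727 -0.027489    1.25083102]
0.145 9 x [584.6 585.1 589. ] y [-210.  -201.9 -177.5]
0.151 26 x [583.2 585.  589.3] y [-210.2 -193.6 -171.7]
0.157 22 x [583.4 584.9 588.2] y [-210.8 -193.3 -169.7]
0.163 27 x [583.3 584.9 590.6] y [-209.4 -195.9 -169.9]
0.169 31 x [583.8 585.2 589.8] y [-210.4 -196.3 -169.3]
0.175 11 x [583.3 584.4 585.6] y [-200.2 -189.1 -178.6]
0.181 21 x [582.7 584.6 589. ] y [-209.5 -198.2 -174.3]
0.187 20 x [583.8 585.  587.8] y [-210.8 -199.9 -176.2]
0.193 13 x [582.  583.2 589.4] y [-215.1 -209.9 -189.1]
0.199 31 x [580.7 586.  591.4] y [-214.7 -203.9 -195.9]
[563.2 582.7 610.5] [-217.6 -193.2 -151.5] 0.12560432863754886
```

Request:
jog_arm(
  plan=[
    [[0.01, -0.05, 0, 0, 0, 0], [0, 0, 0.25, 0, 0, 0], [0, 0, 0.25, 0, 0, 0], [0, 0, 0.05, 0, 0, 0], [0, 0, 0.05, 0, 0, 0], [0, 0, 0.05, 0, 0, 0], [0, 0, 0.05, 0, 0, 0], [0, 0, 0, 0, 0, 0]],
  ],
)

```text
time_s: 8.65
position: [0.5832, -0.1866, 0.1792]
tool_rot: [[-0.001, 1.0, -0.002], [1.0, 0.001, 0.001], [0.001, -0.002, -1.0]]
ft_force: [0.4, 0.8, -2.4]
grip_width: 0.0168
```

Request:
jog_arm(
  plan=[
    [[0, 0, 0.1, 0, 0, 0], [0, 0, 0.15, 0, 0, 0], [0, 0, 0.2, 0, 0, 0], [0, 0, 0.2, 0, 0, 0], [0, 0, 0.15, 0, 0, 0], [0, 0, 0, 0, 0, 0]],
  ],
)

```text
time_s: 9.25
position: [0.583, -0.1864, 0.1462]
tool_rot: [[-0.001, 1.0, -0.003], [1.0, 0.001, 0.002], [0.002, -0.003, -1.0]]
ft_force: [-1.0, 1.1, -1.8]
grip_width: 0.0165
```

Request:
jog_arm(
  plan=[
    [[0, 0, 0.1, 0, 0, 0], [0, 0, 0.1, 0, 0, 0], [0, 0, 0.06, 0, 0, 0], [0, 0, 0.03, 0, 0, 0], [0, 0, 0, 0, 0, 0]],
  ],
)

```text
time_s: 9.75
position: [0.5832, -0.1865, 0.1363]
tool_rot: [[-0.001, 1.0, -0.001], [1.0, 0.001, 0.001], [0.001, -0.001, -1.0]]
ft_force: [-1.9, 1.5, 3.6]
grip_width: 0.0166
```

Request:
jog_arm(
  plan=[
    [[0, 0, 0.02, 0, 0, 0.5], [0, 0, 0, 0, 0, 0.5], [0, 0, 0, 0, 0, 0.5], [0, 0, 0, 0, 0, 0.3], [0, 0, 0, 0, 0, 0.3], [0, 0, 0, 0, 0, 0.3], [0, 0, 0, 0, 0, 0.3], [0, 0, 0, 0, 0, 0]],
  ],
)

```text
time_s: 10.55
position: [0.5846, -0.1868, 0.1359]
tool_rot: [[0.393, 0.919, 0.003], [0.919, -0.393, -0.0], [0.001, 0.003, -1.0]]
ft_force: [4.8, 0.2, 2.6]
grip_width: 0.0164
```

```bash
cat > st.py <<'E'
from rig import env
import numpy as np
s=env.observe(); R=s['tool_rot']
print(round(s['time_s'],2),np.round(s['position'],4),'yaw',round(np.degrees(np.arctan2(R[1,1],R[0,1])),2),'F',np.round(s['ft_force'],1),'T',np.round(s['wrist_torque'],2),'w',round(s['grip_width'],4),'q',np.round(s['q'],0))
E
python3 st.py; python3 snap.py side .585 -.16 .14 60 s5
```

```text
10.55 [ 0.5846 -0.1868  0.1359] yaw -23.17 F [4.8 0.2 2.6] T [ 0.06 -1.13  0.29] w 0.0164 q [-29.  33.  72.   0.  75.  -6.]
side crop 237 164 357 254 f 6.5 t 10.6
```

View pics/s5.png

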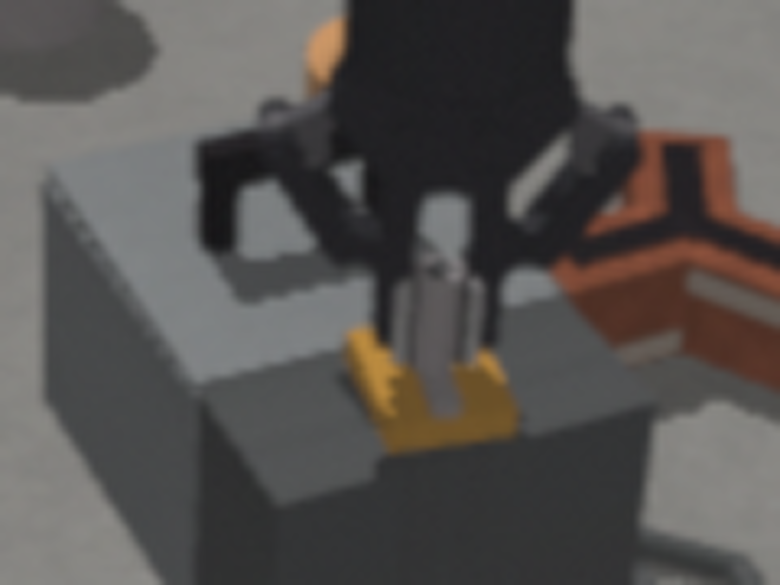

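Request:
jog_arm(
  plan=[
    [[0, 0, 0, 0, 0, 0.4], [0, 0, 0, 0, 0, 0.4], [0, 0, 0, 0, 0, 0.4], [0, 0, 0, 0, 0, 0.4], [0, 0, 0, 0, 0, 0]],
  ],
)

```text
time_s: 11.1
position: [0.5842, -0.1867, 0.136]
tool_rot: [[0.6, 0.8, 0.002], [0.8, -0.6, 0.0], [0.001, 0.001, -1.0]]
ft_force: [5.5, 1.5, 5.5]
grip_width: 0.0164
```

```bash
python3 st.py; python3 snap.py side .585 -.16 .14 60 s6
```

```text
11.1 [ 0.5842 -0.1867  0.136 ] yaw -36.89 F [5.5 1.5 5.5] T [ 0.2  -0.91  0.11] w 0.0164 q [-29.  33.  72.   0.  75.   8.]
side crop 237 164 357 254 f 6.5 t 11.15
```

View pics/s6.png

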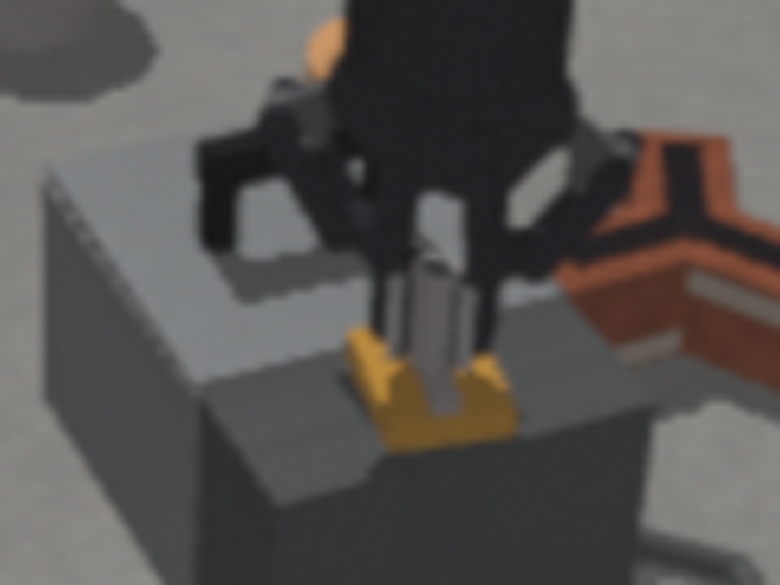

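Request:
jog_arm(
  plan=[
    [[0, 0, 0, 0, 0, -0.5], [0, 0, 0, 0, 0, -0.5], [0, 0, 0, 0, 0, -0.5], [0, 0, 0, 0, 0, -0.5], [0, 0, 0, 0, 0, -0.5], [0, 0, 0, 0, 0, -0.5], [0, 0, 0, 0, 0, -0.5], [0, 0, 0, 0, 0, -0.5], [0, 0, 0, 0, 0, -0.5], [0, 0, 0, 0, 0, 0]],
  ],
)

```text
time_s: 12.15
position: [0.585, -0.1874, 0.1359]
tool_rot: [[-0.034, 0.999, 0.004], [0.999, 0.034, -0.001], [-0.001, 0.004, -1.0]]
ft_force: [8.7, -1.3, 2.4]
grip_width: 0.0165
```

```bash
python3 st.py; python3 snap.py side .585 -.16 .14 60 s7
```

```text
12.15 [ 0.585  -0.1874  0.1359] yaw 1.93 F [ 8.7 -1.3  2.4] T [-0.34 -1.63 -0.48] w 0.0165 q [-29.  33.  72.   0.  75. -31.]
side crop 237 164 357 254 f 6.5 t 12.2
```

View pics/s7.png

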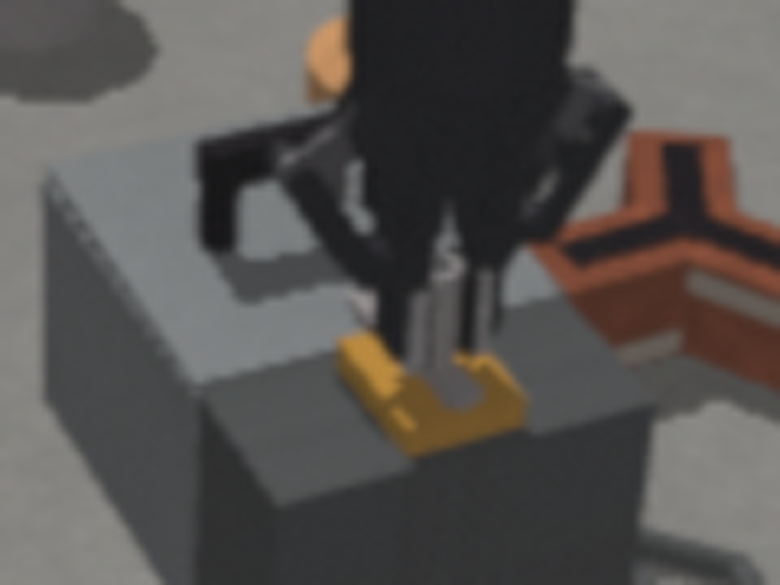

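Request:
jog_arm(
  plan=[
    [[0, 0.03, 0, 0, 0, 0.2], [0, 0.02, 0, 0, 0, 0.2], [0, 0, -0.1, 0, 0, 0], [0, 0, -0.2, 0, 0, 0], [0, 0, -0.3, 0, 0, 0], [0, 0, -0.4, 0, 0, 0], [0, 0, 0, 0, 0, 0]],
  ],
)

```text
time_s: 12.9
position: [0.5855, -0.1868, 0.1774]
tool_rot: [[0.029, 1.0, 0.001], [1.0, -0.029, -0.0], [-0.0, 0.001, -1.0]]
ft_force: [-0.3, -1.1, -1.9]
grip_width: 0.0165
```

```bash
python3 st.py
```

```text
12.9 [ 0.5855 -0.1868  0.1774] yaw -1.64 F [-0.3 -1.1 -1.9] T [-0.04  0.04 -0.06] w 0.0165 q [-29.  31.  69.   0.  81. -27.]
```

Request:
jog_arm(
  plan=[
    [[0, 0, -0.4, 0, 0, 0], [0, 0, -0.4, 0, 0, 0], [0, 0, 0, 0, 0, 0], [0, 0, 0, 0, 0, 0]],
  ],
)

```text
time_s: 13.3
position: [0.585, -0.1865, 0.2062]
tool_rot: [[0.029, 1.0, -0.002], [1.0, -0.029, 0.002], [0.002, -0.003, -1.0]]
ft_force: [-0.9, 1.1, -2.7]
grip_width: 0.0164
```

```bash
cat > blade.py <<'E'
# blade.py : estimate held key's blade line (side cam) relative to TCP
from h import *
s=env.observe(); p=s['position']
n='side'; im,d=vision.get_image(n); W=wmap(n,d); X,Y,Z=W[...,0],W[...,1],W[...,2]
zo=p[2]-.0092
k=(np.hypot(X-p[0],Y-p[1])<.028)&(Z>zo-.047)&(Z<zo-.003)
P=W[k]; P=P[~np.isnan(P[:,0])]
v=cv2.fitLine(P[:,:2].astype(np.float32)*1000,cv2.DIST_HUBER,0,.01,.01).ravel()
print(k.sum(),'blade dir',round(np.degrees(np.arctan2(v[1],v[0])),2),'pt',v[2:],'tcp',np.round(p,4))
q=P[:,:2]*1000; tt=(q-v[2:])@v[:2]; print('ends',np.round(v[2:]+v[:2]*np.percentile(tt,2),1),np.round(v[2:]+v[:2]*np.percentile(tt,98),1),'perp std',np.std((q-v[2:])@np.array([-v[1],v[0]])))
print('z',np.round(np.percentile(P[:,2],[1,99]),4))
im2=cv2.cvtColor(im,cv2.COLOR_RGB2BGR)
E
python3 blade.py; python3 st.py; python3 snap.py side .585 -.187 .17 60 s8
```

```text
183 blade dir -82.2 pt [ 584.7569 -188.6138] tcp [ 0.585  -0.1865  0.2062]
ends [ 581.8 -167.1] [ 587.2 -206.7] perp std 1.6074147160545256
z [0.1505 0.1927]
13.35 [ 0.5848 -0.1864  0.2058] yaw -1.68 F [-0.8  0.4 -2.8] T [ 0.02  0.08 -0.01] w 0.0168 q [-29.  29.  66.   0.  85. -27.]
side crop 243 160 363 250 f 6.5 t 13.4
```

View pics/s8.png

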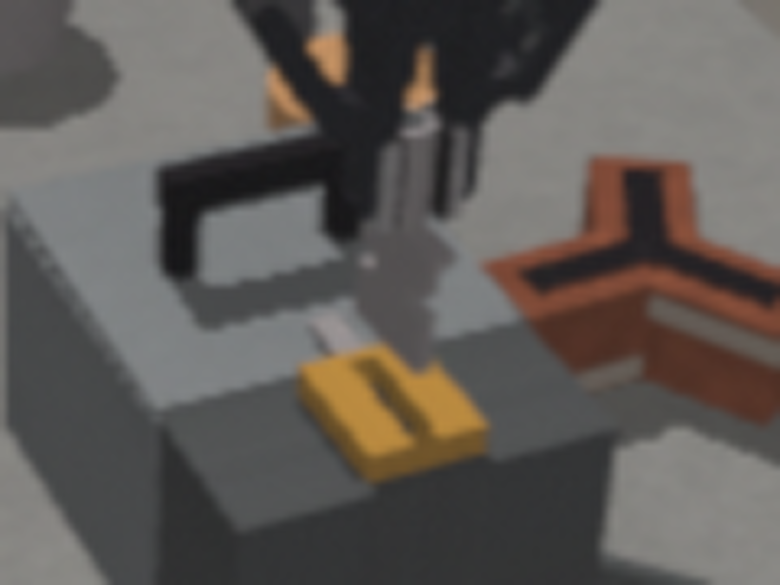

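```bash
python3 go.py .5848 -.3638 .207 72 14
```

```text
[[[-0.32,0.01,0,0,0,-0.61],[-0.32,-0.02,0,0,0,-0.61],[-0.31,-0.05,0,0,0,-0.61],[-0.31,-0.08,0,0,0,-0.61],[-0.3,-0.1,0,0,0,-0.61],[-0.29,-0.13,0,0,0,-0.61],[-0.27,-0.16,-0.01,0,0,-0.61],[-0.26,-0.18,0,0,0,-0.61],[-0.24,-0.2,-0.01,0,0,-0.62],[-0.22,-0.23,0,0,-0.01,-0.61]]]
[[[-0.2,-0.25,-0.01,0,0,-0.62],[-0.18,-0.26,0,0,-0.01,-0.61],[-0.15,-0.28,-0.01,0,0,-0.62],[-0.12,-0.29,0,0,-0.01,-0.61]]]
t 13.4 from [ 0.5849 -0.1864  0.2057] -1.69 to [ 0.5846 -0.3639  0.2069] F [-0.1  0.  -2.3]
```

Request:
jog_arm(
  plan=[
    [[-0.32, 0.01, 0, 0, 0, -0.61], [-0.32, -0.02, 0, 0, 0, -0.61], [-0.31, -0.05, 0, 0, 0, -0.61], [-0.31, -0.08, 0, 0, 0, -0.61], [-0.3, -0.1, 0, 0, 0, -0.61], [-0.29, -0.13, 0, 0, 0, -0.61], [-0.27, -0.16, -0.01, 0, 0, -0.61], [-0.26, -0.18, 0, 0, 0, -0.61], [-0.24, -0.2, -0.01, 0, 0, -0.62], [-0.22, -0.23, 0, 0, -0.01, -0.61]],
  ],
)

```text
time_s: 14.4
position: [0.585, -0.3138, 0.2064]
tool_rot: [[-0.778, 0.629, -0.002], [0.629, 0.778, 0.002], [0.002, 0.0, -1.0]]
ft_force: [0.6, 0.6, -1.9]
grip_width: 0.0164
```

Request:
jog_arm(
  plan=[
    [[-0.2, -0.25, -0.01, 0, 0, -0.62], [-0.18, -0.26, 0, 0, -0.01, -0.61], [-0.15, -0.28, -0.01, 0, 0, -0.62], [-0.12, -0.29, 0, 0, -0.01, -0.61], [0, 0, 0, 0, 0, 0], [0, 0, 0, 0, 0, 0]],
  ],
)

```text
time_s: 15.0
position: [0.5849, -0.3638, 0.2074]
tool_rot: [[-0.95, 0.312, 0.001], [0.312, 0.95, 0.0], [-0.001, 0.001, -1.0]]
ft_force: [0.2, -0.1, -1.9]
grip_width: 0.0164
```

```bash
python3 blade.py; python3 st.py; python3 snap.py side .585 -.364 .13 70 s9
```

```text
316 blade dir -9.73 pt [ 582.18604 -367.1664 ] tcp [ 0.5849 -0.3638  0.2074]
ends [ 563.4 -363.9] [ 602.4 -370.6] perp std 1.505224201370529
z [0.1517 0.1945]
15.05 [ 0.585  -0.3635  0.2077] yaw 71.86 F [ 0.2  0.9 -2.3] T [-0.02 -0.04 -0.01] w 0.0166 q [ -42.   37.   51.    0.   92. -114.]
side crop 271 217 411 321 f 5.57 t 15.1
```

View pics/s9.png

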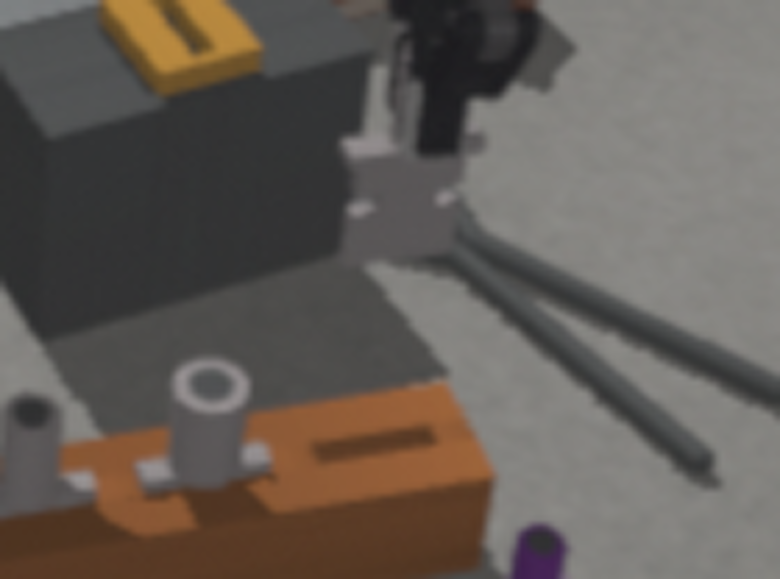

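```bash
python3 - <<'E'
from h import *
print(ray('side',271+376/5.57-.5,217+444/5.57-.5,.052))
D=np.load('/tmp/side.npz'); im,W=D['im'].astype(int),D['W']
m=np.zeros((384,512),bool); m[217+75:217+85,271+54:271+82]=1
m&=(im[...,0]<110)
vu=np.argwhere(m); P=np.array([ray('side',u,v,.052) for v,u in vu]); R=rect(P); print(m.sum(),R,P.mean(0))
E
```

```text
[ 0.586745  -0.3638909  0.052    ]
67 ((586.0396118164062, -363.4212646484375), (8.488176345825195, 45.63041305541992), 80.68502044677734) [ 0.58562746 -0.36361022  0.052     ]
```

Request:
jog_arm(
  plan=[
    [[-0.04, 0.01, 0.4, 0, 0, 0], [0, 0, 0.7, 0, 0, 0], [0, 0, 0.7, 0, 0, 0], [0, 0, 0.4, 0, 0, 0], [0, 0, 0.1, 0, 0, 0], [0, 0, 0.1, 0, 0, 0], [0, 0, 0.1, 0, 0, 0], [0, 0, 0.1, 0, 0, 0], [0, 0, 0, 0, 0, 0]],
  ],
)

```text
time_s: 16.0
position: [0.5869, -0.3642, 0.1043]
tool_rot: [[-0.951, 0.31, 0.002], [0.31, 0.951, -0.001], [-0.002, -0.0, -1.0]]
ft_force: [0.5, -0.7, -1.9]
grip_width: 0.0169
```

Request:
jog_arm(
  plan=[
    [[0, 0, 0.2, 0, 0, 0], [0, 0, 0.25, 0, 0, 0], [0, 0, 0.25, 0, 0, 0], [0, 0, 0.2, 0, 0, 0], [0, 0, 0.1, 0, 0, 0], [0, 0, 0.03, 0, 0, 0], [0, 0, 0, 0, 0, 0]],
  ],
)

```text
time_s: 16.7
position: [0.5871, -0.3644, 0.0632]
tool_rot: [[-0.951, 0.31, 0.002], [0.31, 0.951, -0.001], [-0.003, -0.0, -1.0]]
ft_force: [0.4, 0.5, -1.0]
grip_width: 0.0165
```

Request:
jog_arm(
  plan=[
    [[0, 0, 0, 0, 0, 0], [0, 0, 0, 0, 0, 0], [0, 0, 0, 0, 0, 0], [0, 0, 0, 0, 0, 0]],
  ],
  grip=1,
)

```text
time_s: 17.1
position: [0.5871, -0.3644, 0.0635]
tool_rot: [[-0.951, 0.31, 0.003], [0.31, 0.951, -0.001], [-0.003, -0.0, -1.0]]
ft_force: [-0.7, 0.3, -0.2]
grip_width: 0.0734
```

Request:
jog_arm(
  plan=[
    [[0, 0, -0.5, 0, 0, 0], [0, 0, -0.8, 0, 0, 0], [0, 0, -0.8, 0, 0, 0], [0, 0, 0, 0, 0, 0]],
  ],
)

```text
time_s: 17.5
position: [0.5882, -0.3654, 0.1525]
tool_rot: [[-0.951, 0.31, 0.009], [0.309, 0.951, -0.007], [-0.011, -0.004, -1.0]]
ft_force: [0.3, 0.3, 0.5]
grip_width: 0.0853
```

```bash
python3 go.py .5176 -.3535 .14 81 3;  python3 snap.py side .585 -.364 .08 60 s10
```

```text
[[[0.59,-0.09,0.1,-0.01,0.02,-0.35],[0.6,-0.05,0.1,-0.01,0.03,-0.35],[0.59,-0.03,0.1,-0.01,0.02,-0.35]]]
t 17.5 from [ 0.5882 -0.3654  0.1525] 71.97 to [ 0.5177 -0.3536  0.14  ] F [0.3 0.3 0.5]
side crop 278 242 398 332 f 6.5 t 17.55
```

View pics/s10.png

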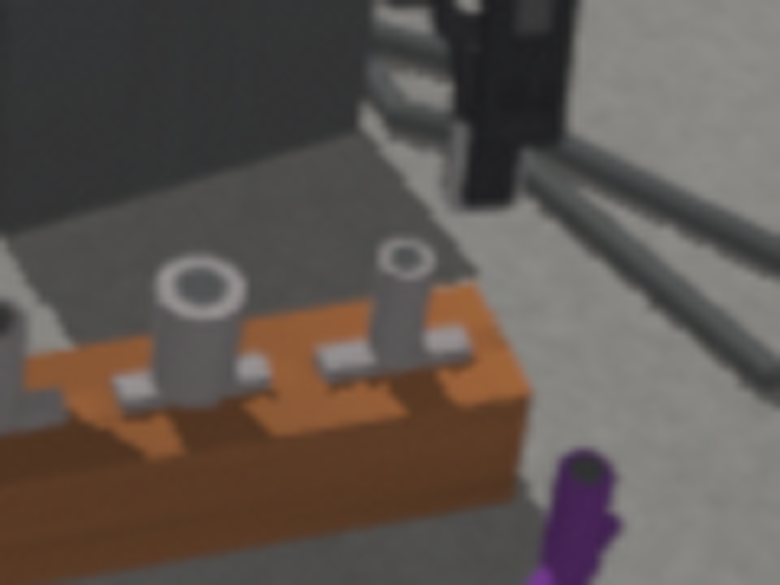

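The slim key is upright in its slot again, at (405,320). The thick key is next, at (200,330).

Request:
jog_arm(
  plan=[
    [[0.59, -0.09, 0.1, 0, 0, -0.35], [0.6, -0.05, 0.1, 0, 0, -0.35], [0.59, -0.03, 0.1, 0, 0, -0.35], [0, 0, 0, 0, 0, 0], [0, 0, 0, 0, 0, 0], [0, 0, 0, 0, 0, 0]],
  ],
)

```text
time_s: 18.15
position: [0.5169, -0.3525, 0.1347]
tool_rot: [[-0.988, 0.157, 0.002], [0.157, 0.988, -0.001], [-0.002, -0.0, -1.0]]
ft_force: [0.0, 0.9, 0.2]
grip_width: 0.0857
```

```bash
python3 go.py .5176 -.3535 .0615 81 5
```

```text
[[[0,0,0.37,0,0,0],[0,-0.01,0.36,0,0,0],[-0.01,0,0.37,0,0.01,0],[0,-0.01,0.36,0,0,0],[-0.01,0,0.37,0,0.01,0]]]
t 18.15 from [ 0.5169 -0.3525  0.1347] 80.96 to [ 0.5177 -0.3535  0.0615] F [0.  0.9 0.2]
```

Request:
jog_arm(
  plan=[
    [[0, 0, 0.4, 0, 0, 0], [0, -0.01, 0.4, 0, 0, 0], [-0.01, 0, 0.4, 0, 0, 0], [0, -0.01, 0.4, 0, 0, 0], [-0.01, 0, 0.23, 0, 0, 0], [0, 0, 0, 0, 0, 0], [0, 0, 0, 0, 0, 0]],
  ],
)

```text
time_s: 18.85
position: [0.5176, -0.3536, 0.0622]
tool_rot: [[-0.988, 0.157, 0.003], [0.157, 0.988, -0.001], [-0.003, -0.001, -1.0]]
ft_force: [-0.5, -0.2, 0.8]
grip_width: 0.0857
```

Request:
jog_arm(
  plan=[
    [[0, 0, 0, 0, 0, 0], [0, 0, 0, 0, 0, 0], [0, 0, 0, 0, 0, 0], [0, 0, 0, 0, 0, 0], [0, 0, 0, 0, 0, 0], [0, 0, 0, 0, 0, 0]],
  ],
  grip=-1,
  squeeze=60,
)

```text
time_s: 19.45
position: [0.5173, -0.3524, 0.0623]
tool_rot: [[-0.988, 0.156, 0.003], [0.156, 0.988, 0.001], [-0.003, 0.001, -1.0]]
ft_force: [-0.4, 4.6, 4.8]
grip_width: 0.0272
```

```bash
python3 st.py
```

```text
19.45 [ 0.5173 -0.3524  0.0623] yaw 81.0 F [-0.4  4.6  4.8] T [ 0.99 -0.08 -0.01] w 0.0272 q [ -45.   38.   75.    0.   67. -126.]
```

Request:
jog_arm(
  plan=[
    [[0, 0, -0.3, 0, 0, 0], [0, 0, -0.6, 0, 0, 0], [0, 0, -0.9, 0, 0, 0], [0, 0, -0.9, 0, 0, 0], [0, 0, -0.7, 0, 0, 0], [0, 0, -0.25, 0, 0, 0], [0, 0, 0, 0, 0, 0]],
  ],
)

```text
time_s: 20.15
position: [0.5169, -0.3536, 0.2089]
tool_rot: [[-0.988, 0.157, 0.004], [0.157, 0.988, -0.003], [-0.004, -0.002, -1.0]]
ft_force: [0.3, -0.7, -2.4]
grip_width: 0.0267
```

```bash
python3 blade.py; python3 go.py .5848 -.187 .209 0 14
```

```text
303 blade dir -9.02 pt [ 518.14465 -356.83453] tcp [ 0.5169 -0.3536  0.2089]
ends [ 499.  -353.8] [ 538. -360.] perp std 1.6390177418728116
z [0.1529 0.1951]
[[[-0.07,0.31,0,0,0,0.67],[-0.04,0.32,0,0,0,0.67],[-0.01,0.32,0,0,0,0.67],[0.02,0.32,0,0,0,0.67],[0.05,0.32,0,0,0,0.67],[0.09,0.31,-0.01,0,0,0.67],[0.12,0.3,0,0,0,0.68],[0.14,0.29,-0.01,0,0,0.67],[0.17,0.27,0,0,0,0.68],[0.2,0.25,-0.01,0,0,0.67]]]
[[[0.22,0.23,0,0,0,0.68],[0.25,0.2,-0.01,0,0,0.67],[0.27,0.18,0,0.01,0,0.68],[0.28,0.15,-0.01,0,0.01,0.67]]]
t 20.2 from [ 0.5165 -0.3532  0.2072] 80.98 to [ 0.5849 -0.187   0.2092] F [-0.4 -0.1 -2.5]
```

Request:
jog_arm(
  plan=[
    [[-0.07, 0.31, 0, 0, 0, 0.67], [-0.04, 0.32, 0, 0, 0, 0.67], [-0.01, 0.32, 0, 0, 0, 0.67], [0.02, 0.32, 0, 0, 0, 0.67], [0.05, 0.32, 0, 0, 0, 0.67], [0.09, 0.31, -0.01, 0, 0, 0.67], [0.12, 0.3, 0, 0, 0, 0.68], [0.14, 0.29, -0.01, 0, 0, 0.67], [0.17, 0.27, 0, 0, 0, 0.68], [0.2, 0.25, -0.01, 0, 0, 0.67]],
  ],
)

```text
time_s: 21.2
position: [0.5653, -0.2337, 0.2066]
tool_rot: [[-0.391, 0.921, -0.001], [0.921, 0.391, 0.001], [0.002, -0.001, -1.0]]
ft_force: [0.1, -0.4, -1.8]
grip_width: 0.027
```

Request:
jog_arm(
  plan=[
    [[0.22, 0.23, 0, 0, 0, 0.68], [0.25, 0.2, -0.01, 0, 0, 0.67], [0.27, 0.18, 0, 0, 0, 0.68], [0.28, 0.15, -0.01, 0, 0, 0.67], [0, 0, 0, 0, 0, 0], [0, 0, 0, 0, 0, 0]],
  ],
)

```text
time_s: 21.8
position: [0.5847, -0.1871, 0.2083]
tool_rot: [[-0.003, 1.0, -0.0], [1.0, 0.003, 0.0], [0.0, -0.0, -1.0]]
ft_force: [0.5, -0.7, -2.0]
grip_width: 0.0265
```

```bash
python3 blade.py; python3 st.py
```

```text
147 blade dir -88.51 pt [ 585.4768 -193.7329] tcp [ 0.5847 -0.1871  0.2083]
ends [ 584.9 -172. ] [ 585.9 -211.8] perp std 1.6860377766557477
z [0.1526 0.1939]
21.85 [ 0.5847 -0.1874  0.2087] yaw 0.15 F [-0.1 -0.3 -1.1] T [ 0.04 -0.01 -0.07] w 0.0267 q [-29.  29.  66.   0.  85. -29.]
```

Request:
jog_arm(
  plan=[
    [[0.05, -0.04, 0, 0, 0, 0], [0, 0, 0.25, 0, 0, 0], [0, 0, 0.25, 0, 0, 0], [0, 0, 0.1, 0, 0, 0], [0, 0, 0.05, 0, 0, 0], [0, 0, 0.05, 0, 0, 0], [0, 0, 0.05, 0, 0, 0], [0, 0, 0, 0, 0, 0]],
  ],
)

```text
time_s: 22.65
position: [0.5836, -0.185, 0.1797]
tool_rot: [[-0.001, 1.0, 0.002], [1.0, 0.001, -0.001], [-0.001, 0.002, -1.0]]
ft_force: [0.5, 0.4, -1.4]
grip_width: 0.027
```

Request:
jog_arm(
  plan=[
    [[0, 0, 0.15, 0, 0, 0], [0, 0, 0.2, 0, 0, 0], [0, 0, 0.2, 0, 0, 0], [0, 0, 0.2, 0, 0, 0], [0, 0, 0.15, 0, 0, 0], [0, 0, 0.1, 0, 0, 0], [0, 0, 0.04, 0, 0, 0], [0, 0, 0, 0, 0, 0]],
  ],
)

```text
time_s: 23.45
position: [0.5837, -0.1851, 0.1381]
tool_rot: [[-0.0, 1.0, 0.002], [1.0, 0.0, -0.001], [-0.001, 0.002, -1.0]]
ft_force: [-1.3, -0.7, -1.7]
grip_width: 0.0268
```

Request:
jog_arm(
  plan=[
    [[0, 0.02, 0.04, 0, 0, 0], [0, 0.01, 0, 0, 0, 0.5], [0, 0, 0, 0, 0, 0.5], [0, 0, 0, 0, 0, 0.5], [0, 0, 0, 0, 0, 0.5], [0, 0, 0, 0, 0, 0.5], [0, 0, 0, 0, 0, 0.5], [0, 0, 0, 0, 0, 0]],
  ],
)

```text
time_s: 24.25
position: [0.5854, -0.1852, 0.1377]
tool_rot: [[0.434, 0.901, 0.004], [0.901, -0.434, -0.002], [0.0, 0.005, -1.0]]
ft_force: [-0.7, 0.4, 5.4]
grip_width: 0.0266
```

```bash
python3 st.py; python3 snap.py side .585 -.16 .14 60 s11
```

```text
24.25 [ 0.5854 -0.1852  0.1377] yaw -25.73 F [-0.7  0.4  5.4] T [0.18 0.07 0.56] w 0.0266 q [-29.  32.  72.   0.  75.  -3.]
side crop 237 164 357 254 f 6.5 t 24.3
```

View pics/s11.png

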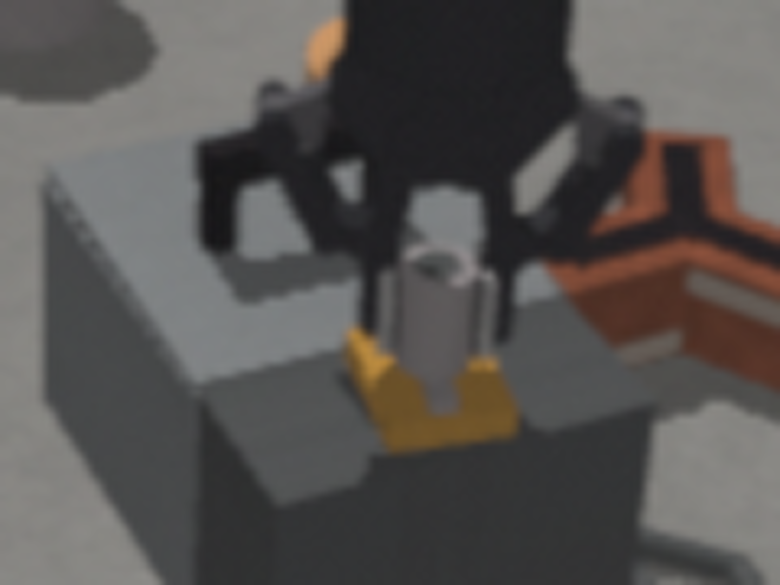

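Request:
jog_arm(
  plan=[
    [[0, 0, 0, 0, 0, 0.4], [0, 0, 0, 0, 0, 0.4], [0, 0, 0, 0, 0, 0.4], [0, 0, 0, 0, 0, 0]],
  ],
)

```text
time_s: 24.7
position: [0.5856, -0.1851, 0.1376]
tool_rot: [[0.587, 0.809, 0.005], [0.809, -0.587, -0.002], [0.001, 0.005, -1.0]]
ft_force: [1.4, 0.4, 5.7]
grip_width: 0.0268
```

```bash
python3 st.py; python3 snap.py side .585 -.16 .14 60 s12;
```

```text
24.7 [ 0.5856 -0.1851  0.1376] yaw -35.97 F [1.4 0.4 5.7] T [ 0.32 -0.3   0.52] w 0.0268 q [-29.  32.  72.   0.  75.   7.]
side crop 237 164 357 254 f 6.5 t 24.75
```

View pics/s12.png

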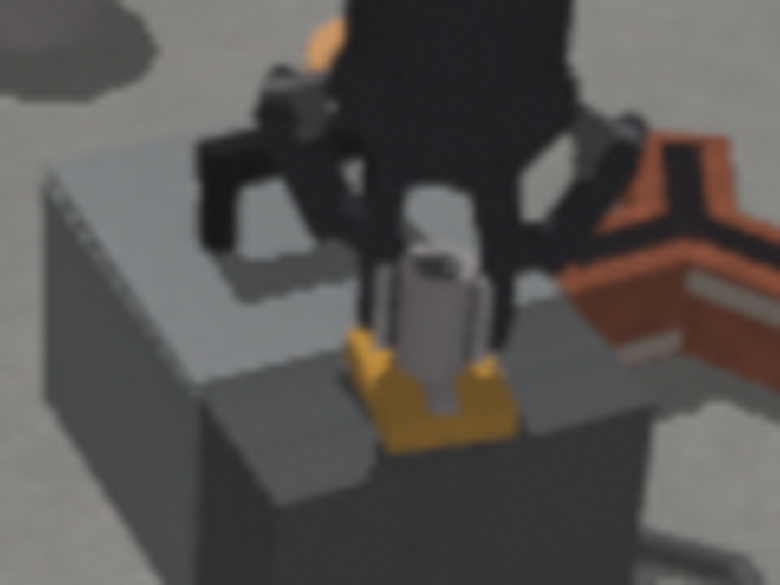

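Request:
jog_arm(
  plan=[
    [[0, 0, 0, 0, 0, -0.5], [0, 0, 0, 0, 0, -0.5], [0, 0, 0, 0, 0, -0.5], [0, 0, 0, 0, 0, -0.5], [0, 0, 0, 0, 0, -0.5], [0, 0, 0, 0, 0, -0.5], [0, 0, 0, 0, 0, -0.5], [0, 0, 0, 0, 0, -0.5], [0, 0, 0, 0, 0, -0.2], [0, 0, 0, 0, 0, 0]],
  ],
)

```text
time_s: 25.75
position: [0.5854, -0.1857, 0.1374]
tool_rot: [[-0.001, 1.0, 0.004], [1.0, 0.001, -0.002], [-0.002, 0.004, -1.0]]
ft_force: [0.1, -1.7, 5.7]
grip_width: 0.0268
```

```bash
python3 st.py; python3 snap.py side .585 -.16 .14 60 s13;
```

```text
25.75 [ 0.5854 -0.1857  0.1374] yaw 0.07 F [ 0.1 -1.7  5.7] T [-0.19 -0.09 -0.4 ] w 0.0268 q [-29.  32.  72.   0.  75. -29.]
side crop 237 164 357 254 f 6.5 t 25.8
```

View pics/s13.png

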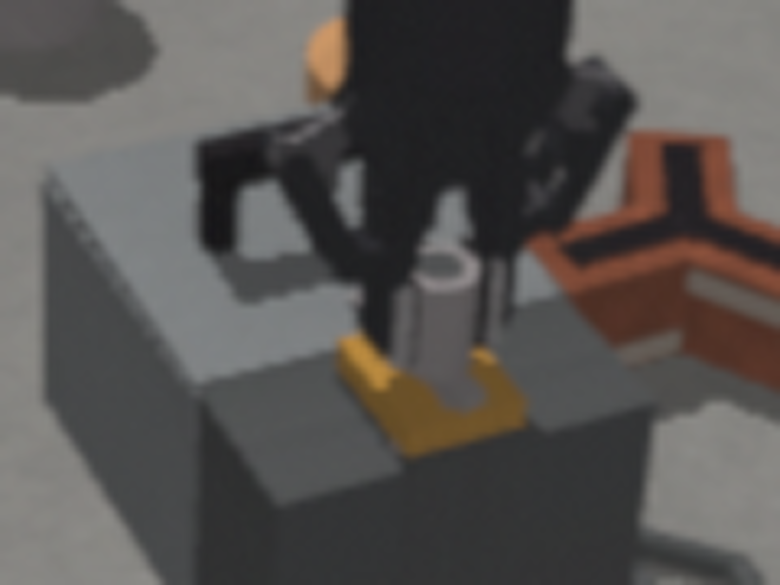

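Request:
jog_arm(
  plan=[
    [[0, 0, 0, 0, 0, -0.3], [0, 0, 0, 0, 0, 0.2], [0, 0, 0, 0, 0, 0.2], [0, 0, -0.1, 0, 0, 0], [0, 0, -0.2, 0, 0, 0], [0, 0, -0.3, 0, 0, 0], [0, 0, -0.4, 0, 0, 0], [0, 0, -0.5, 0, 0, 0], [0, 0, -0.3, 0, 0, 0], [0, 0, 0, 0, 0, 0]],
  ],
)

```text
time_s: 26.8
position: [0.585, -0.1853, 0.2107]
tool_rot: [[0.014, 1.0, 0.005], [1.0, -0.014, -0.003], [-0.003, 0.005, -1.0]]
ft_force: [-0.1, 0.1, -2.5]
grip_width: 0.0266
```

```bash
python3 st.py; python3 snap.py side .585 -.16 .14 60 s14;python3 blade.py
```

```text
26.8 [ 0.585  -0.1853  0.2107] yaw -0.81 F [-0.1  0.1 -2.5] T [-0.03  0.04 -0.01] w 0.0266 q [-29.  29.  66.   0.  85. -28.]
side crop 237 164 357 254 f 6.5 t 26.85
173 blade dir -82.8 pt [ 584.1082  -191.22417] tcp [ 0.5846 -0.1851  0.2091]
ends [ 581.5 -170.4] [ 586.5 -209.8] perp std 1.610262627316773
z [0.1539 0.1939]
```

View pics/s14.png

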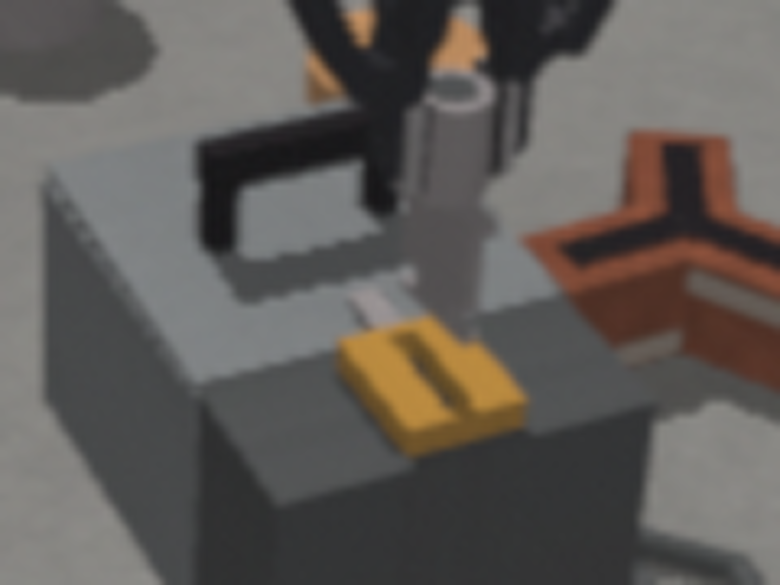

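```bash
python3 go.py .5178 -.3532 .209 73 14
```

```text
[[[-0.3,-0.11,0,0,0,-0.61],[-0.29,-0.14,0,0,0,-0.61],[-0.28,-0.17,0,0,0,-0.61],[-0.26,-0.19,0,0,0,-0.61],[-0.24,-0.22,0,0,0,-0.61],[-0.22,-0.24,0,0,0,-0.62],[-0.2,-0.26,0,0,0,-0.61],[-0.17,-0.27,0,0,0,-0.62],[-0.15,-0.29,0,0,0,-0.61],[-0.12,-0.3,0,0,0,-0.62]]]
[[[-0.09,-0.31,-0.01,0,0,-0.61],[-0.06,-0.31,0,0,0,-0.62],[-0.04,-0.32,-0.01,0,0,-0.61],[0,-0.32,0,0,0.01,-0.62]]]
t 26.9 from [ 0.5843 -0.1849  0.2082] -0.82 to [ 0.5177 -0.353   0.209 ] F [-0.9 -0.  -2.6]
```

Request:
jog_arm(
  plan=[
    [[-0.3, -0.11, 0, 0, 0, -0.61], [-0.29, -0.14, 0, 0, 0, -0.61], [-0.28, -0.17, 0, 0, 0, -0.61], [-0.26, -0.19, 0, 0, 0, -0.61], [-0.24, -0.22, 0, 0, 0, -0.61], [-0.22, -0.24, 0, 0, 0, -0.62], [-0.2, -0.26, 0, 0, 0, -0.61], [-0.17, -0.27, 0, 0, 0, -0.62], [-0.15, -0.29, 0, 0, 0, -0.61], [-0.12, -0.3, 0, 0, 0, -0.62]],
  ],
)

```text
time_s: 27.9
position: [0.5363, -0.3057, 0.2073]
tool_rot: [[-0.789, 0.615, 0.0], [0.615, 0.789, 0.001], [0.0, 0.001, -1.0]]
ft_force: [-0.5, -0.1, -1.4]
grip_width: 0.0269
```

Request:
jog_arm(
  plan=[
    [[-0.09, -0.31, -0.01, 0, 0, -0.61], [-0.06, -0.31, 0, 0, 0, -0.62], [-0.04, -0.32, -0.01, 0, 0, -0.61], [0, -0.32, 0, 0, 0, -0.62], [0, 0, 0, 0, 0, 0], [0, 0, 0, 0, 0, 0]],
  ],
)

```text
time_s: 28.5
position: [0.5178, -0.3527, 0.2085]
tool_rot: [[-0.955, 0.295, 0.001], [0.295, 0.955, 0.001], [-0.001, 0.001, -1.0]]
ft_force: [-0.1, 0.5, -2.2]
grip_width: 0.0265
```

```bash
python3 blade.py; python3 st.py; python3 snap.py side .518 -.354 .1 60 s15; python3 - <<'E'
from h import *
D=np.load('/tmp/side.npz'); im,W=D['im'].astype(int),D['W']
Z=W[...,2];X=W[...,0];Y=W[...,1]
m=(im[...,0]<115)&(abs(X-.518)<.033)&(abs(Y+.355)<.02)&(Z<.06)&(Z>.0)
vu=np.argwhere(m); P=np.array([ray('side',u,v,.052) for v,u in vu]); print(m.sum(),rect(P),P.mean(0))
E
```

```text
307 blade dir -11.01 pt [ 519.4445  -357.67258] tcp [ 0.5178 -0.3527  0.2085]
ends [ 500.4 -354. ] [ 538.6 -361.4] perp std 1.646012966275925
z [0.1526 0.1942]
28.55 [ 0.518  -0.3524  0.2088] yaw 72.88 F [ 0.5  0.6 -2.2] T [0.02 0.05 0.02] w 0.0269 q [ -45.   30.   63.    0.   86. -118.]
side crop 248 240 368 330 f 6.5 t 28.6
207 ((504.38580322265625, -380.8581237792969), (86.18416595458984, 45.75978469848633), 62.45871353149414) [ 0.4978043  -0.37610795  0.052     ]
```

View pics/s15.png

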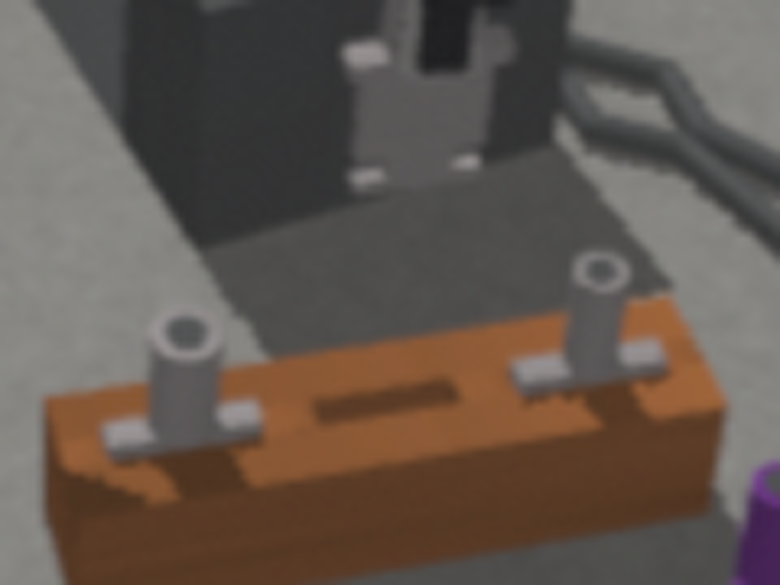

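Request:
jog_arm(
  plan=[
    [[0.02, 0.02, 0.4, 0, 0, -0.2], [0, 0, 0.7, 0, 0, 0], [0, 0, 0.7, 0, 0, 0], [0, 0, 0.4, 0, 0, 0], [0, 0, 0.1, 0, 0, 0], [0, 0, 0.1, 0, 0, 0], [0, 0, 0.1, 0, 0, 0], [0, 0, 0.1, 0, 0, 0], [0, 0, 0, 0, 0, 0]],
  ],
)

```text
time_s: 29.5
position: [0.5177, -0.3521, 0.1053]
tool_rot: [[-0.965, 0.264, 0.002], [0.264, 0.965, -0.001], [-0.002, -0.0, -1.0]]
ft_force: [0.9, 0.8, -2.0]
grip_width: 0.0265
```

Request:
jog_arm(
  plan=[
    [[0, 0, 0.2, 0, 0, 0], [0, 0, 0.25, 0, 0, 0], [0, 0, 0.25, 0, 0, 0], [0, 0, 0.2, 0, 0, 0], [0, 0, 0.1, 0, 0, 0], [0, 0, 0.03, 0, 0, 0], [0, 0, 0, 0, 0, 0]],
  ],
)

```text
time_s: 30.2
position: [0.5179, -0.3523, 0.0642]
tool_rot: [[-0.965, 0.264, 0.002], [0.264, 0.965, -0.001], [-0.002, -0.0, -1.0]]
ft_force: [-0.3, -0.8, -1.8]
grip_width: 0.0265
```

Request:
jog_arm(
  plan=[
    [[0, 0, 0, 0, 0, 0], [0, 0, 0, 0, 0, 0], [0, 0, 0, 0, 0, 0], [0, 0, 0, 0, 0, 0]],
  ],
  grip=1,
)

```text
time_s: 30.6
position: [0.5179, -0.3523, 0.0644]
tool_rot: [[-0.965, 0.264, 0.003], [0.264, 0.965, -0.001], [-0.003, -0.001, -1.0]]
ft_force: [0.6, 0.4, 0.3]
grip_width: 0.0824
```

Request:
jog_arm(
  plan=[
    [[0, 0, -0.5, 0, 0, 0], [0, 0, -0.8, 0, 0, 0], [0, 0, -0.8, 0, 0, 0], [0, 0, 0, 0, 0, 0], [0, 0, 0, 0, 0, 0]],
  ],
)

```text
time_s: 31.1
position: [0.5177, -0.3522, 0.1486]
tool_rot: [[-0.965, 0.264, 0.003], [0.264, 0.965, -0.002], [-0.003, -0.001, -1.0]]
ft_force: [0.3, -0.1, 0.4]
grip_width: 0.0856
```

```bash
python3 go.py .4508 -.343 .14 81 3;  python3 snap.py side .518 -.35 .08 60 s16
```

```text
[[[0.56,-0.07,0.07,0,0.01,-0.24],[0.56,-0.05,0.07,0,0.01,-0.25],[0.56,-0.04,0.07,-0.01,0,-0.24]]]
t 31.1 from [ 0.5177 -0.3522  0.1486] 74.72 to [ 0.4508 -0.3431  0.1401] F [ 0.3 -0.1  0.4]
side crop 246 246 366 336 f 6.5 t 31.15
```

View pics/s16.png

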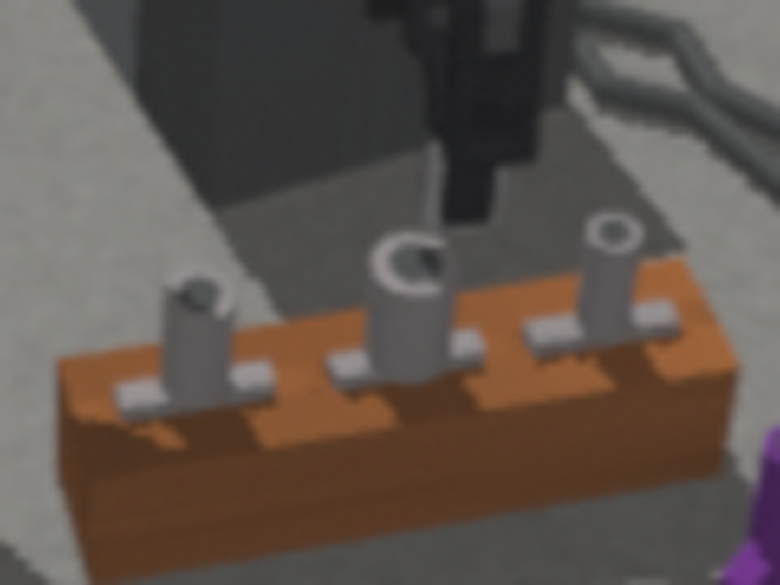

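The slim key (615,290) and the thick key (410,320) are both upright. The mid key at (200,345) is next.

Request:
jog_arm(
  plan=[
    [[0.56, -0.07, 0.07, 0, 0, -0.24], [0.56, -0.05, 0.07, 0, 0, -0.25], [0.56, -0.04, 0.07, 0, 0, -0.24], [0, 0, 0, 0, 0, 0], [0, 0, 0, 0, 0, 0]],
  ],
)

```text
time_s: 31.65
position: [0.4506, -0.343, 0.139]
tool_rot: [[-0.987, 0.158, 0.002], [0.158, 0.987, 0.0], [-0.001, 0.0, -1.0]]
ft_force: [0.8, -0.3, -0.2]
grip_width: 0.0856
```

```bash
python3 go.py .4508 -.343 .0615 81 4
```

```text
[[[0,0,0.48,0,0,0],[0,0,0.49,0,0,0],[0,0,0.48,0,0,0],[0,0,0.49,0,0.01,-0.01]]]
t 31.65 from [ 0.4506 -0.343   0.139 ] 80.92 to [ 0.4507 -0.343   0.0614] F [ 0.8 -0.3 -0.2]
```

Request:
jog_arm(
  plan=[
    [[0, 0, 0.48, 0, 0, 0], [0, 0, 0.49, 0, 0, 0], [0, 0, 0.48, 0, 0, 0], [0, 0, 0.49, 0, 0, 0], [0, 0, 0, 0, 0, 0]],
  ],
)

```text
time_s: 32.15
position: [0.4507, -0.3422, 0.0594]
tool_rot: [[-0.988, 0.157, -0.001], [0.157, 0.988, 0.003], [0.001, 0.003, -1.0]]
ft_force: [-0.1, 0.4, -0.1]
grip_width: 0.0849
```

Request:
jog_arm(
  plan=[
    [[0, 0, 0, 0, 0, 0], [0, 0, 0, 0, 0, 0], [0, 0, 0, 0, 0, 0], [0, 0, 0, 0, 0, 0], [0, 0, 0, 0, 0, 0], [0, 0, 0, 0, 0, 0]],
  ],
  grip=-1,
  squeeze=80,
)

```text
time_s: 32.75
position: [0.4513, -0.3425, 0.0631]
tool_rot: [[-0.988, 0.157, 0.003], [0.157, 0.988, -0.0], [-0.003, 0.0, -1.0]]
ft_force: [0.5, 4.5, 8.5]
grip_width: 0.0217
```

Request:
jog_arm(
  plan=[
    [[0, 0, -0.3, 0, 0, 0], [0, 0, -0.6, 0, 0, 0], [0, 0, -0.9, 0, 0, 0], [0, 0, -0.9, 0, 0, 0], [0, 0, -0.7, 0, 0, 0], [0, 0, -0.3, 0, 0, 0], [0, 0, 0, 0, 0, 0], [0, 0, 0, 0, 0, 0]],
  ],
)

```text
time_s: 33.55
position: [0.4502, -0.3426, 0.2087]
tool_rot: [[-0.988, 0.157, 0.001], [0.157, 0.988, 0.001], [-0.001, 0.001, -1.0]]
ft_force: [0.8, 0.1, -2.1]
grip_width: 0.0212
```

```bash
python3 blade.py; python3 go.py .584 -.186 .209 0 16
```

```text
316 blade dir -9.87 pt [ 450.0491 -346.996 ] tcp [ 0.4502 -0.3426  0.2087]
ends [ 431.2 -343.7] [ 469.2 -350.3] perp std 1.455469630946234
z [0.1532 0.1956]
[[[-0.17,0.27,0,0,0,0.59],[-0.14,0.29,0,0,0,0.59],[-0.12,0.3,0,0,0,0.59],[-0.09,0.31,0,0,0,0.59],[-0.06,0.32,0,0,0,0.59],[-0.03,0.32,0,0,0,0.59],[-0.01,0.32,0,0,0,0.59],[0.02,0.32,0,0,0,0.59],[0.05,0.32,0,0,0,0.59],[0.08,0.31,0,0,0,0.59]]]
[[[0.11,0.3,0,0,0,0.59],[0.13,0.29,0,0,0,0.59],[0.16,0.28,0,0,0,0.59],[0.18,0.27,0,0,0,0.58],[0.2,0.25,-0.01,0,0,0.59],[0.23,0.23,0,0,-0.01,0.58]]]
t 33.6 from [ 0.4501 -0.3425  0.2083] 80.98 to [ 0.5838 -0.1859  0.209 ] F [ 0.7  0.1 -1.3]
```

Request:
jog_arm(
  plan=[
    [[-0.17, 0.27, 0, 0, 0, 0.59], [-0.14, 0.29, 0, 0, 0, 0.59], [-0.12, 0.3, 0, 0, 0, 0.59], [-0.09, 0.31, 0, 0, 0, 0.59], [-0.06, 0.32, 0, 0, 0, 0.59], [-0.03, 0.32, 0, 0, 0, 0.59], [-0.01, 0.32, 0, 0, 0, 0.59], [0.02, 0.32, 0, 0, 0, 0.59], [0.05, 0.32, 0, 0, 0, 0.59], [0.08, 0.31, 0, 0, 0, 0.59]],
  ],
)

```text
time_s: 34.6
position: [0.5341, -0.2444, 0.2083]
tool_rot: [[-0.501, 0.865, -0.001], [0.865, 0.501, 0.001], [0.001, 0.0, -1.0]]
ft_force: [0.9, 0.9, -2.1]
grip_width: 0.0209
```

Request:
jog_arm(
  plan=[
    [[0.11, 0.3, 0, 0, 0, 0.59], [0.13, 0.29, 0, 0, 0, 0.59], [0.16, 0.28, 0, 0, 0, 0.59], [0.18, 0.27, 0, 0, 0, 0.58], [0.2, 0.25, -0.01, 0, 0, 0.59], [0.23, 0.23, 0, 0, 0, 0.58], [0, 0, 0, 0, 0, 0], [0, 0, 0, 0, 0, 0]],
  ],
)

```text
time_s: 35.4
position: [0.5839, -0.1864, 0.2094]
tool_rot: [[-0.003, 1.0, 0.0], [1.0, 0.003, -0.0], [-0.0, 0.0, -1.0]]
ft_force: [0.1, 0.1, -1.8]
grip_width: 0.0214
```

```bash
python3 blade.py; python3 st.py
```

```text
151 blade dir -89.3 pt [ 583.12634 -190.68274] tcp [ 0.5839 -0.1864  0.2094]
ends [ 582.9 -169.5] [ 583.4 -209.6] perp std 1.592065534190679
z [0.1535 0.1948]
35.45 [ 0.5838 -0.1867  0.2097] yaw 0.14 F [ 0.1 -0.8 -2.2] T [ 0.01 -0.03  0.07] w 0.0209 q [-29.  29.  66.   0.  85. -29.]
```

Request:
jog_arm(
  plan=[
    [[0, 0, 0.25, 0, 0, 0], [0, 0, 0.25, 0, 0, 0], [0, 0, 0.1, 0, 0, 0], [0, 0, 0.05, 0, 0, 0], [0, 0, 0.05, 0, 0, 0], [0, 0, 0.05, 0, 0, 0], [0, 0, 0, 0, 0, 0]],
  ],
)

```text
time_s: 36.15
position: [0.5844, -0.1864, 0.1805]
tool_rot: [[-0.001, 1.0, 0.002], [1.0, 0.001, -0.001], [-0.001, 0.002, -1.0]]
ft_force: [-1.1, -0.7, -0.7]
grip_width: 0.0212
```

Request:
jog_arm(
  plan=[
    [[0, 0, 0.15, 0, 0, 0], [0, 0, 0.2, 0, 0, 0], [0, 0, 0.2, 0, 0, 0], [0, 0, 0.2, 0, 0, 0], [0, 0, 0.15, 0, 0, 0], [0, 0, 0.1, 0, 0, 0], [0, 0, 0.04, 0, 0, 0], [0, 0, 0, 0, 0, 0]],
  ],
)

```text
time_s: 36.95
position: [0.5845, -0.1864, 0.1389]
tool_rot: [[-0.001, 1.0, 0.002], [1.0, 0.001, -0.001], [-0.001, 0.002, -1.0]]
ft_force: [-0.2, -0.4, -1.7]
grip_width: 0.0212
```

Request:
jog_arm(
  plan=[
    [[0, 0.01, 0.05, 0, 0, 0], [0, 0, 0, 0, 0, 0.5], [0, 0, 0, 0, 0, 0.5], [0, 0, 0, 0, 0, 0.5], [0, 0, 0, 0, 0, 0.5], [0, 0, 0, 0, 0, 0.5], [0, 0, 0, 0, 0, 0.5], [0, 0, 0, 0, 0, 0.5], [0, 0, 0, 0, 0, 0.5], [0, 0, 0, 0, 0, 0]],
  ],
)

```text
time_s: 37.95
position: [0.5848, -0.1865, 0.1381]
tool_rot: [[0.565, 0.825, 0.003], [0.825, -0.565, -0.002], [0.0, 0.003, -1.0]]
ft_force: [-3.7, 1.7, 6.7]
grip_width: 0.0212
```

```bash
python3 st.py; python3 snap.py side .585 -.16 .14 60 s17
```

```text
37.95 [ 0.5848 -0.1865  0.1381] yaw -34.41 F [-3.7  1.7  6.7] T [ 0.15  0.64 -0.08] w 0.0212 q [-29.  32.  72.  -0.  75.   6.]
side crop 237 164 357 254 f 6.5 t 38.0
```

View pics/s17.png

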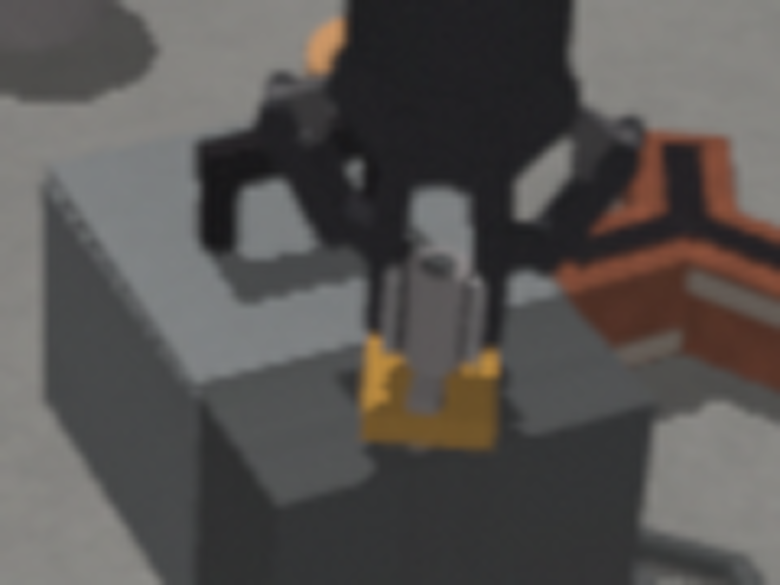

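The mid key is turning the plug. I'll keep going to the stop.

Request:
jog_arm(
  plan=[
    [[0, 0, 0, 0, 0, 0.6], [0, 0, 0, 0, 0, 0.6], [0, 0, 0, 0, 0, 0.6], [0, 0, 0, 0, 0, 0.6], [0, 0, 0, 0, 0, 0.6], [0, 0, 0, 0, 0, 0.6], [0, 0, 0, 0, 0, 0.5], [0, 0, 0, 0, 0, 0.5], [0, 0, 0, 0, 0, 0.5], [0, 0, 0, 0, 0, 0.4]],
  ],
)

```text
time_s: 39.0
position: [0.5847, -0.1858, 0.1381]
tool_rot: [[0.989, 0.146, 0.002], [0.146, -0.989, -0.001], [0.002, 0.001, -1.0]]
ft_force: [-0.8, 2.0, 3.2]
grip_width: 0.0208
```

Request:
jog_arm(
  plan=[
    [[0, 0, 0, 0, 0, 0.4], [0, 0, 0, 0, 0, 0.3], [0, 0, 0, 0, 0, 0], [0, 0, 0, 0, 0, 0]],
  ],
)

```text
time_s: 39.4
position: [0.585, -0.1861, 0.138]
tool_rot: [[0.999, 0.043, 0.003], [0.043, -0.999, -0.001], [0.003, 0.001, -1.0]]
ft_force: [-3.1, 2.8, 5.6]
grip_width: 0.0215
```

```bash
python3 st.py; python3 snap.py side .585 -.16 .14 60 s18
```

```text
39.4 [ 0.585  -0.1861  0.138 ] yaw -87.52 F [-3.1  2.8  5.6] T [0.53 0.38 0.35] w 0.0215 q [-29.  32.  72.   0.  75.  59.]
side crop 237 164 357 254 f 6.5 t 39.45
```

View pics/s18.png

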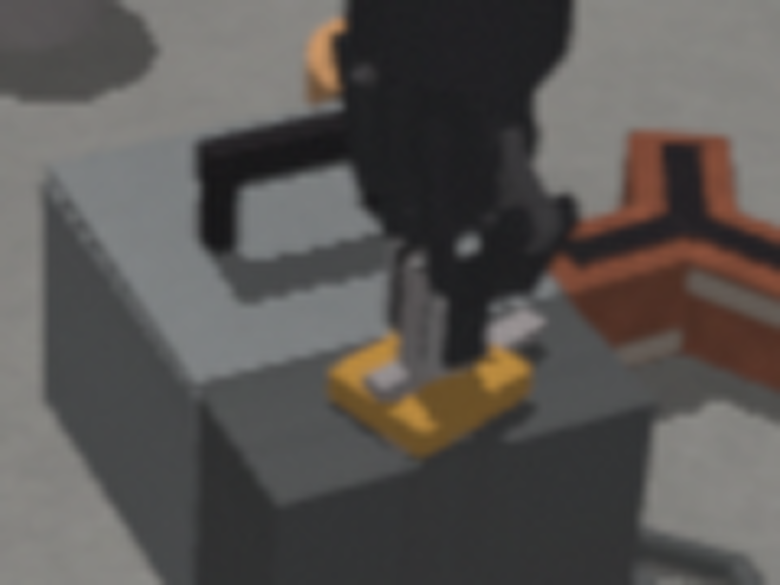

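Request:
jog_arm(
  plan=[
    [[0, 0, -0.02, 0, 0, 0], [0, 0, 0, 0, 0, 0], [0, 0, 0, 0, 0, 0], [0, 0, 0, 0, 0, 0], [0, 0, -0.4, 0, 0, 0], [0, 0, -0.8, 0, 0, 0], [0, 0, -0.8, 0, 0, 0], [0, 0, -0.4, 0, 0, 0], [0, 0, 0, 0, 0, 0]],
  ],
  grip=1,
)

```text
time_s: 40.35
position: [0.5854, -0.1868, 0.2362]
tool_rot: [[0.999, 0.041, 0.007], [0.041, -0.999, -0.003], [0.006, 0.004, -1.0]]
ft_force: [0.5, 0.6, -1.4]
grip_width: 0.0856
```

```bash
python3 go.py .585 -.078 .22 -90 4; python3 snap.py side .585 -.16 .14 60 s19
```

```text
[[[0.03,-0.68,0.1,0.01,-0.01,0.07],[0.02,-0.68,0.1,0,-0.01,0.07],[0.01,-0.68,0.1,0.01,-0.01,0.07],[0,-0.68,0.1,0,-0.01,0.07]]]
t 40.35 from [ 0.5854 -0.1868  0.2362] -87.63 to [ 0.585 -0.078  0.22 ] F [ 0.5  0.6 -1.4]
side crop 237 164 357 254 f 6.5 t 40.4
```

View pics/s19.png

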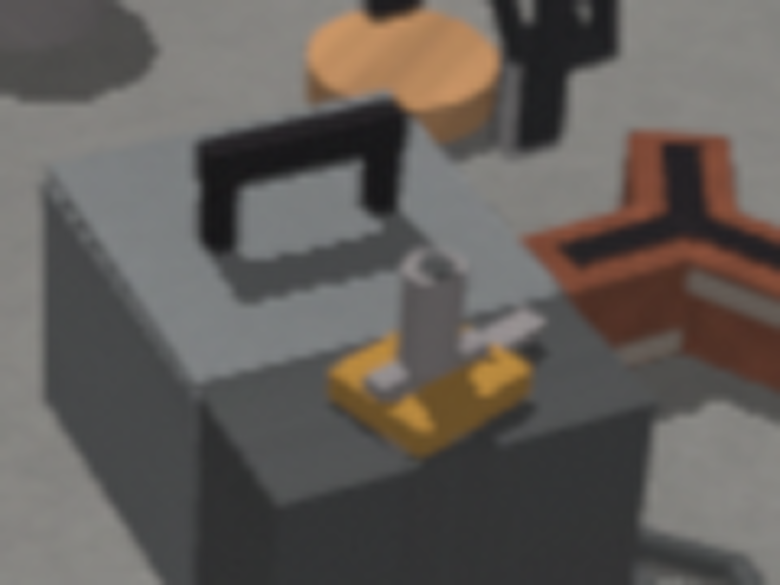

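Request:
jog_arm(
  plan=[
    [[0.03, -0.68, 0.1, 0, 0, 0.07], [0.02, -0.68, 0.1, 0, 0, 0.07], [0.01, -0.68, 0.1, 0, 0, 0.07], [0, -0.68, 0.1, 0, 0, 0.07], [0, 0, 0, 0, 0, 0], [0, 0, 0, 0, 0, 0]],
  ],
)

```text
time_s: 41.0
position: [0.584, -0.0773, 0.2164]
tool_rot: [[1.0, 0.0, 0.0], [0.0, -1.0, -0.0], [0.0, 0.0, -1.0]]
ft_force: [0.5, -0.0, 0.3]
grip_width: 0.0854
```

```bash
python3 go.py .585 -.077 .136 -90 4
```

```text
[[[0.01,0,0.5,0,0,0],[0,0,0.5,0,0,0],[0.01,0,0.51,0,0,0],[0,-0.01,0.5,0,0,0]]]
t 41.0 from [ 0.584  -0.0773  0.2164] -89.98 to [ 0.5848 -0.0769  0.136 ] F [ 0.5 -0.   0.3]
```

Request:
jog_arm(
  plan=[
    [[0.01, 0, 0.5, 0, 0, 0], [0, 0, 0.5, 0, 0, 0], [0.01, 0, 0.5, 0, 0, 0], [0, 0, 0.5, 0, 0, 0], [0, 0, 0, 0, 0, 0]],
  ],
)

```text
time_s: 41.5
position: [0.584, -0.0784, 0.1347]
tool_rot: [[1.0, -0.002, -0.003], [-0.002, -1.0, 0.001], [-0.003, -0.001, -1.0]]
ft_force: [0.5, -0.1, -0.3]
grip_width: 0.0856
```

Request:
jog_arm(
  plan=[
    [[0, 0, 0, 0, 0, 0], [0, 0, 0, 0, 0, 0], [0, 0, 0, 0, 0, 0], [0, 0, 0, 0, 0, 0], [0, 0, 0, 0, 0, 0], [0, 0, 0, 0, 0, 0]],
  ],
  grip=-1,
  squeeze=70,
)

```text
time_s: 42.1
position: [0.5854, -0.077, 0.1384]
tool_rot: [[1.0, 0.0, 0.003], [0.0, -1.0, -0.0], [0.003, 0.0, -1.0]]
ft_force: [-0.6, 3.6, 4.3]
grip_width: 0.0128
```

```bash
python3 st.py
```

```text
42.1 [ 0.5854 -0.077   0.1384] yaw -89.98 F [-0.6  3.6  4.3] T [0.69 0.13 0.43] w 0.0128 q [-19.  30.  76.   0.  73.  71.]
```

Request:
jog_arm(
  plan=[
    [[0, 0, -0.2, 0, 0, 0], [0, 0, -0.4, 0, 0, 0], [0, 0, -0.6, 0, 0, 0], [0, 0, -0.4, 0, 0, 0], [0, 0, 0, 0, 0, 0]],
  ],
)

```text
time_s: 42.6
position: [0.5859, -0.0781, 0.204]
tool_rot: [[1.0, -0.001, 0.006], [-0.001, -1.0, -0.003], [0.006, 0.003, -1.0]]
ft_force: [0.4, 0.1, -2.6]
grip_width: 0.0125
```

```bash
python3 st.py; python3 snap.py side .585 -.1 .14 80 s20; python3 go.py .38 -.05 .19 -90 7
```

```text
42.6 [ 0.5859 -0.0781  0.204 ] yaw -90.06 F [ 0.4  0.1 -2.6] T [ 0.02 -0.05  0.  ] w 0.0125 q [-19.  27.  71.  -0.  82.  71.]
side crop 206 135 366 255 f 4.88 t 42.65
[[[-0.73,-0.1,0.04,0,0,0],[-0.73,-0.1,0.04,0,0,0],[-0.73,-0.1,0.04,0,0,0],[-0.74,-0.1,0.04,0,-0.01,0],[-0.73,-0.1,0.04,0,0,0],[-0.74,-0.1,0.04,0.01,-0.01,0],[-0.73,-0.09,0.05,0,0,-0.01]]]
t 42.65 from [ 0.5853 -0.0779  0.2022] -90.06 to [ 0.3801 -0.0501  0.19  ] F [-0.2 -0.7 -3.5]
```

View pics/s20.png

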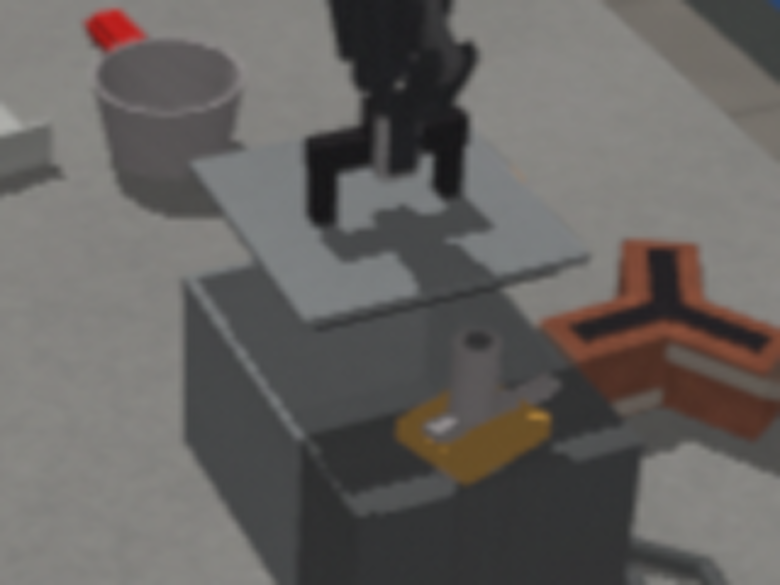

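The lid is level and clear of the chest, and the key is still standing in the lock at (475,380).

Request:
jog_arm(
  plan=[
    [[-0.73, -0.1, 0.04, 0, 0, 0], [-0.73, -0.1, 0.04, 0, 0, 0], [-0.73, -0.1, 0.04, 0, 0, 0], [-0.74, -0.1, 0.04, 0, 0, 0], [-0.73, -0.1, 0.04, 0, 0, 0], [-0.74, -0.1, 0.04, 0, 0, 0], [-0.73, -0.09, 0.05, 0, 0, 0], [0, 0, 0, 0, 0, 0]],
  ],
)

```text
time_s: 43.45
position: [0.3764, -0.0487, 0.1884]
tool_rot: [[1.0, -0.001, -0.002], [-0.001, -1.0, 0.001], [-0.002, -0.001, -1.0]]
ft_force: [0.4, -0.5, -2.8]
grip_width: 0.0126
```

```bash
python3 go.py .38 -.05 .042 -90 6
```

```text
[[[0.02,0.01,0.61,0,0,0],[0.02,0.01,0.61,0,0,0],[0.01,0,0.61,0,0,0],[0.02,0.01,0.61,0,0,0],[0.01,0,0.61,0,0.01,0],[0.02,0.01,0.61,0,0,-0.01]]]
t 43.45 from [ 0.3764 -0.0487  0.1884] -90.07 to [ 0.3801 -0.0502  0.042 ] F [ 0.4 -0.5 -2.8]
```

Request:
jog_arm(
  plan=[
    [[0, 0, 0.7, 0, 0, 0], [0, 0, 0.8, 0, 0, 0], [0, 0, 0.8, 0, 0, 0], [0, 0, 0.7, 0, 0, 0], [0, 0, 0.4, 0, 0, 0], [0, 0, 0.25, 0, 0, 0], [0, 0, 0, 0, 0, 0], [0, 0, 0, 0, 0, 0]],
  ],
)

```text
time_s: 44.25
position: [0.3805, -0.05, 0.0435]
tool_rot: [[1.0, -0.001, 0.002], [-0.001, -1.0, -0.001], [0.002, 0.001, -1.0]]
ft_force: [0.6, -0.5, -2.2]
grip_width: 0.0128
```

```bash
python3 st.py
```

```text
44.25 [ 0.3805 -0.05    0.0435] yaw -90.04 F [ 0.6 -0.5 -2.2] T [0.04 0.03 0.  ] w 0.0128 q [-25.  22. 115.   0.  43.  65.]
```

Request:
jog_arm(
  plan=[
    [[0, 0, 0.05, 0, 0, 0], [0, 0, 0.06, 0, 0, 0], [0, 0, 0, 0, 0, 0]],
  ],
)

```text
time_s: 44.55
position: [0.3804, -0.0499, 0.0392]
tool_rot: [[1.0, -0.001, 0.002], [-0.001, -1.0, -0.001], [0.002, 0.001, -1.0]]
ft_force: [-0.1, -0.0, -2.8]
grip_width: 0.0129
```

Request:
jog_arm(
  plan=[
    [[0, 0, 0, 0, 0, 0], [0, 0, 0, 0, 0, 0], [0, 0, 0, 0, 0, 0], [0, 0, 0, 0, 0, 0], [0, 0, -0.4, 0, 0, 0], [0, 0, -0.8, 0, 0, 0], [0, 0, -0.9, 0, 0, 0], [0, 0, -0.9, 0, 0, 0], [0, 0, -0.4, 0, 0, 0], [0, 0, 0, 0, 0, 0]],
  ],
  grip=1,
)

```text
time_s: 45.55
position: [0.3809, -0.0502, 0.1771]
tool_rot: [[1.0, -0.001, 0.007], [-0.001, -1.0, -0.003], [0.007, 0.003, -1.0]]
ft_force: [-0.1, -0.7, -0.7]
grip_width: 0.0852
```

```bash
python3 st.py; python3 - <<'E'
from h import *
for n in("side","top"):
    im,d=vision.get_image(n); np.savez(f"/tmp/{n}.npz",im=im,d=d,W=wmap(n,d)); cv2.imwrite(f"pics/{n}21.png",cv2.resize(im[:,:,::-1],(800,600)))
E
python3 m.py | egrep 'tray|cup'
```

```text
45.55 [ 0.3809 -0.0502  0.1771] yaw -90.04 F [-0.1 -0.7 -0.7] T [ 0.04 -0.01  0.02] w 0.0852 q [-25.   8. 104.   0.  68.  65.]
top cuprim 176 rect c [606.8 288.6] size [94.8 98.8] ang 1.12 mean [610.1 293.5  55. ] z 0.0552
top traybar 245 rect c [436.6 345.6] size [ 14.6 123.2] ang 9.38 mean [436.7 345.7  76. ] z 0.0765
top trayfloor 799 rect c [471.4 328.6] size [232.1 180.2] ang 9.34 mean [457.9 339.3  20. ] z 0.0054
side cuprim 119 rect c [607.2 280.1] size [99.8 97.3] ang 69.29 mean [609.  282.7  55. ] z 0.053
side traybar 43 rect c [432.7 357.6] size [13.9 93.1] ang 6.57 mean [430.5 367.7  76. ] z 0.0738
side trayfloor none
```

View pics/side21.png

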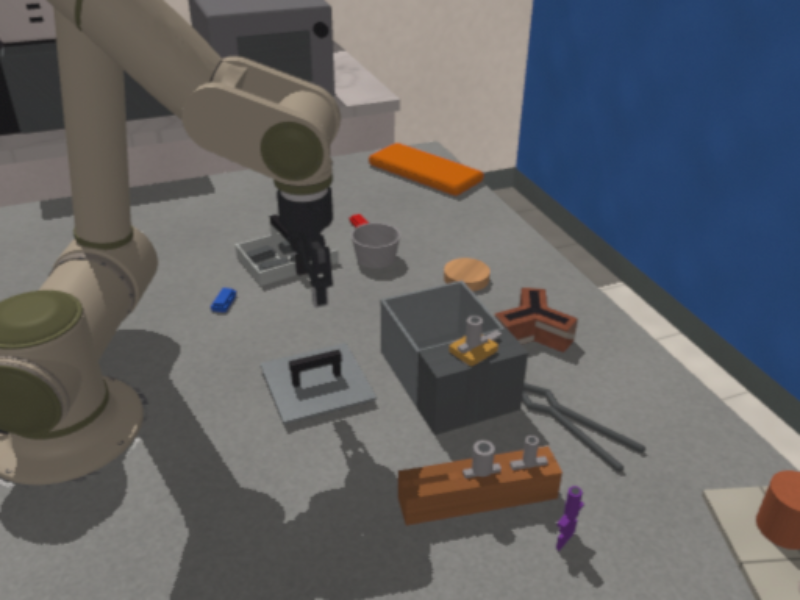

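View pics/top21.png

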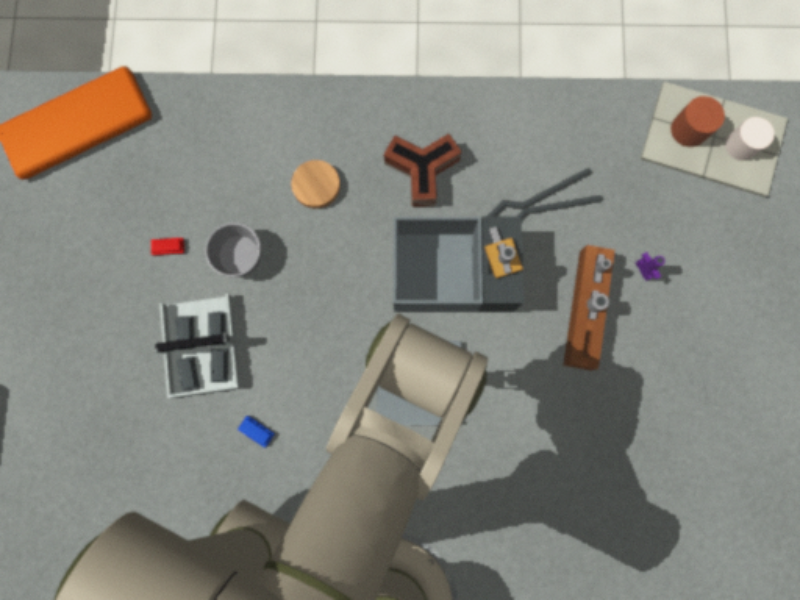

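```bash
python3 go.py .4365 .3435 .16 9.5 14
```

```text
[[[0.1,-0.7,0.03,0,0,-0.83],[0.19,-0.68,0.03,0,0,-0.83],[0.27,-0.66,0.03,0,0,-0.83],[0.35,-0.62,0.02,0,0,-0.83],[0.42,-0.57,0.03,0,0,-0.83],[0.49,-0.51,0.02,0,0,-0.83],[0.55,-0.45,0.03,0,0,-0.83],[0.6,-0.37,0.02,0,0,-0.82],[0.64,-0.3,0.03,0,0,-0.83],[0.68,-0.21,0.02,0,0,-0.82]]]
[[[0.7,-0.13,0.03,0,0,-0.83],[0.71,-0.04,0.02,0,0,-0.82],[0.71,0.04,0.03,0.01,0,-0.83],[0.7,0.13,0.02,0,0.01,-0.82]]]
t 45.65 from [ 0.3797 -0.0497  0.1748] -90.04 to [0.4365 0.3436 0.1602] F [ 0.8  0.2 -0.4]
```

Request:
jog_arm(
  plan=[
    [[0.1, -0.7, 0.03, 0, 0, -0.83], [0.19, -0.68, 0.03, 0, 0, -0.83], [0.27, -0.66, 0.03, 0, 0, -0.83], [0.35, -0.62, 0.02, 0, 0, -0.83], [0.42, -0.57, 0.03, 0, 0, -0.83], [0.49, -0.51, 0.02, 0, 0, -0.83], [0.55, -0.45, 0.03, 0, 0, -0.83], [0.6, -0.37, 0.02, 0, 0, -0.82], [0.64, -0.3, 0.03, 0, 0, -0.83], [0.68, -0.21, 0.02, 0, 0, -0.82]],
  ],
)

```text
time_s: 46.65
position: [0.4199, 0.2318, 0.1629]
tool_rot: [[0.319, 0.948, -0.001], [0.948, -0.319, -0.002], [-0.002, -0.0, -1.0]]
ft_force: [0.3, -0.7, 0.5]
grip_width: 0.0852
```

Request:
jog_arm(
  plan=[
    [[0.7, -0.13, 0.03, 0, 0, -0.83], [0.71, -0.04, 0.02, 0, 0, -0.82], [0.71, 0.04, 0.03, 0, 0, -0.83], [0.7, 0.13, 0.02, 0, 0, -0.82], [0, 0, 0, 0, 0, 0], [0, 0, 0, 0, 0, 0]],
  ],
)

```text
time_s: 47.25
position: [0.4362, 0.3433, 0.1589]
tool_rot: [[-0.164, 0.986, -0.001], [0.986, 0.164, -0.002], [-0.002, -0.001, -1.0]]
ft_force: [-0.0, -0.1, -0.1]
grip_width: 0.0853
```

```bash
python3 snap.py side .437 .34 .08 60 s22; python3 m.py | grep traybar;  python3 go.py .4365 .3435 .05 9.5 4
```

```text
side crop 121 99 241 189 f 6.5 t 47.3
top traybar 245 rect c [436.6 345.6] size [ 14.6 123.2] ang 9.38 mean [436.7 345.7  76. ] z 0.0765
side traybar 107 rect c [436.8 338.1] size [ 15.4 133.1] ang 9.72 mean [438.1 336.2  76. ] z 0.0748
[[[0.01,0,0.68,0,0,0],[0,0,0.68,0,0,0],[0.01,0,0.69,0,0.01,-0.01],[0,0.01,0.68,0,0,0]]]
t 47.3 from [0.4363 0.3429 0.1593] 9.41 to [0.4365 0.3435 0.0501] F [ 0.6  0.3 -0.4]
```

View pics/s22.png

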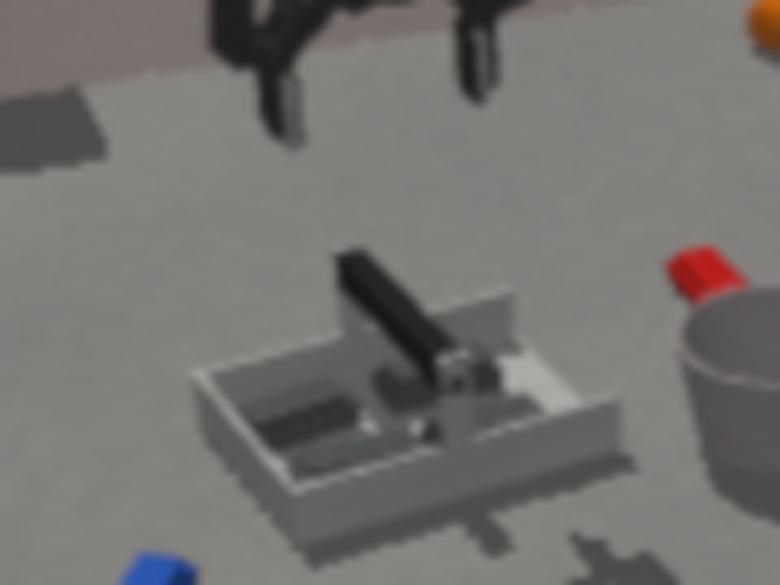

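The tray hasn't moved, and its open end faces +x at (560,370). Descending to grip the bar.

Request:
jog_arm(
  plan=[
    [[0.01, 0, 0.6, 0, 0, 0], [0, 0, 0.7, 0, 0, 0], [0, 0, 0.7, 0, 0, 0], [0, 0, 0.5, 0, 0, 0], [0, 0, 0.2, 0, 0, 0], [0, 0, 0, 0, 0, 0]],
  ],
)

```text
time_s: 47.9
position: [0.4367, 0.3429, 0.0519]
tool_rot: [[-0.163, 0.987, 0.0], [0.987, 0.163, -0.002], [-0.002, 0.0, -1.0]]
ft_force: [0.1, -0.4, -0.6]
grip_width: 0.0851
```

Request:
jog_arm(
  plan=[
    [[0, 0, 0, 0, 0, 0], [0, 0, 0, 0, 0, 0], [0, 0, 0, 0, 0, 0], [0, 0, 0, 0, 0, 0], [0, 0, 0, 0, 0, 0], [0, 0, 0, 0, 0, 0], [0, 0, 0, 0, 0, 0]],
  ],
  grip=-1,
  squeeze=100,
)

```text
time_s: 48.6
position: [0.4372, 0.3439, 0.0532]
tool_rot: [[-0.165, 0.986, 0.003], [0.986, 0.165, -0.0], [-0.001, 0.003, -1.0]]
ft_force: [-1.3, 0.4, 5.4]
grip_width: 0.0119
```

Request:
jog_arm(
  plan=[
    [[0, 0, -0.2, 0, 0, 0], [0, 0, -0.4, 0, 0, 0], [0, 0, -0.5, 0, 0, 0], [0, 0, -0.5, 0, 0, 0], [0, 0, -0.5, 0, 0, 0], [0, 0, -0.5, 0, 0, 0], [0, 0, -0.5, 0, 0, 0], [0, 0, -0.5, 0, 0, 0], [0, 0, -0.5, 0, 0, 0], [0, 0, -0.3, 0, 0, 0]],
  ],
)

```text
time_s: 49.6
position: [0.4363, 0.3438, 0.2297]
tool_rot: [[-0.165, 0.986, 0.002], [0.986, 0.165, -0.001], [-0.001, 0.002, -1.0]]
ft_force: [0.0, 0.2, -6.0]
grip_width: 0.012
```

```bash
python3 st.py; python3 snap.py side .437 .34 .2 60 s23;  python3 go.py .46 -.077 .23 0 16
```

```text
49.6 [0.4363 0.3438 0.2297] yaw 9.49 F [ 0.   0.2 -6. ] T [ 0.02 -0.07 -0.02] w 0.012 q [26. 22. 74. -0. 84. 17.]
side crop 118 63 238 153 f 6.5 t 49.65
[[[-0.65,-0.07,0,0,0,0.07],[-0.66,-0.07,0,0,0,0.07],[-0.66,-0.06,0,0,0,0.07],[-0.66,-0.05,0,0,0,0.07],[-0.66,-0.05,0,0,0,0.07],[-0.66,-0.04,0,0,0,0.07],[-0.66,-0.03,0,0,0,0.07],[-0.66,-0.02,0,0,0,0.07],[-0.66,-0.02,0,0,0,0.07],[-0.66,-0.01,0,0,0,0.07]]]
[[[-0.66,0,0.01,0.01,0,0.07],[-0.66,0,0,0,0,0.07],[-0.65,0.01,0.01,0.01,0,0.07],[-0.66,0.02,0,0,0,0.06],[-0.65,0.02,0.01,0.01,0,0.07],[-0.65,0.03,0,0,0,0.06]]]
t 49.65 from [0.4368 0.3441 0.2312] 9.49 to [ 0.46   -0.0768  0.23  ] F [-0.2 -0.3 -4.1]
```

View pics/s23.png

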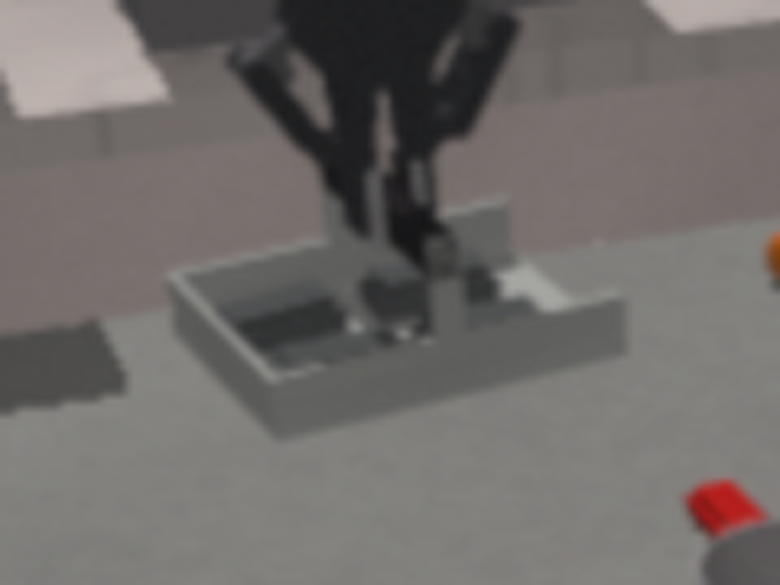

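Request:
jog_arm(
  plan=[
    [[-0.3, -0.03, 0, 0, 0, 0.03], [-0.55, -0.06, 0, 0, 0, 0.07], [-0.66, -0.06, 0, 0, 0, 0.07], [-0.66, -0.05, 0, 0, 0, 0.07], [-0.66, -0.05, 0, 0, 0, 0.07], [-0.66, -0.04, 0, 0, 0, 0.07], [-0.66, -0.03, 0, 0, 0, 0.07], [-0.66, -0.02, 0, 0, 0, 0.07], [-0.66, -0.02, 0, 0, 0, 0.07], [-0.66, -0.01, 0, 0, 0, 0.07]],
  ],
)

```text
time_s: 50.65
position: [0.4502, 0.0969, 0.2276]
tool_rot: [[-0.066, 0.998, -0.001], [0.998, 0.066, -0.001], [-0.001, -0.001, -1.0]]
ft_force: [0.6, -0.5, -5.8]
grip_width: 0.0118
```

Request:
jog_arm(
  plan=[
    [[-0.66, 0, 0, 0, 0, 0.07], [-0.66, 0, 0, 0, 0, 0.07], [-0.66, 0.01, 0, 0, 0, 0.07], [-0.66, 0.02, 0, 0, 0, 0.07], [-0.66, 0.02, 0, 0, 0, 0.07], [-0.6, 0.02, 0, 0, 0, 0.07], [-0.35, 0.02, 0, 0, 0, 0.03], [-0.15, 0.01, 0, 0, 0, 0], [0, 0, 0, 0, 0, 0]],
  ],
)

```text
time_s: 51.55
position: [0.4614, -0.0773, 0.2285]
tool_rot: [[0.002, 1.0, 0.001], [1.0, -0.002, -0.0], [-0.0, 0.001, -1.0]]
ft_force: [0.0, 0.6, -5.5]
grip_width: 0.0118
```

```bash
python3 st.py; python3 snap.py side .53 -.1 .18 85 s24
```

```text
51.55 [ 0.4614 -0.0773  0.2285] yaw -0.1 F [ 0.   0.6 -5.5] T [-0.01 -0.06 -0.03] w 0.0118 q [-24.  14.  87.   0.  79. -24.]
side crop 181 123 351 249 f 4.59 t 51.6
```

View pics/s24.png

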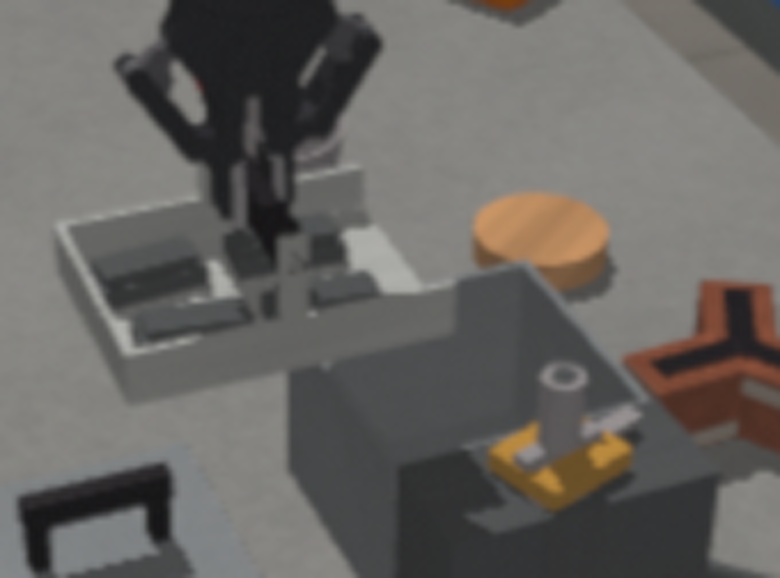

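```bash
cat > tilt.py <<'E'
import sys; 
from go import *
def tilt(th0,th1,lip0,lip1,n):
    R0=down(0.); s=env.observe(); R=np.array(s['tool_rot']); U,_,V=np.linalg.svd(R); R=U@V; p=np.array(s['position']); rows=[]
    for i in range(1,n+1):
        f=i/n; th=np.radians(th0+(th1-th0)*f); lip=np.array(lip0)*(1-f)+np.array(lip1)*f
        Ry=Ro.from_rotvec([0,th,0]).as_matrix(); Rt=Ry@R0; pt=lip+Ry@np.array([-.085,0,.0532])
        row=np.round(np.r_[R.T@(pt-p)/.04, Ro.from_matrix(R.T@Rt).as_rotvec()/.15],2); rows.append(row)
        p=p+R@(row[:3]*.04); R=R@Ro.from_rotvec(row[3:]*.15).as_matrix()
    show(rows); print(np.round(p,4), np.abs(np.array(rows)).max())
a=[float(v) for v in sys.argv[1:]]
tilt(a[0],a[1],[a[2],-.077,a[3]],[a[4],-.077,a[5]],int(a[6]))
E
python3 tilt.py 0 24 .546 .175 .545 .14 8
```

```text
[[[-0.01,0.06,0.01,0.36,0,-0.01],[0,0.07,0,0.35,0,0],[0,0.08,0,0.35,0,0],[0,0.09,0,0.35,0,0],[0,0.09,0,0.34,0,0],[0,0.1,0,0.35,0,0],[0,0.1,-0.01,0.35,0,0],[0,0.11,-0.01,0.35,0,0]]]
[ 0.4889 -0.0771  0.2234] 0.36
```

Request:
jog_arm(
  plan=[
    [[0, 0.06, 0, 0.35, 0, 0], [0, 0.07, 0, 0.35, 0, 0], [0, 0.08, 0, 0.35, 0, 0], [0, 0.09, 0, 0.35, 0, 0], [0, 0.09, 0, 0.35, 0, 0], [0, 0.1, 0, 0.35, 0, 0], [0, 0.1, -0.01, 0.35, 0, 0], [0, 0.11, -0.01, 0.35, 0, 0], [0, 0, 0, 0, 0, 0]],
  ],
)

```text
time_s: 52.5
position: [0.4902, -0.0762, 0.223]
tool_rot: [[-0.001, 0.914, -0.406], [1.0, 0.001, -0.001], [-0.0, -0.406, -0.914]]
ft_force: [-0.3, 0.0, -6.1]
grip_width: 0.0118
```

```bash
python3 st.py; python3 snap.py side .53 -.1 .18 85 s25; python3 tilt.py 24 44 .545 .14 .545 .128 9
```

```text
52.5 [ 0.4902 -0.0762  0.223 ] yaw 0.05 F [-0.3  0.  -6.1] T [-0.04 -0.75  0.01] w 0.0118 q [-19.  28.  69.  -8. 106. -19.]
side crop 181 123 351 249 f 4.59 t 52.55
[[[-0.02,0.05,-0.04,0.27,0,0],[0,0.07,-0.05,0.26,0,0],[0,0.07,-0.05,0.26,0.01,0],[0,0.07,-0.05,0.26,0,0],[0,0.07,-0.06,0.26,0,0],[0,0.07,-0.05,0.25,0,0],[0,0.08,-0.05,0.26,0,0],[0,0.07,-0.06,0.26,0,0],[0,0.08,-0.06,0.26,0,0]]]
[ 0.521  -0.0771  0.2253] 0.27
```

View pics/s25.png

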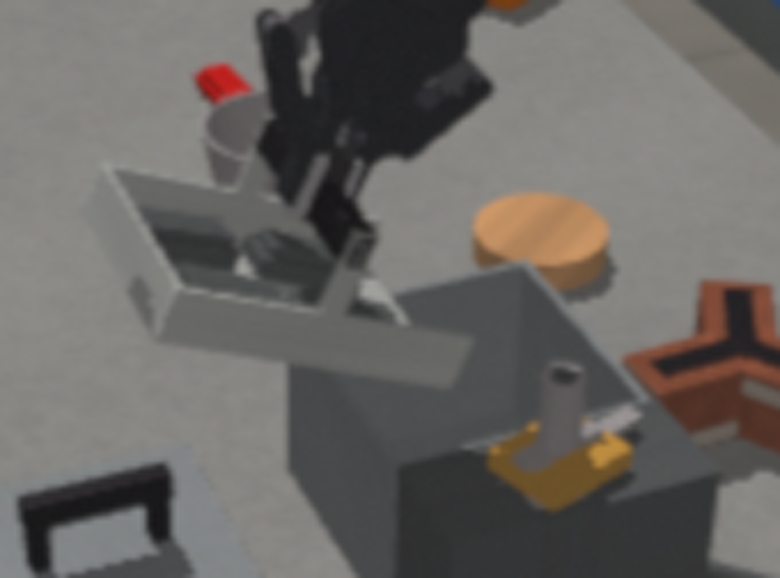

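Request:
jog_arm(
  plan=[
    [[0, 0.05, -0.04, 0.26, 0, 0], [0, 0.07, -0.05, 0.26, 0, 0], [0, 0.07, -0.05, 0.26, 0, 0], [0, 0.07, -0.05, 0.26, 0, 0], [0, 0.07, -0.05, 0.26, 0, 0], [0, 0.07, -0.05, 0.26, 0, 0], [0, 0.07, -0.05, 0.26, 0, 0], [0, 0.07, -0.06, 0.26, 0, 0], [0, 0.08, -0.06, 0.26, 0, 0], [0, 0, 0, 0, 0, 0]],
  ],
)

```text
time_s: 53.55
position: [0.5202, -0.0769, 0.2255]
tool_rot: [[-0.0, 0.719, -0.695], [1.0, -0.0, -0.001], [-0.001, -0.695, -0.719]]
ft_force: [-0.8, 0.2, -2.6]
grip_width: 0.0122
```

Request:
jog_arm(
  plan=[
    [[0, 0, 0, 0, 0, 0], [0, 0, 0, 0, 0, 0], [0, 0, 0, 0, 0, 0], [0, 0, 0, 0, 0, 0], [0, 0, 0, 0, 0, 0]],
  ],
)

```text
time_s: 54.05
position: [0.5199, -0.0772, 0.2261]
tool_rot: [[0.001, 0.719, -0.695], [1.0, -0.001, -0.0], [-0.001, -0.695, -0.719]]
ft_force: [0.6, -0.3, -3.1]
grip_width: 0.012
```

```bash
python3 st.py; python3 snap.py side .53 -.1 .18 85 s26;python3 tilt.py 44 54 .545 .128 .545 .128 4
```

```text
54.05 [ 0.5199 -0.0772  0.2261] yaw -0.11 F [ 0.6 -0.3 -3.1] T [-0.03 -0.82  0.02] w 0.012 q [-16.  41.  53. -14. 128. -20.]
side crop 181 123 351 249 f 4.59 t 54.1
[[[0.01,0.09,-0.09,0.29,0,-0.01],[0,0.06,-0.1,0.29,0,0],[0,0.06,-0.09,0.29,0,0],[0,0.06,-0.09,0.29,0,0]]]
[ 0.5382 -0.0768  0.228 ] 0.29
```

View pics/s26.png

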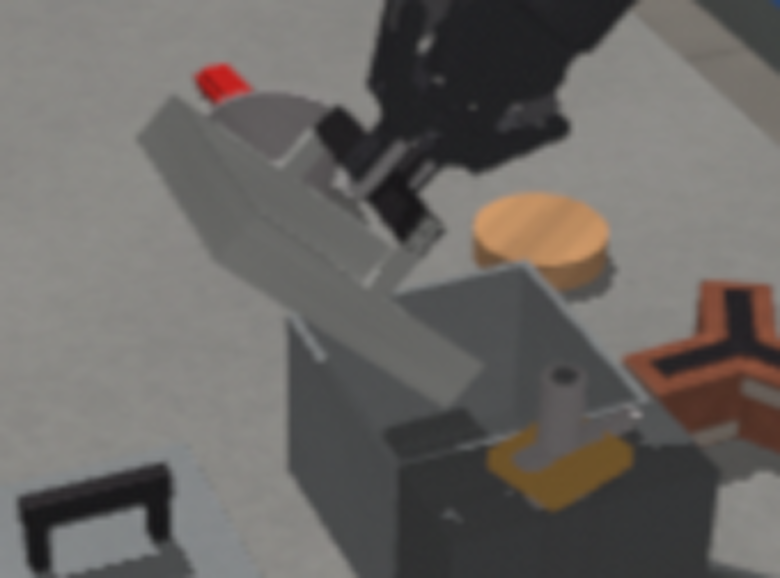

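```bash
python3 tilt.py 44 0 .545 .128 .50 .19 12
```

```text
[[[0.01,-0.21,0.11,-0.43,0,-0.01],[0,-0.24,0.1,-0.43,0,0],[0,-0.23,0.09,-0.42,0,0],[0,-0.23,0.08,-0.43,0,0],[0,-0.22,0.07,-0.43,0,0],[0,-0.22,0.07,-0.42,0,0],[0,-0.22,0.05,-0.43,0,0],[0,-0.21,0.05,-0.43,0,0],[0,-0.2,0.03,-0.42,0,0],[0,-0.2,0.03,-0.43,0,0]]]
[[[0,-0.19,0.02,-0.43,0,0],[0,-0.19,0.02,-0.42,0,0]]]
[ 0.4148 -0.0768  0.2432] 0.43
```

Request:
jog_arm(
  plan=[
    [[0, -0.21, 0.11, -0.43, 0, 0], [0, -0.24, 0.1, -0.43, 0, 0], [0, -0.23, 0.09, -0.43, 0, 0], [0, -0.23, 0.08, -0.43, 0, 0], [0, -0.22, 0.07, -0.42, 0, 0], [0, -0.22, 0.07, -0.42, 0, 0], [0, -0.22, 0.05, -0.43, 0, 0], [0, -0.21, 0.05, -0.43, 0, 0], [0, -0.2, 0.03, -0.42, 0, 0], [0, -0.2, 0.03, -0.43, 0, 0]],
  ],
)

```text
time_s: 55.1
position: [0.4295, -0.077, 0.2435]
tool_rot: [[0.001, 0.992, -0.126], [1.0, -0.001, -0.001], [-0.001, -0.126, -0.992]]
ft_force: [0.2, -0.3, -4.1]
grip_width: 0.0121
```

Request:
jog_arm(
  plan=[
    [[0, -0.19, 0.02, -0.43, 0, 0], [0, -0.19, 0.02, -0.42, 0, 0], [0, 0, 0, 0, 0, 0], [0, 0, 0, 0, 0, 0]],
  ],
)

```text
time_s: 55.5
position: [0.4147, -0.0772, 0.2434]
tool_rot: [[0.002, 1.0, -0.002], [1.0, -0.002, -0.001], [-0.001, -0.002, -1.0]]
ft_force: [0.1, 0.1, -2.5]
grip_width: 0.0119
```

```bash
python3 st.py; python3 snap.py side .53 -.1 .14 85 s27; python3 snap.py top .58 -.08 .1 70 t27
```

```text
55.5 [ 0.4147 -0.0772  0.2434] yaw -0.09 F [ 0.1  0.1 -2.5] T [-0.01  0.01  0.09] w 0.0119 q [-27.   8.  91.  -0.  80. -27.]
side crop 180 137 350 263 f 4.59 t 55.55
top crop 210 115 350 219 f 5.57 t 55.6
```

View pics/s27.png

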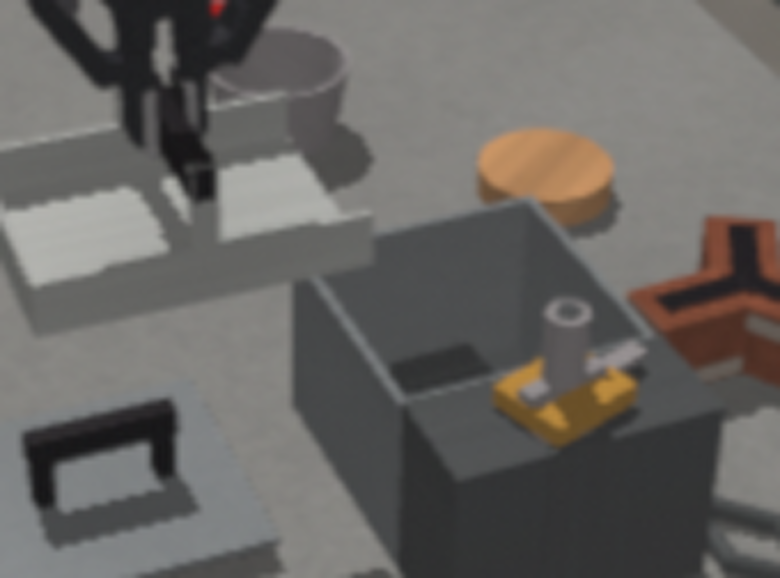

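View pics/t27.png

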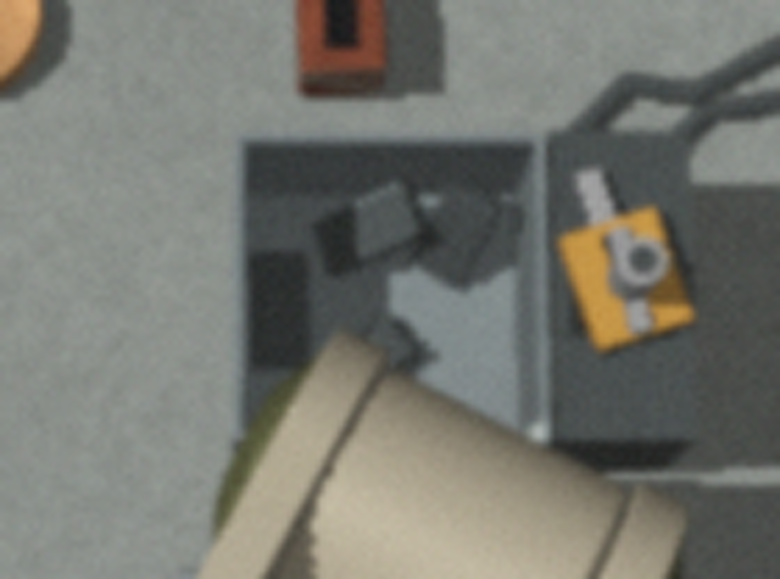

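```bash
python3 m.py | grep cup; python3 go.py .432 .345 .2 9.5 13
```

```text
top cuprim 183 rect c [606.8 288.6] size [94.8 98.8] ang 1.12 mean [609.7 291.7  55. ] z 0.0552
side cuprim 79 rect c [613.6 274.3] size [104.4  81.1] ang 39.32 mean [620.9 275.5  55. ] z 0.0528
[[[0.81,0.03,0.08,0,0,-0.09],[0.81,0.04,0.08,0,0,-0.09],[0.81,0.05,0.08,0,0,-0.08],[0.81,0.06,0.08,0,0,-0.09],[0.81,0.08,0.08,0,0,-0.08],[0.81,0.08,0.08,0,0,-0.09],[0.81,0.1,0.08,0,0,-0.08],[0.81,0.1,0.08,0,0,-0.09],[0.8,0.12,0.09,0,0,-0.08],[0.8,0.13,0.08,0,0,-0.09]]]
[[[0.8,0.13,0.09,0,0,-0.08],[0.8,0.15,0.08,-0.01,0,-0.09],[0.8,0.15,0.09,0,0,-0.08]]]
t 55.6 from [ 0.4153 -0.0772  0.2431] -0.05 to [0.4318 0.3449 0.1999] F [ 0.7 -0.  -2.7]
```

Request:
jog_arm(
  plan=[
    [[0.81, 0.03, 0.08, 0, 0, -0.09], [0.81, 0.04, 0.08, 0, 0, -0.09], [0.81, 0.05, 0.08, 0, 0, -0.08], [0.81, 0.06, 0.08, 0, 0, -0.09], [0.81, 0.08, 0.08, 0, 0, -0.08], [0.81, 0.08, 0.08, 0, 0, -0.09], [0.81, 0.1, 0.08, 0, 0, -0.08], [0.81, 0.1, 0.08, 0, 0, -0.09], [0.8, 0.12, 0.09, 0, 0, -0.08], [0.8, 0.13, 0.08, 0, 0, -0.09]],
  ],
)

```text
time_s: 56.6
position: [0.4281, 0.2494, 0.2098]
tool_rot: [[-0.129, 0.992, -0.002], [0.992, 0.129, -0.002], [-0.001, -0.002, -1.0]]
ft_force: [0.4, -0.2, -3.6]
grip_width: 0.0123
```

Request:
jog_arm(
  plan=[
    [[0.8, 0.13, 0.09, 0, 0, -0.08], [0.8, 0.15, 0.08, 0, 0, -0.09], [0.8, 0.15, 0.09, 0, 0, -0.08], [0, 0, 0, 0, 0, 0], [0, 0, 0.5, 0, 0, 0], [0, 0, 0.7, 0, 0, 0], [0, 0, 0.8, 0, 0, 0], [0, 0, 0.8, 0, 0, 0], [0, 0, 0.5, 0, 0, 0], [0, 0, 0, 0, 0, 0]],
  ],
)

```text
time_s: 57.6
position: [0.4303, 0.3441, 0.065]
tool_rot: [[-0.165, 0.986, -0.007], [0.986, 0.165, -0.004], [-0.003, -0.007, -1.0]]
ft_force: [0.4, 0.4, -2.4]
grip_width: 0.0123
```

```bash
python3 st.py; python3 snap.py side .437 .3 .05 80 s28
```

```text
57.6 [0.4303 0.3441 0.065 ] yaw 9.48 F [ 0.4  0.4 -2.4] T [ 0.02 -0.05  0.05] w 0.0123 q [26. 32. 87. -0. 61. 17.]
side crop 105 99 265 219 f 4.88 t 57.65
```

View pics/s28.png

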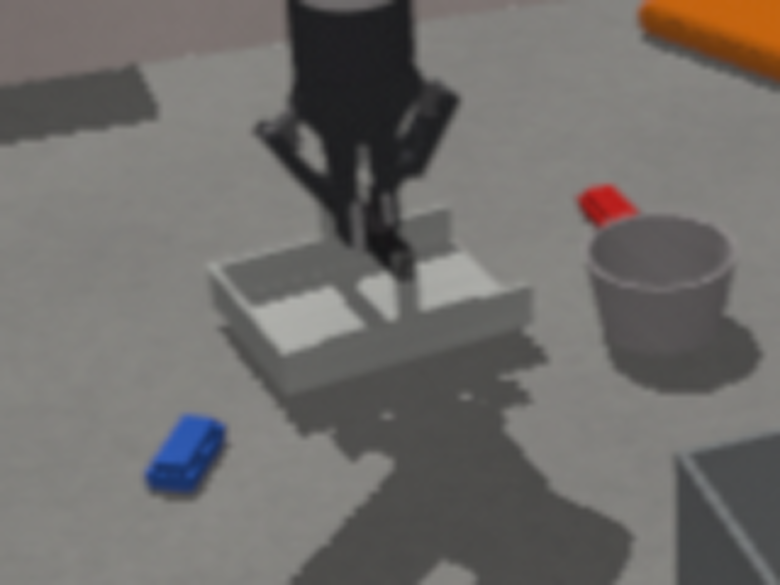

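The empty tray is just above free bench, with the cup well clear at (660,285). Lowering it.

Request:
jog_arm(
  plan=[
    [[0, 0, 0.1, 0, 0, 0], [0, 0, 0.1, 0, 0, 0], [0, 0, 0.06, 0, 0, 0], [0, 0, 0, 0, 0, 0], [0, 0, 0, 0, 0, 0]],
  ],
)

```text
time_s: 58.15
position: [0.4314, 0.345, 0.0578]
tool_rot: [[-0.165, 0.986, -0.0], [0.986, 0.165, -0.001], [-0.001, -0.001, -1.0]]
ft_force: [0.4, -0.0, -3.3]
grip_width: 0.0116
```

Request:
jog_arm(
  plan=[
    [[0, 0, 0.06, 0, 0, 0], [0, 0, 0.06, 0, 0, 0], [0, 0, 0, 0, 0, 0], [0, 0, 0, 0, 0, 0]],
  ],
)

```text
time_s: 58.55
position: [0.4314, 0.345, 0.0532]
tool_rot: [[-0.165, 0.986, -0.0], [0.986, 0.165, -0.001], [-0.001, -0.0, -1.0]]
ft_force: [-1.9, -1.4, 4.2]
grip_width: 0.0119
```

Request:
jog_arm(
  plan=[
    [[0, 0, 0, 0, 0, 0], [0, 0, 0, 0, 0, 0], [0, 0, 0, 0, 0, 0], [0, 0, 0, 0, 0, 0], [0, 0, -0.4, 0, 0, 0], [0, 0, -0.8, 0, 0, 0], [0, 0, -0.9, 0, 0, 0], [0, 0, -0.6, 0, 0, 0], [0, 0, 0, 0, 0, 0], [0, 0, 0, 0, 0, 0]],
  ],
  grip=1,
)

```text
time_s: 59.55
position: [0.4313, 0.345, 0.1605]
tool_rot: [[-0.165, 0.986, -0.001], [0.986, 0.165, -0.001], [-0.001, -0.001, -1.0]]
ft_force: [-0.5, 0.7, -0.2]
grip_width: 0.0853
```

```bash
python3 st.py; python3 - <<'E'
from h import *
for n in("side","top"):
    im,d=vision.get_image(n); W=wmap(n,d); np.savez(f"/tmp/{n}.npz",im=im,d=d,W=W)
    X,Y,Z=W[...,0],W[...,1],W[...,2]
    m=(Z>.057)&(Z<.068)&(abs(X-.38)<.06)&(abs(Y+.05)<.05)
    vu=np.argwhere(m); P=np.array([ray(n,u,v,.062) for v,u in vu]); print(n,'bar',len(P),rect(P),P.mean(0))
    m=(Z>.011)&(Z<.022)&(abs(X-.38)<.1)&(abs(Y+.05)<.1)
    vu=np.argwhere(m); P=np.array([ray(n,u,v,.016) for v,u in vu]); print(n,'plate',len(P),rect(P))
    cv2.imwrite(f"pics/{n}29.png",cv2.resize(im[:,:,::-1],(800,600)))
E
python3 go.py .381 -.05 .18 -90 15
```

```text
59.55 [0.4313 0.345  0.1605] yaw 9.48 F [-0.5  0.7 -0.2] T [ 0.   -0.02 -0.01] w 0.0853 q [26. 26. 81. -0. 74. 17.]
side bar 151 ((380.5918884277344, -57.34062576293945), (83.98267364501953, 19.354463577270508), 1.173466444015503) [ 0.3804346  -0.05616977  0.062     ]
side plate 2042 ((381.0079040527344, -56.21154022216797), (149.8773193359375, 154.15444946289062), 0.14910297095775604)
top bar 169 ((379.0750427246094, -50.901973724365234), (79.93169403076172, 13.480602264404297), 0.8861765265464783) [ 0.38046038 -0.05035384  0.062     ]
top plate 2686 ((379.4619445800781, -50.67814636230469), (149.5646209716797, 149.83311462402344), 0.3578411936759949)
[[[-0.64,-0.19,-0.03,0,0,0.77],[-0.65,-0.12,-0.03,0,0,0.77],[-0.66,-0.04,-0.03,0,0,0.77],[-0.66,0.04,-0.03,0,0,0.77],[-0.65,0.11,-0.03,0,0,0.77],[-0.64,0.19,-0.03,0,0,0.77],[-0.61,0.26,-0.03,0,0,0.77],[-0.58,0.33,-0.04,0,0,0.77],[-0.53,0.39,-0.03,0,0,0.77],[-0.49,0.45,-0.04,0,0,0.77]]]
[[[-0.43,0.5,-0.03,0,0,0.78],[-0.37,0.55,-0.04,0,0.01,0.77],[-0.3,0.59,-0.03,0,0,0.78],[-0.23,0.62,-0.04,0,0.01,0.77],[-0.16,0.65,-0.03,0.01,0,0.78]]]
t 59.65 from [0.4309 0.3448 0.1595] 9.48 to [ 0.381  -0.0499  0.1799] F [0.7 0.4 0.3]
```

View pics/top29.png

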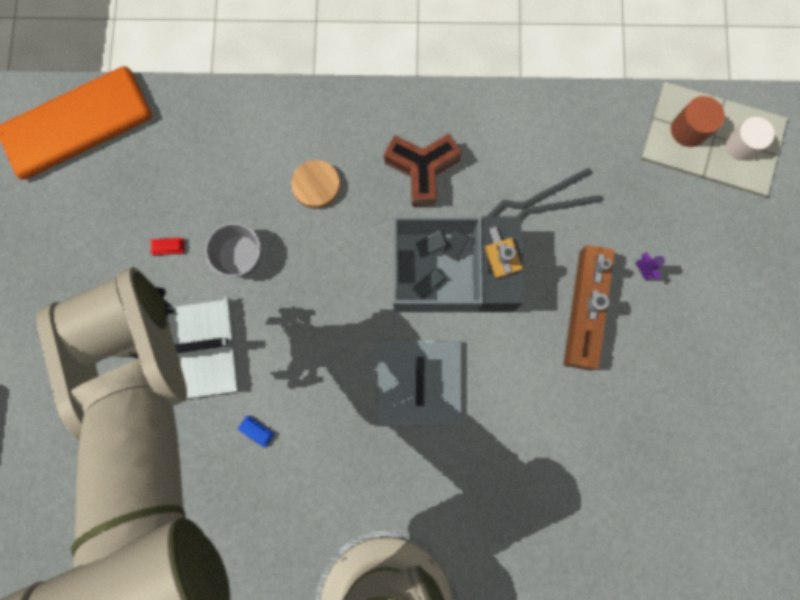

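All four ingots are in the chest, at about (407,268), (433,243), (460,245) and (430,282). The tray is flat. Going to fetch the lid.

Request:
jog_arm(
  plan=[
    [[-0.64, -0.19, -0.03, 0, 0, 0.77], [-0.65, -0.12, -0.03, 0, 0, 0.77], [-0.66, -0.04, -0.03, 0, 0, 0.77], [-0.66, 0.04, -0.03, 0, 0, 0.77], [-0.65, 0.11, -0.03, 0, 0, 0.77], [-0.64, 0.19, -0.03, 0, 0, 0.77], [-0.61, 0.26, -0.03, 0, 0, 0.77], [-0.58, 0.33, -0.04, 0, 0, 0.77], [-0.53, 0.39, -0.03, 0, 0, 0.77], [-0.49, 0.45, -0.04, 0, 0, 0.77]],
  ],
)

```text
time_s: 60.65
position: [0.3974, 0.0809, 0.1729]
tool_rot: [[0.838, 0.545, -0.003], [0.545, -0.838, -0.001], [-0.003, -0.001, -1.0]]
ft_force: [0.9, -0.2, 0.6]
grip_width: 0.0851
```

Request:
jog_arm(
  plan=[
    [[-0.43, 0.5, -0.03, 0, 0, 0.78], [-0.37, 0.55, -0.04, 0, 0, 0.77], [-0.3, 0.59, -0.03, 0, 0, 0.78], [-0.23, 0.62, -0.04, 0, 0, 0.77], [-0.16, 0.65, -0.03, 0, 0, 0.78], [0, 0, 0, 0, 0, 0], [0, 0, 0, 0, 0, 0]],
  ],
)

```text
time_s: 61.35
position: [0.3812, -0.0496, 0.18]
tool_rot: [[1.0, -0.001, -0.002], [-0.001, -1.0, 0.0], [-0.002, -0.0, -1.0]]
ft_force: [-0.5, 0.1, -0.4]
grip_width: 0.0853
```

```bash
python3 - <<'E'
from h import *
W=np.load('/tmp/top.npz')['W']; X,Y,Z=W[...,0],W[...,1],W[...,2]
m=(X>.525)&(X<.645)&(Y>-.137)&(Y<-.017); print(np.nanpercentile(Z[m],[50,90,99,100]))
E
python3 go.py .3805 -.05 .0405 -90 5
```

```text
[0.00936849 0.04147261 0.06009922 0.066089  ]
[[[0,0,0.7,0,0,0],[0,0,0.7,0,0,0],[0,0,0.7,0,0.01,0],[-0.01,0,0.69,0,0,0],[0,0.01,0.7,0,0.01,0]]]
t 61.35 from [ 0.3812 -0.0496  0.18  ] -90.04 to [ 0.3805 -0.05    0.0404] F [-0.5  0.1 -0.4]
```

Request:
jog_arm(
  plan=[
    [[-0.01, 0.01, 0.7, 0, 0, 0], [0, 0, 0.8, 0, 0, 0], [0, 0, 0.8, 0, 0, 0], [0, 0, 0.7, 0, 0, 0], [0, 0, 0.4, 0, 0, 0], [0, 0, 0.1, 0, 0, 0], [0, 0, 0, 0, 0, 0]],
  ],
)

```text
time_s: 62.05
position: [0.3809, -0.0495, 0.0404]
tool_rot: [[1.0, 0.001, -0.002], [0.001, -1.0, -0.0], [-0.002, 0.0, -1.0]]
ft_force: [0.5, -0.6, 0.8]
grip_width: 0.0854
```

Request:
jog_arm(
  plan=[
    [[0, 0, 0, 0, 0, 0], [0, 0, 0, 0, 0, 0], [0, 0, 0, 0, 0, 0], [0, 0, 0, 0, 0, 0], [0, 0, 0, 0, 0, 0], [0, 0, 0, 0, 0, 0]],
  ],
  grip=-1,
  squeeze=70,
)

```text
time_s: 62.65
position: [0.3811, -0.0502, 0.0411]
tool_rot: [[1.0, -0.001, -0.0], [-0.001, -1.0, -0.001], [-0.0, 0.001, -1.0]]
ft_force: [-3.0, 1.9, 7.0]
grip_width: 0.0124
```

Request:
jog_arm(
  plan=[
    [[0, 0, -0.2, 0, 0, 0], [0, 0, -0.6, 0, 0, 0], [0, 0, -0.9, 0, 0, 0], [0, 0, -0.9, 0, 0, 0], [0, 0, -0.9, 0, 0, 0], [0, 0, -0.5, 0, 0, 0], [0, 0, -0.2, 0, 0, 0], [0, 0, 0, 0, 0, 0]],
  ],
)

```text
time_s: 63.45
position: [0.3811, -0.05, 0.2091]
tool_rot: [[1.0, -0.001, 0.0], [-0.001, -1.0, -0.001], [0.0, 0.001, -1.0]]
ft_force: [0.4, -0.6, -3.4]
grip_width: 0.0124
```

```bash
python3 st.py; python3 go.py .5854 -.077 .205 -90 8; python3 snap.py side .38 -.05 .15 70 s30
```

```text
63.45 [ 0.3811 -0.05    0.2091] yaw -90.04 F [ 0.4 -0.6 -3.4] T [ 0.01 -0.04 -0.02] w 0.0124 q [-25.   6. 100.  -0.  74.  65.]
[[[0.64,0.08,0.01,0,0,0],[0.64,0.08,0.01,0,0,0],[0.64,0.09,0.01,0,0,0],[0.64,0.08,0.01,0,0,0],[0.64,0.09,0.02,0,0,0],[0.64,0.08,0.01,0,0,0],[0.63,0.09,0.02,0,0,0],[0.64,0.08,0.01,0.01,0,0]]]
t 63.45 from [ 0.3811 -0.05    0.2091] -90.04 to [ 0.5855 -0.077   0.2052] F [ 0.4 -0.6 -3.4]
side crop 128 146 268 250 f 5.57 t 63.5
```

View pics/s30.png

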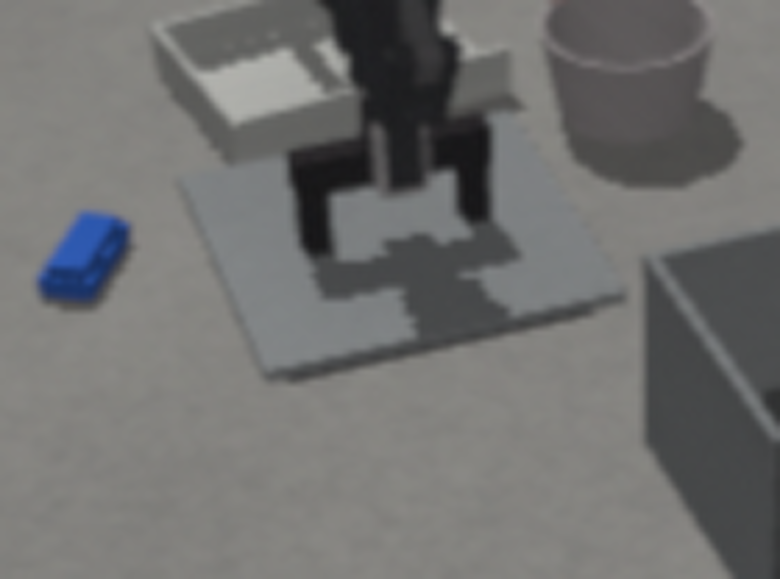

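Request:
jog_arm(
  plan=[
    [[0.4, 0.05, 0, 0, 0, 0], [0.64, 0.08, 0.01, 0, 0, 0], [0.64, 0.09, 0.01, 0, 0, 0], [0.64, 0.08, 0.01, 0, 0, 0], [0.64, 0.09, 0.02, 0, 0, 0], [0.64, 0.08, 0.01, 0, 0, 0], [0.64, 0.09, 0.02, 0, 0, 0], [0.6, 0.08, 0.01, 0, 0, 0], [0.28, 0.03, 0, 0, 0, 0], [0, 0, 0, 0, 0, 0]],
  ],
)

```text
time_s: 64.5
position: [0.5863, -0.077, 0.2023]
tool_rot: [[1.0, -0.001, -0.004], [-0.001, -1.0, 0.0], [-0.004, -0.0, -1.0]]
ft_force: [0.1, -0.4, -2.2]
grip_width: 0.0122
```

```bash
python3 go.py .586 -.077 .16 -90 4
```

```text
[[[0,0,0.26,0,0.01,0],[0,0,0.27,0,0.01,0],[0,0,0.26,0,0,0],[0,0,0.27,0,0.01,0]]]
t 64.5 from [ 0.5863 -0.077   0.2023] -90.03 to [ 0.5862 -0.077   0.1599] F [ 0.1 -0.4 -2.2]
```

Request:
jog_arm(
  plan=[
    [[0, 0, 0.26, 0, 0, 0], [0, 0, 0.27, 0, 0, 0], [0, 0, 0.26, 0, 0, 0], [0, 0, 0.26, 0, 0, 0], [0, 0, 0.1, 0, 0, 0], [0, 0, 0.1, 0, 0, 0], [0, 0, 0.1, 0, 0, 0], [0, 0, 0.1, 0, 0, 0], [0, 0, 0, 0, 0, 0]],
  ],
)

```text
time_s: 65.4
position: [0.5857, -0.077, 0.1465]
tool_rot: [[1.0, -0.001, -0.001], [-0.001, -1.0, -0.001], [-0.001, 0.001, -1.0]]
ft_force: [0.5, -0.3, -1.7]
grip_width: 0.0125
```

```bash
python3 st.py; python3 snap.py side .585 -.1 .12 80 s31
```

```text
65.4 [ 0.5857 -0.077   0.1465] yaw -90.04 F [ 0.5 -0.3 -1.7] T [-0.06  0.03  0.03] w 0.0125 q [-19.  30.  75.  -0.  75.  71.]
side crop 206 142 366 262 f 4.88 t 65.45
```

View pics/s31.png

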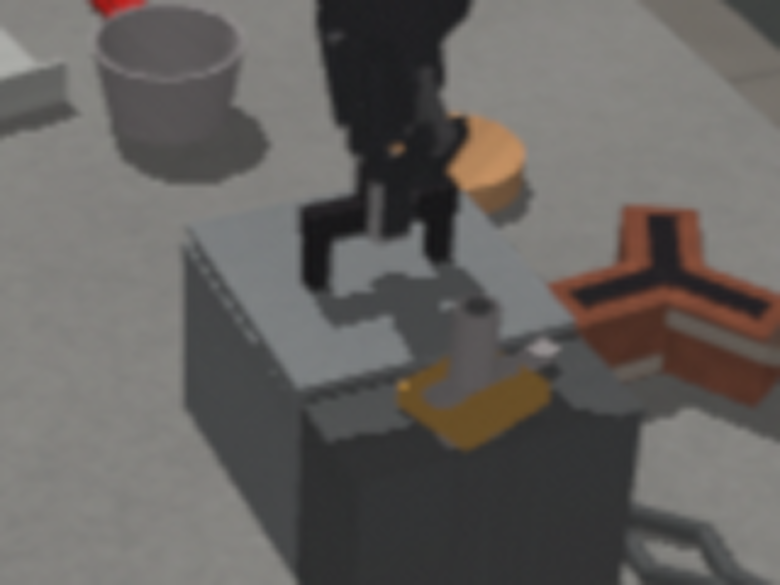

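The skirt is inside the walls with no contact force. I'll lower it the last few mm, release, and rise.

Request:
jog_arm(
  plan=[
    [[0, 0, 0.06, 0, 0, 0], [0, 0, 0.06, 0, 0, 0], [0, 0, 0.03, 0, 0, 0], [0, 0, 0, 0, 0, 0], [0, 0, 0, 0, 0, 0]],
  ],
)

```text
time_s: 65.95
position: [0.5863, -0.0767, 0.1432]
tool_rot: [[1.0, -0.0, 0.002], [-0.0, -1.0, -0.002], [0.002, 0.002, -1.0]]
ft_force: [-3.8, 5.3, 11.7]
grip_width: 0.0126
```

Request:
jog_arm(
  plan=[
    [[0, 0, 0, 0, 0, 0], [0, 0, 0, 0, 0, 0], [0, 0, 0, 0, 0, 0], [0, 0, 0, 0, 0, 0], [0, 0, -0.4, 0, 0, 0], [0, 0, -0.8, 0, 0, 0], [0, 0, -0.9, 0, 0, 0], [0, 0, -0.3, 0, 0, 0], [0, 0, 0, 0, 0, 0]],
  ],
  grip=1,
)

```text
time_s: 66.85
position: [0.5865, -0.0772, 0.2384]
tool_rot: [[1.0, -0.001, 0.002], [-0.001, -1.0, -0.002], [0.002, 0.002, -1.0]]
ft_force: [0.8, -0.3, -0.2]
grip_width: 0.085
```

```bash
python3 st.py; python3 snap.py side .585 -.1 .12 80 s32; python3 m.py | grep lid; python3 go.py .585 -.1862 .235 -90 5
```

```text
66.85 [ 0.5865 -0.0772  0.2384] yaw -90.04 F [ 0.8 -0.3 -0.2] T [ 0.04 -0.    0.04] w 0.085 q [-19.  26.  67.  -0.  87.  71.]
side crop 206 142 366 262 f 4.88 t 66.9
top lidtop 182 rect c [583.5 -78.9] size [148.3 151.9] ang 1.31 mean [592.6 -97.5 116. ] z 0.1134
top lidbar 18 rect c [ 577.6 -182.1] size [21.3 11. ] ang 44.64 mean [ 576.3 -182.4  162. ] z 0.1639
side lidtop 1593 rect c [585.3 -82.5] size [151.9 155.7] ang 89.94 mean [577.3 -91.5 116. ] z 0.1174
side lidbar 240 rect c [ 571.3 -131.8] size [141.9  82.1] ang 74.32 mean [ 583.5 -106.1  162. ] z 0.162
[[[0,0.55,0.01,0,0,0],[0,0.55,0.01,0,0,0],[-0.01,0.54,0.01,0,0,0],[0,0.55,0.01,0,0,0],[-0.01,0.54,0,0.01,0,-0.01]]]
t 66.9 from [ 0.5859 -0.077   0.2366] -90.04 to [ 0.585  -0.1862  0.2351] F [-1.  -0.3 -0.7]
```

View pics/s32.png

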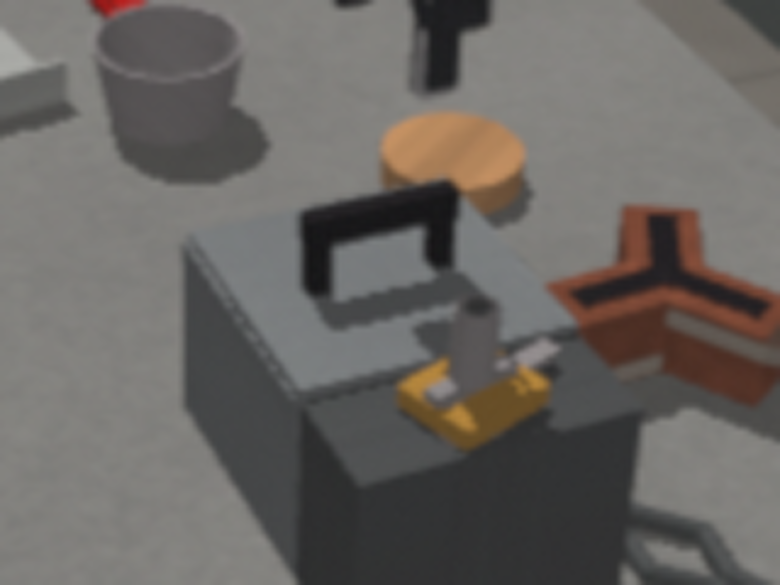

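```bash
python3 - <<'E'
from h import *
W=np.load('/tmp/side.npz')['W']; im=np.load('/tmp/side.npz')['im'].astype(int); X,Y,Z=W[...,0],W[...,1],W[...,2]
def pl(m,nm):
    P=W[m]; A=np.c_[P[:,0]-.585,P[:,1]+.077,np.ones(len(P))]
    c,*_=np.linalg.lstsq(A,P[:,2],rcond=None)
    r=P[:,2]-A@c; k=abs(r)<.004; c,*_=np.linalg.lstsq(A[k],P[k,2],rcond=None)
    print(nm,k.sum(),np.round(c,4))
m=(Z>.108)&(Z<.125)&(X>.515)&(X<.655)&(Y>-.14)&(Y<-.01); pl(m,'lid')
m=(Z>.105)&(Z<.122)&(X>.515)&(X<.655)&(Y>-.21)&(Y<-.16)&(abs(X-.585)>.045); pl(m,'case')
m=(Z>.03)&(Z<.1)
crop('side',im.astype(np.uint8),240,185,330,240,8,'s33')
E
```

```text
lid 1219 [ 0.0006 -0.0283  0.1171]
case 272 [0.001  0.008  0.1139]
```

View pics/s33.png

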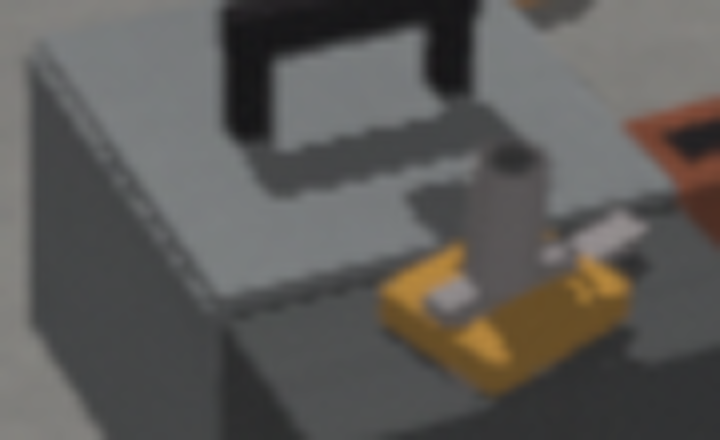

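The lid's lock-side edge stands about 4 mm high, because the plate edge is resting on the 114 mm lock case. I'll regrip it, shift 3 mm in +y and reseat.

Request:
jog_arm(
  plan=[
    [[0, 0, 0.5, 0, 0, 0], [0, 0, 0.8, 0, 0, 0], [0, 0, 0.7, 0, 0, 0], [0, 0, 0.35, 0, 0, 0], [0, 0, 0, 0, 0, 0], [0, 0, 0, 0, 0, 0]],
  ],
)

```text
time_s: 67.5
position: [0.5856, -0.077, 0.1423]
tool_rot: [[1.0, -0.001, -0.002], [-0.001, -1.0, -0.0], [-0.002, 0.0, -1.0]]
ft_force: [0.6, 0.1, 0.2]
grip_width: 0.0853
```

Request:
jog_arm(
  plan=[
    [[0, 0, 0, 0, 0, 0], [0, 0, 0, 0, 0, 0], [0, 0, 0, 0, 0, 0], [0, 0, 0, 0, 0, 0], [0, 0, 0, 0, 0, 0], [0, 0, -0.08, 0, 0, 0], [0, -0.08, -0.06, 0, 0, 0], [0, 0, 0, 0, 0, 0]],
  ],
  grip=-1,
  squeeze=60,
)

```text
time_s: 68.3
position: [0.5859, -0.0734, 0.1487]
tool_rot: [[1.0, -0.0, -0.001], [-0.0, -1.0, -0.001], [-0.001, 0.001, -1.0]]
ft_force: [0.5, -1.3, -3.1]
grip_width: 0.0126
```

```bash
python3 st.py
```

```text
68.3 [ 0.5859 -0.0734  0.1487] yaw -90.02 F [ 0.5 -1.3 -3.1] T [-0.06 -0.03 -0.02] w 0.0126 q [-19.  30.  75.  -0.  75.  71.]
```

Request:
jog_arm(
  plan=[
    [[0, 0, 0.06, 0, 0, 0], [0, 0, 0.06, 0, 0, 0], [0, 0, 0.05, 0, 0, 0], [0, 0, 0.03, 0, 0, 0], [0, 0, 0, 0, 0, 0]],
  ],
)

```text
time_s: 68.8
position: [0.5859, -0.0741, 0.1414]
tool_rot: [[1.0, -0.001, -0.0], [-0.001, -1.0, -0.001], [-0.0, 0.001, -1.0]]
ft_force: [-2.6, -1.5, 5.3]
grip_width: 0.0128
```

Request:
jog_arm(
  plan=[
    [[0, 0, 0, 0, 0, 0], [0, 0, 0, 0, 0, 0], [0, 0, 0, 0, 0, 0], [0, 0, 0, 0, 0, 0], [0, 0, -0.4, 0, 0, 0], [0, 0, -0.8, 0, 0, 0], [0, 0, -0.9, 0, 0, 0], [0, 0, -0.3, 0, 0, 0], [0, 0, 0, 0, 0, 0]],
  ],
  grip=1,
)

```text
time_s: 69.7
position: [0.5865, -0.0739, 0.2381]
tool_rot: [[1.0, -0.001, 0.003], [-0.001, -1.0, -0.002], [0.003, 0.002, -1.0]]
ft_force: [0.1, -0.1, -0.7]
grip_width: 0.0853
```

```bash
cat > lid.py <<'E'
from h import *
im,d=vision.get_image('side'); W=wmap('side',d); X,Y,Z=W[...,0],W[...,1],W[...,2]
def pl(m,nm):
    P=W[m]; A=np.c_[P[:,0]-.585,P[:,1]+.077,np.ones(len(P))]
    c,*_=np.linalg.lstsq(A,P[:,2],rcond=None)
    r=P[:,2]-A@c; k=abs(r)<.004; c,*_=np.linalg.lstsq(A[k],P[k,2],rcond=None)
    print(nm,k.sum(),np.round(c,4))
m=(Z>.108)&(Z<.125)&(X>.515)&(X<.655)&(Y>-.14)&(Y<-.01); pl(m,'lid')
m=(Z>.105)&(Z<.122)&(X>.515)&(X<.655)&(Y>-.21)&(Y<-.16)&(abs(X-.585)>.045); pl(m,'case')
E
python3 st.py; python3 lid.py;  python3 snap.py side .585 -.1 .12 60 s34
```

```text
69.7 [ 0.5865 -0.0739  0.2381] yaw -90.04 F [ 0.1 -0.1 -0.7] T [ 0.04 -0.02 -0.02] w 0.0853 q [-19.  26.  67.  -0.  87.  71.]
lid 1262 [ 0.0006 -0.0011  0.1152]
case 275 [0.0027 0.0038 0.1136]
side crop 226 157 346 247 f 6.5 t 69.8
```

View pics/s34.png

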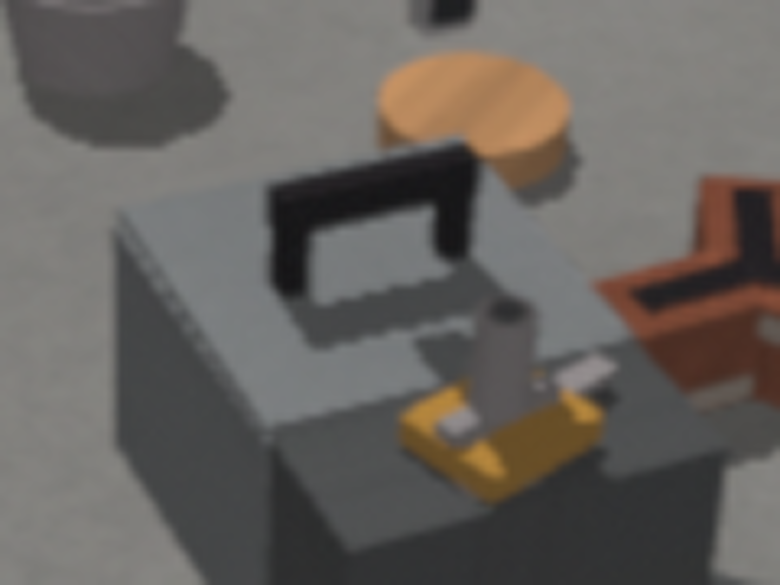

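The lid is now flat and at its original height (0.1152). Back to the key.

Request:
jog_arm(
  plan=[
    [[0, 0.6, 0, 0, 0, -0.05], [0, 0.6, 0, 0, 0, -0.05], [-0.01, 0.6, 0, 0, 0, -0.05], [-0.01, 0.6, 0, 0, 0, -0.05], [0, 0.4, 0, 0, 0, -0.05], [0, 0, 0, 0, 0, 0], [0, 0, 0, 0, 0, 0]],
  ],
)

```text
time_s: 70.5
position: [0.5863, -0.1853, 0.2353]
tool_rot: [[0.999, 0.036, -0.003], [0.036, -0.999, 0.001], [-0.003, -0.001, -1.0]]
ft_force: [0.6, -0.2, 0.0]
grip_width: 0.0856
```

```bash
python3 go.py .585 -.1865 .139 -87.9 6
```

```text
[[[0,0.01,0.4,0,0,0],[-0.01,0,0.4,0,0,0],[0,0.01,0.4,0,0,0],[-0.01,0,0.4,0,0.01,0],[0,0.01,0.4,0,0,0],[-0.01,0,0.41,0,0.01,0]]]
t 70.5 from [ 0.5863 -0.1853  0.2353] -87.92 to [ 0.5849 -0.1865  0.1389] F [ 0.6 -0.2  0. ]
```

Request:
jog_arm(
  plan=[
    [[0, 0.01, 0.4, 0, 0, 0], [-0.01, 0.01, 0.4, 0, 0, 0], [-0.01, 0.01, 0.4, 0, 0, 0], [-0.01, 0, 0.4, 0, 0, 0], [0, 0, 0.4, 0, 0, 0], [0, 0, 0.4, 0, 0, 0], [0, 0, 0, 0, 0, 0]],
  ],
)

```text
time_s: 71.2
position: [0.5844, -0.1853, 0.1383]
tool_rot: [[0.999, 0.038, -0.005], [0.038, -0.999, 0.002], [-0.005, -0.002, -1.0]]
ft_force: [-0.2, 0.5, -0.2]
grip_width: 0.0856
```

Request:
jog_arm(
  plan=[
    [[0, 0, 0, 0, 0, 0], [0, 0, 0, 0, 0, 0], [0, 0, 0, 0, 0, 0], [0, 0, 0, 0, 0, 0], [0, 0, 0, 0, 0, 0], [0, 0, 0, 0, 0, 0]],
  ],
  grip=-1,
  squeeze=80,
)

```text
time_s: 71.8
position: [0.5855, -0.1869, 0.1414]
tool_rot: [[0.999, 0.037, 0.0], [0.037, -0.999, -0.001], [0.0, 0.001, -1.0]]
ft_force: [-1.0, 2.0, 5.5]
grip_width: 0.0211
```

```bash
python3 st.py
```

```text
71.8 [ 0.5855 -0.1869  0.1414] yaw -87.88 F [-1.   2.   5.5] T [0.42 0.15 0.14] w 0.0211 q [-29.  32.  72.  -0.  76.  59.]
```

Request:
jog_arm(
  plan=[
    [[0, 0, 0.02, 0, 0, -0.3], [0, 0, 0.02, 0, 0, -0.5], [0, 0, 0, 0, 0, -0.6], [0, 0, 0, 0, 0, -0.6], [0, 0, 0, 0, 0, -0.6], [0, 0, 0, 0, 0, -0.6], [0, 0, 0, 0, 0, -0.6], [0, 0, 0, 0, 0, -0.6], [0, 0, 0, 0, 0, -0.6], [0, 0, 0, 0, 0, -0.6]],
  ],
)

```text
time_s: 72.8
position: [0.5865, -0.1866, 0.1412]
tool_rot: [[0.637, 0.771, 0.004], [0.771, -0.637, -0.001], [0.001, 0.004, -1.0]]
ft_force: [0.3, 4.7, 12.5]
grip_width: 0.0207
```

```bash
python3 st.py; python3 snap.py side .585 -.16 .14 60 s35
```

```text
72.8 [ 0.5865 -0.1866  0.1412] yaw -39.54 F [ 0.3  4.7 12.5] T [ 0.66  0.   -0.04] w 0.0207 q [-29.  32.  72.   0.  76.  11.]
side crop 237 164 357 254 f 6.5 t 72.85
```

View pics/s35.png

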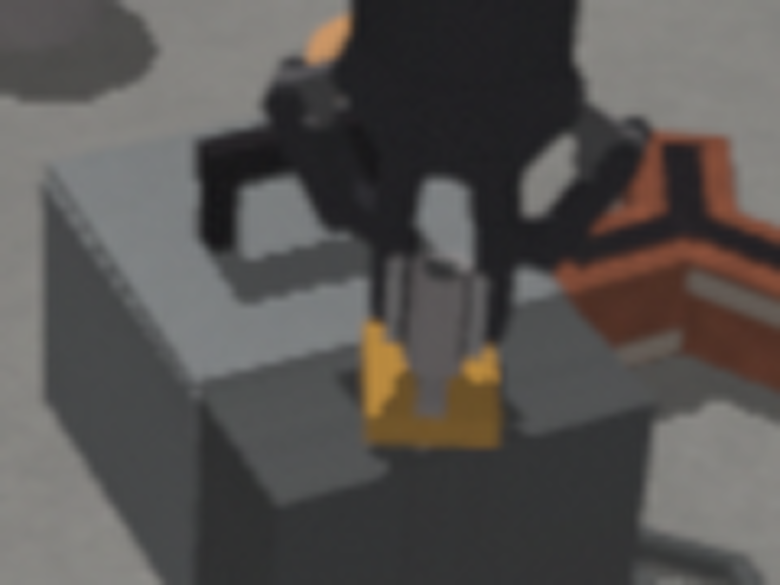

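The plug is turning back. I'll carry on to the stop.

Request:
jog_arm(
  plan=[
    [[0, 0, 0, 0, 0, -0.6], [0, 0, 0, 0, 0, -0.6], [0, 0, 0, 0, 0, -0.6], [0, 0, 0, 0, 0, -0.6], [0, 0, 0, 0, 0, -0.6], [0, 0, 0, 0, 0, -0.5], [0, 0, 0, 0, 0, -0.5], [0, 0, 0, 0, 0, -0.3], [0, 0, 0, 0, 0, 0], [0, 0, 0, 0, 0, 0]],
  ],
)

```text
time_s: 73.85
position: [0.5861, -0.1865, 0.1412]
tool_rot: [[0.049, 0.999, 0.002], [0.999, -0.049, -0.001], [-0.001, 0.002, -1.0]]
ft_force: [-1.1, 7.0, 14.0]
grip_width: 0.0208
```

```bash
python3 st.py; python3 snap.py side .585 -.16 .14 60 s36
```

```text
73.85 [ 0.5861 -0.1865  0.1412] yaw -2.79 F [-1.1  7.  14. ] T [ 1.    0.36 -0.15] w 0.0208 q [-29.  32.  72.   0.  76. -26.]
side crop 237 164 357 254 f 6.5 t 73.9
```

View pics/s36.png

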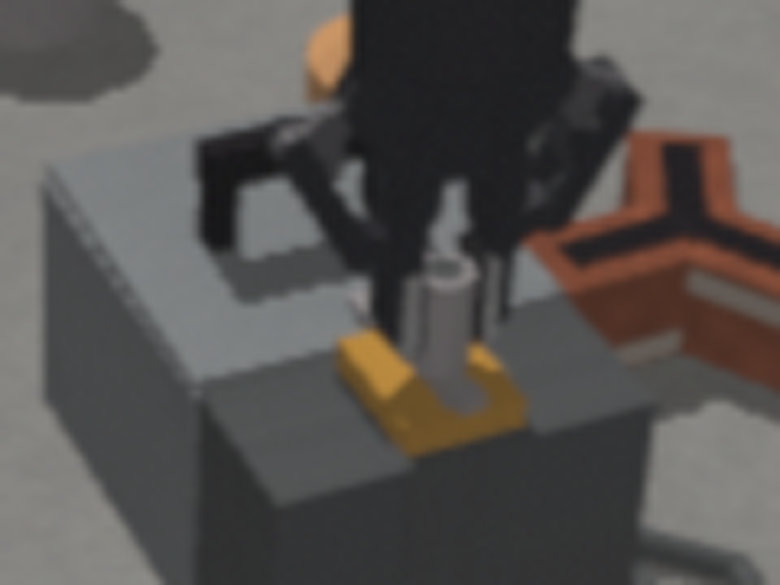

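Request:
jog_arm(
  plan=[
    [[0, 0, 0, 0, 0, -0.4], [0, 0, 0, 0, 0, -0.4], [0, 0, 0, 0, 0, -0.4], [0, 0, 0, 0, 0, -0.2], [0, 0, 0, 0, 0, 0], [0, 0, 0, 0, 0, 0]],
  ],
)

```text
time_s: 74.5
position: [0.5855, -0.1866, 0.141]
tool_rot: [[-0.159, 0.987, 0.001], [0.987, 0.159, -0.001], [-0.001, 0.001, -1.0]]
ft_force: [-3.8, 5.9, 14.0]
grip_width: 0.0211
```

```bash
python3 st.py; python3 snap.py side .585 -.16 .14 60 s37
```

```text
74.5 [ 0.5855 -0.1866  0.141 ] yaw 9.15 F [-3.8  5.9 14. ] T [ 0.84  0.7  -0.86] w 0.0211 q [-29.  32.  72.  -0.  76. -38.]
side crop 237 164 357 254 f 6.5 t 74.55
```

View pics/s37.png

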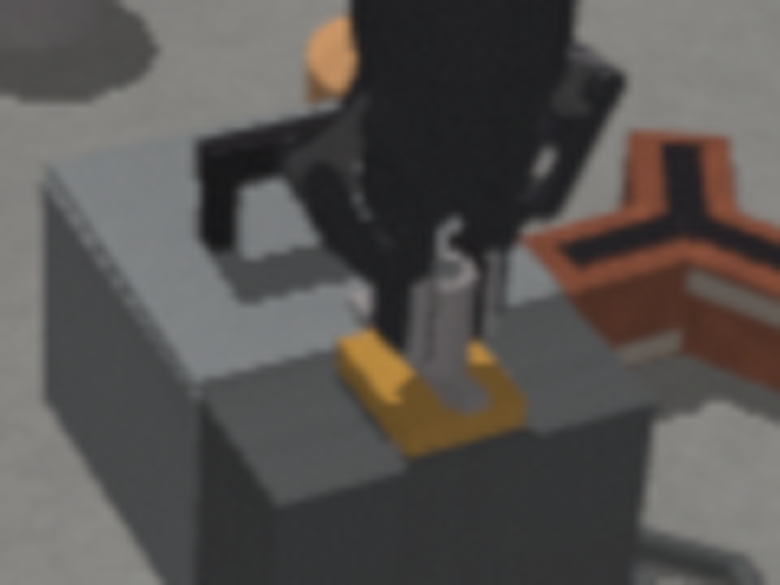

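Request:
jog_arm(
  plan=[
    [[0, 0, 0, 0, 0, 0.3], [0, 0, 0, 0, 0, 0.3], [0, 0, -0.1, 0, 0, 0], [0, 0, -0.2, 0, 0, 0], [0, 0, -0.3, 0, 0, 0], [0, 0, -0.4, 0, 0, 0], [0, 0, -0.5, 0, 0, 0], [0, 0, -0.5, 0, 0, 0], [0, 0, 0, 0, 0, 0]],
  ],
)

```text
time_s: 75.45
position: [0.5862, -0.1878, 0.2224]
tool_rot: [[-0.071, 0.997, 0.004], [0.997, 0.071, -0.004], [-0.005, 0.004, -1.0]]
ft_force: [0.8, -0.4, -2.3]
grip_width: 0.021
```

```bash
python3 st.py; python3 snap.py side .585 -.16 .14 60 s38; python3 lid.py
```

```text
75.45 [ 0.5862 -0.1878  0.2224] yaw 4.08 F [ 0.8 -0.4 -2.3] T [ 0.   -0.   -0.05] w 0.021 q [-29.  29.  64.  -0.  87. -33.]
side crop 237 164 357 254 f 6.5 t 75.5
lid 1105 [-0.0003  0.0007  0.1152]
case 286 [ 0.0013 -0.0033  0.1128]
```

View pics/s38.png

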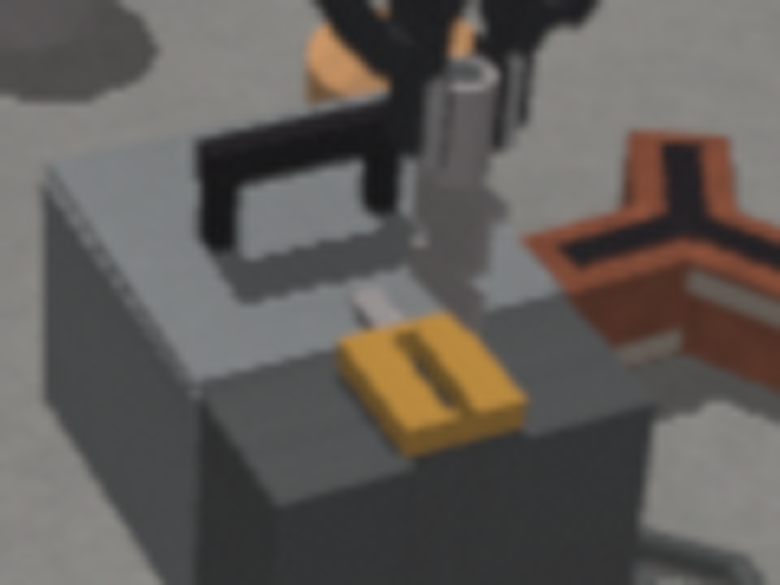

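```bash
cat > cup.py <<'E'
from h import *
for n in ("top","side"):
    im,d=vision.get_image(n); W=wmap(n,d); np.savez(f"/tmp/{n}.npz",im=im,d=d,W=W)
    r=[a for a in spotter.trace(n,'cup') if a['score']>.3]
    for a in r[:2]:
        m=a['pixels']; P=W[m]; P=P[P[:,2]>.049]
        m2=m&(W[...,2]>.049)
        Q=np.array([ray(n,u,v,.055) for v,u in np.argwhere(m2)])
        c,rad=cv2.minEnclosingCircle(Q[:,:2].astype(np.float32)*1000)
        print(n,round(a['score'],2),a['rect'],'rim circle',np.round(c,1),round(rad,1),'3D',np.round(cv2.minEnclosingCircle(P[:,:2].astype(np.float32)*1000)[0],1))
    crop(n,im,*( (110,120,190,190) if n=="top" else (205,120,285,190)),8,f'cup_{n}')
E
python3 cup.py
```

```text
top 0.59 [130.6, 140.0, 167.6, 178.3] rim circle [606.7 288.9] 49.8 3D [606.7 288.6]
side 0.57 [225.7, 142.7, 256.9, 171.2] rim circle [608.1 278.8] 52.4 3D [611.3 286.3]
```

View pics/cup_top.png

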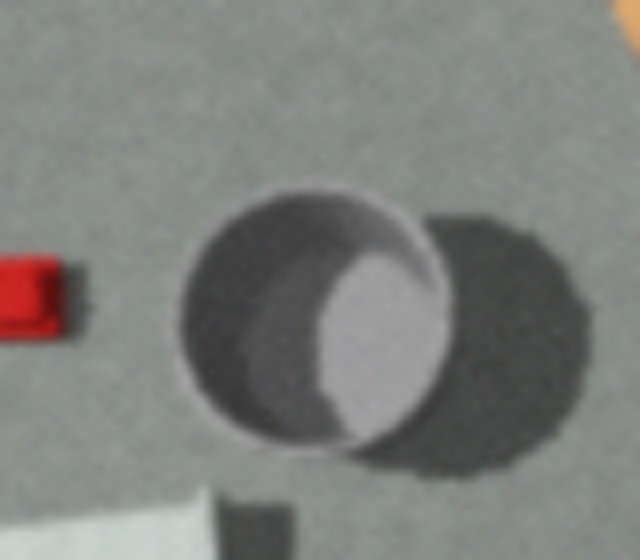

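View pics/cup_side.png

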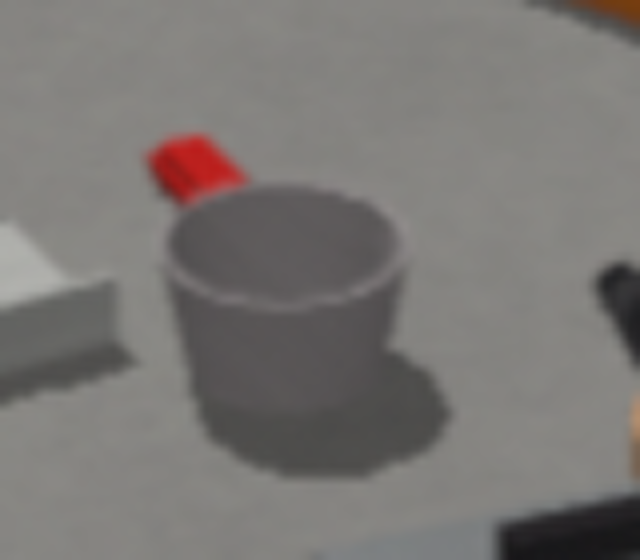

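```bash
python3 -c "
from h import *
print(ray('side',240.25,150,.055),ray('top',148.9,159.25,.055))"; python3 go.py .585 .0 .26 30 6
```

```text
[0.60817445 0.28496962 0.055     ] [0.60720562 0.28759226 0.055     ]
[[[0.78,0.05,-0.18,0,0,-0.5],[0.77,0.11,-0.17,0,0,-0.5],[0.76,0.17,-0.18,0,0,-0.5],[0.74,0.23,-0.17,-0.01,0,-0.51],[0.73,0.28,-0.17,0,0,-0.5],[0.7,0.34,-0.18,-0.01,-0.01,-0.51]]]
t 75.75 from [ 0.5851 -0.1869  0.218 ] 4.07 to [ 0.5849 -0.      0.26  ] F [-0.1  0.7 -1.6]
```

Request:
jog_arm(
  plan=[
    [[0, 0, -0.5, 0, 0, 0], [0, 0, -0.5, 0, 0, 0], [0, 0, 0, 0, 0, 0]],
  ],
)

```text
time_s: 76.05
position: [0.5861, -0.1873, 0.261]
tool_rot: [[-0.071, 0.997, 0.003], [0.997, 0.071, -0.003], [-0.003, 0.003, -1.0]]
ft_force: [-0.4, -0.0, -1.5]
grip_width: 0.0212
```

```bash
python3 go.py .6075 .2865 .24 4 14
```

```text
[[[0.84,0.1,0.04,0,0,0],[0.84,0.1,0.03,0,0,0],[0.84,0.1,0.04,0,0,0],[0.84,0.1,0.03,0,0,0],[0.84,0.1,0.04,0,0,0],[0.84,0.1,0.03,0,0,0],[0.84,0.1,0.04,0,0,0],[0.84,0.1,0.03,0,0,0],[0.84,0.1,0.04,0,0,0],[0.84,0.09,0.03,0,0,0]]]
[[[0.84,0.1,0.04,0,0.01,0],[0.85,0.09,0.04,0.01,0,0],[0.84,0.1,0.03,0,0.01,0],[0.85,0.09,0.04,0.01,0,0.01]]]
t 76.05 from [ 0.5861 -0.1873  0.261 ] 4.07 to [0.6074 0.2865 0.2399] F [-0.4 -0.  -1.5]
```

Request:
jog_arm(
  plan=[
    [[0.84, 0.1, 0.04, 0, 0, 0], [0.84, 0.1, 0.03, 0, 0, 0], [0.84, 0.1, 0.04, 0, 0, 0], [0.84, 0.1, 0.03, 0, 0, 0], [0.84, 0.1, 0.04, 0, 0, 0], [0.84, 0.1, 0.03, 0, 0, 0], [0.84, 0.1, 0.04, 0, 0, 0], [0.84, 0.1, 0.03, 0, 0, 0], [0.84, 0.1, 0.04, 0, 0, 0], [0.84, 0.09, 0.03, 0, 0, 0]],
  ],
)

```text
time_s: 77.05
position: [0.6007, 0.1523, 0.2429]
tool_rot: [[-0.071, 0.997, -0.003], [0.997, 0.071, -0.001], [-0.001, -0.003, -1.0]]
ft_force: [-0.1, 0.4, -2.1]
grip_width: 0.0208
```

Request:
jog_arm(
  plan=[
    [[0.84, 0.1, 0.04, 0, 0, 0], [0.85, 0.09, 0.04, 0, 0, 0], [0.84, 0.1, 0.03, 0, 0, 0], [0.85, 0.09, 0.04, 0, 0, 0], [0, 0, 0, 0, 0, 0], [0, 0, 0, 0, 0, 0]],
  ],
)

```text
time_s: 77.65
position: [0.6063, 0.2874, 0.2368]
tool_rot: [[-0.072, 0.997, -0.003], [0.997, 0.072, -0.002], [-0.002, -0.003, -1.0]]
ft_force: [0.4, -0.4, -2.7]
grip_width: 0.0211
```

```bash
python3 snap.py side .607 .286 .12 70 s40; python3 go.py .6075 .2865 .15 4 1
```

```text
side crop 169 79 309 183 f 5.57 t 77.7
[[[0,0.01,0.73,-0.01,0,0],[0,0.01,0.73,0,0,0],[0,0.01,0.72,-0.01,0.01,0.01]]]
t 77.7 from [0.6065 0.2865 0.2373] 4.07 to [0.6076 0.2865 0.1501] F [-0.6  0.1 -1. ]
```

View pics/s40.png

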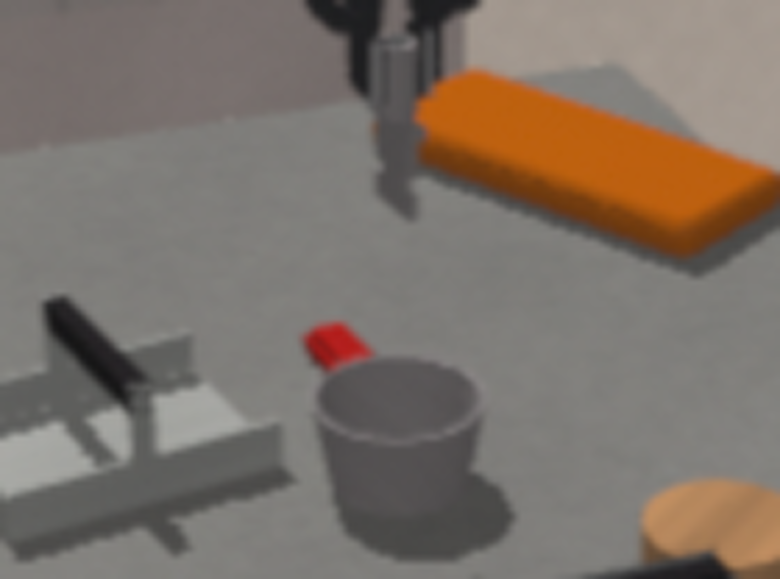

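The key is right above the cup mouth, blade at (398,180) and cup at (398,400). Descending.

Request:
jog_arm(
  plan=[
    [[0, 0.02, 0.5, 0, 0, 0], [0, 0, 0.7, 0, 0, 0], [0, 0, 0.7, 0, 0, 0], [0, 0, 0.6, 0, 0, 0], [0, 0, 0.3, 0, 0, 0], [0, 0, 0, 0, 0, 0]],
  ],
)

```text
time_s: 78.3
position: [0.607, 0.2858, 0.125]
tool_rot: [[-0.07, 0.998, -0.004], [0.998, 0.07, -0.002], [-0.002, -0.004, -1.0]]
ft_force: [-0.4, -1.5, -0.6]
grip_width: 0.0211
```

```bash
python3 st.py; python3 snap.py side .607 .286 .06 50 s41
```

```text
78.3 [0.607  0.2858 0.125 ] yaw 4.0 F [-0.4 -1.5 -0.6] T [-0.04 -0.01  0.02] w 0.0211 q [15. 39. 62. -0. 80. 11.]
side crop 189 111 289 185 f 7.8 t 78.35
```

View pics/s41.png

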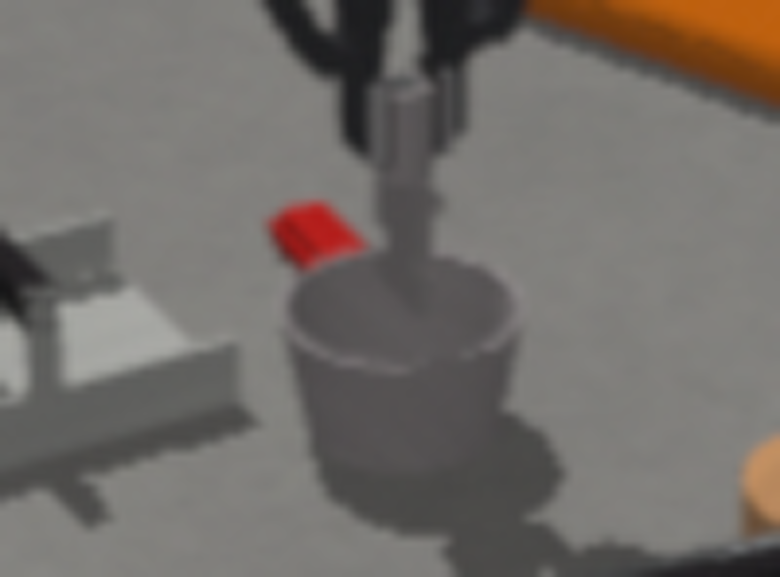

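Request:
jog_arm(
  plan=[
    [[0, 0, 0.3, 0, 0, 0], [0, 0, 0.3, 0, 0, 0], [0, 0, 0.3, 0, 0, 0], [0, 0, 0.2, 0, 0, 0], [0, 0, 0.1, 0, 0, 0], [0, 0, 0.05, 0, 0, 0], [0, 0, 0, 0, 0, 0], [0, 0, 0, 0, 0, 0]],
  ],
)

```text
time_s: 79.15
position: [0.6076, 0.2869, 0.0771]
tool_rot: [[-0.071, 0.997, 0.0], [0.997, 0.071, -0.001], [-0.001, 0.0, -1.0]]
ft_force: [-0.2, 0.1, -1.0]
grip_width: 0.0209
```

Request:
jog_arm(
  plan=[
    [[0, 0, 0.07, 0, 0, 0], [0, 0, 0.07, 0, 0, 0], [0, 0, 0, 0, 0, 0]],
  ],
)

```text
time_s: 79.45
position: [0.6072, 0.2867, 0.0705]
tool_rot: [[-0.071, 0.997, -0.002], [0.997, 0.071, -0.001], [-0.001, -0.002, -1.0]]
ft_force: [-1.0, -0.2, -1.8]
grip_width: 0.0209
```

Request:
jog_arm(
  plan=[
    [[0, 0, 0, 0, 0, 0], [0, 0, 0, 0, 0, 0], [0, 0, 0, 0, 0, 0], [0, 0, 0, 0, 0, 0], [0, 0, 0, 0, 0, 0], [0, 0, -0.3, 0, 0, 0], [0, 0, -0.7, 0, 0, 0], [0, 0, -0.9, 0, 0, 0], [0, 0, -0.9, 0, 0, 0], [0, 0, -0.5, 0, 0, 0]],
  ],
  grip=1,
)

```text
time_s: 80.45
position: [0.6081, 0.2871, 0.2076]
tool_rot: [[-0.071, 0.997, 0.005], [0.997, 0.071, 0.001], [0.0, 0.005, -1.0]]
ft_force: [-0.0, -0.1, 0.5]
grip_width: 0.0855
```

```bash
python3 st.py; python3 snap.py side .607 .286 .06 50 s42; python3 go.py .40 .12 .28 20 10
```

```text
80.45 [0.6081 0.2871 0.2076] yaw 4.07 F [-0.  -0.1  0.5] T [ 0.   -0.05 -0.04] w 0.0855 q [15. 35. 55. -0. 90. 11.]
side crop 189 111 289 185 f 7.8 t 80.5
[[[-0.38,-0.55,-0.18,0.01,0,-0.19],[-0.36,-0.56,-0.18,0.01,0,-0.18],[-0.35,-0.57,-0.18,0,0,-0.19],[-0.33,-0.58,-0.18,0.01,0,-0.18],[-0.32,-0.59,-0.18,0,0,-0.19],[-0.3,-0.6,-0.18,0.01,0,-0.18],[-0.28,-0.6,-0.17,0,0,-0.19],[-0.27,-0.61,-0.17,0.01,0,-0.18],[-0.25,-0.62,-0.18,0,0,-0.19],[-0.23,-0.63,-0.17,0.01,0,-0.18]]]
t 80.5 from [0.6088 0.2873 0.2102] 4.08 to [0.3999 0.1202 0.28  ] F [-0.3  0.5  2.4]
```

View pics/s42.png

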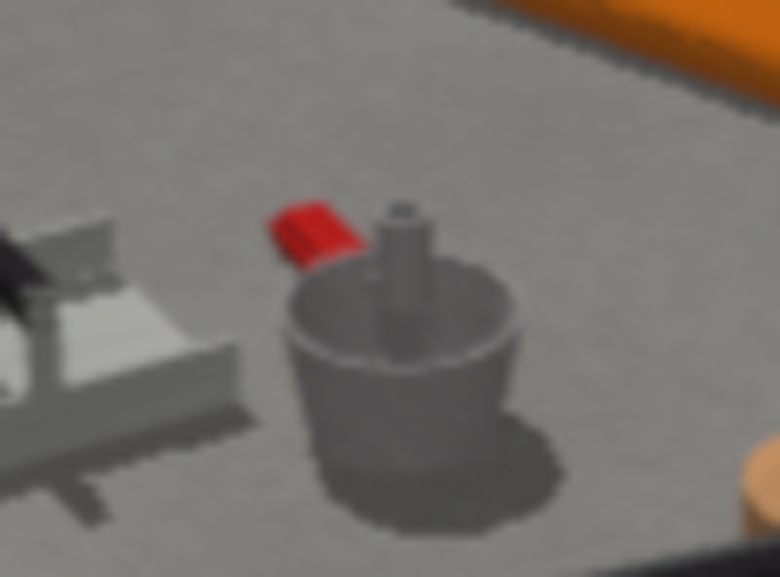

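The key stands in the cup at (403,260). I'll pull the arm back, let things settle, and do the last checks.

Request:
jog_arm(
  plan=[
    [[0, 0, -0.5, 0, 0, 0], [-0.38, -0.55, -0.1, 0, 0, 0], [-0.36, -0.56, -0.1, 0, 0, 0], [-0.35, -0.57, -0.1, 0, 0, 0], [-0.35, -0.57, -0.1, 0, 0, 0], [-0.35, -0.57, -0.1, 0, 0, 0], [-0.3, -0.5, -0.1, 0, 0, 0], [-0.3, -0.5, 0, 0, 0, 0], [-0.3, -0.3, 0, 0, 0, 0], [0, 0, 0, 0, 0, 0]],
  ],
)

```text
time_s: 81.5
position: [0.4497, 0.1672, 0.248]
tool_rot: [[-0.07, 0.998, -0.0], [0.998, 0.07, -0.001], [-0.001, -0.0, -1.0]]
ft_force: [0.6, 0.3, -0.2]
grip_width: 0.0855
```

Request:
jog_arm(
  plan=[
    [[0, 0, 0, 0, 0, 0], [0, 0, 0, 0, 0, 0], [0, 0, 0, 0, 0, 0], [0, 0, 0, 0, 0, 0], [0, 0, 0, 0, 0, 0], [0, 0, 0, 0, 0, 0], [0, 0, 0, 0, 0, 0], [0, 0, 0, 0, 0, 0], [0, 0, 0, 0, 0, 0], [0, 0, 0, 0, 0, 0]],
  ],
)

```text
time_s: 82.5
position: [0.4507, 0.168, 0.2473]
tool_rot: [[-0.071, 0.997, -0.001], [0.997, 0.071, -0.001], [-0.001, -0.001, -1.0]]
ft_force: [-0.9, -0.5, -1.1]
grip_width: 0.0855
```

```bash
python3 - <<'E'
from h import *
for n in("side","top"):
    im,d=vision.get_image(n); W=wmap(n,d); np.savez(f"/tmp/{n}.npz",im=im,d=d,W=W); cv2.imwrite(f"pics/{n}50.png",cv2.resize(im[:,:,::-1],(800,600)))
E
python3 lid.py; python3 m.py | egrep 'bar slim|bar thick|gold|traybar|cuprim|lidtop'; python3 st.py
```

```text
lid 1308 [ 0.0013 -0.0002  0.1152]
case 288 [ 0.001  -0.0082  0.1122]
top lidtop 2847 rect c [584.1 -76.6] size [151.9 153.3] ang 0.05 mean [583.3 -74.9 116. ] z 0.117
top gold 312 rect c [ 585.3 -184.7] size [45.4 55.6] ang 1.08 mean [ 585.3 -185.7  127. ] z 0.1281
top bar slim 36 rect c [ 584.2 -362.8] size [13.6 16.3] ang 1.1 mean [ 584.  -362.8   98. ] z 0.0986
top bar thick 85 rect c [ 518.9 -352.5] size [25.7 26.7] ang 27.51 mean [ 519.  -352.5   98. ] z 0.099
top cuprim 141 rect c [623.4 290.5] size [63.2 98.8] ang 6.75 mean [626.1 294.   55. ] z 0.0549
top traybar 94 rect c [514.9 350.4] size [ 33.8 221.8] ang 44.15 mean [460.2 407.3  76. ] z 0.0769
side lidtop 1704 rect c [584.1 -80.5] size [154.2 153.3] ang 89.95 mean [578.9 -90.8 116. ] z 0.1151
side gold 262 rect c [ 585.7 -188.9] size [46.8 56.1] ang 0.13 mean [ 585.5 -189.4  127. ] z 0.126
side bar slim 55 rect c [ 583.7 -368.6] size [19.9 17. ] ang 68.58 mean [ 584.  -368.3   98. ] z 0.0971
side bar thick 128 rect c [ 518.5 -357.8] size [31.6 26.3] ang 62.26 mean [ 519.3 -357.6   98. ] z 0.0969
side cuprim 133 rect c [607.2 280.1] size [99.7 97.3] ang 69.29 mean [608.6 278.6  55. ] z 0.0536
side traybar 109 rect c [495.9 329.4] size [ 87.9 215.2] ang 46.06 mean [460.8 365.2  76. ] z 0.0749
82.65 [0.4508 0.1679 0.2473] yaw 4.06 F [-0.   0.3  0.2] T [ 0.04 -0.    0.01] w 0.0854 q [ 6. 14. 83. -0. 83.  2.]
```

View pics/side50.png

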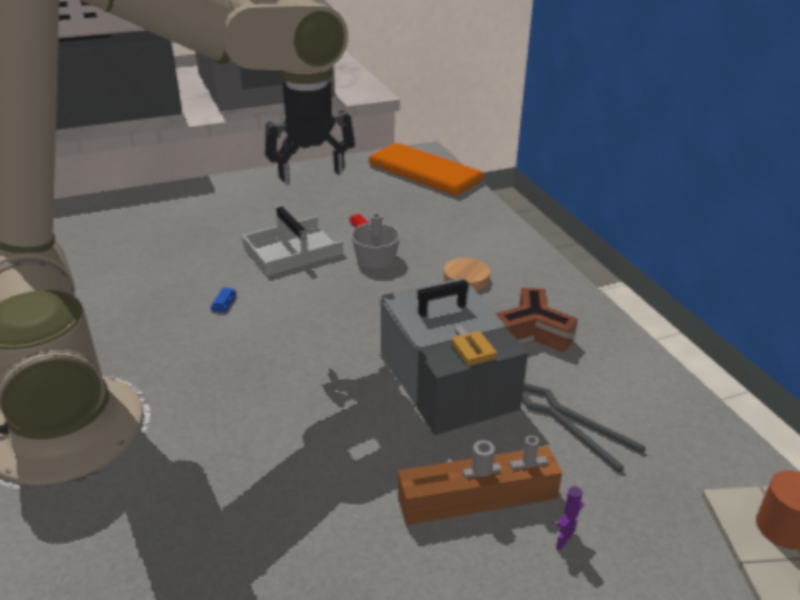

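View pics/top50.png

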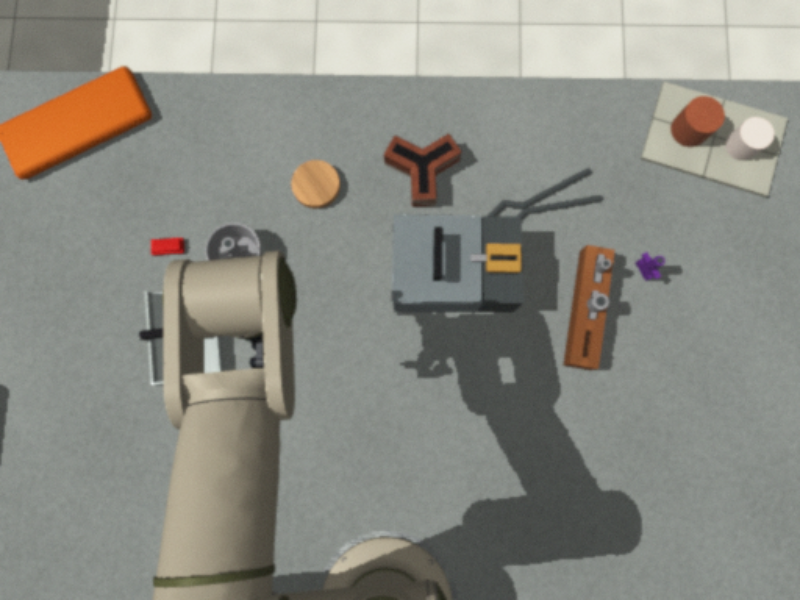

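The last views show the tongue back over a flat lid. The mid key is in the upright cup at (376,240), and the slim and thick keys are in the stand. The tray was knocked a few centimetres, but it is flat and clear of the cup. Handing in.

```bash
python3 -c "
from rig import close_job
print(close_job())"
```

```text
the job is handed in; nothing more can be done
None
```

The job is handed in at about 83 s of the 210 s allowed. The interface gives no verdict, so what follows rests on my own last pictures and force readings.

- **Keys:** the slim and thick keys both stopped early in the lock, and I put them back upright in the stand. The mid key turned the latch tongue fully clear of the lid, so it is the one that fits. After relocking the chest it went into the cup.
- **Ingots and tray:** I laid the lid on the bench and tipped all four ingots into the chest. The highest point inside was about 66 mm, well under the lid. The tray then went back flat on the bench.
- **Lid:** the first time I put it back, one edge caught on the lock case and sat about 4 mm high. I regripped it, shifted it 3 mm and it seated flat at its original height.
- **Last checks:** the lid is level and the tongue is back over it. I turned the key until it met the locked stop. The mid key stands in the upright cup, and the mould, disc and tongs look where they were.
- **Tray position:** the tray was knocked a few centimetres after I set it down. It looks flat and clear of the cup in the side view, but the arm hid part of it from above, so I did not measure it again.
- **Camera disagreement:** the two cameras differed by about 3 mm in y in most places, and more on the cup rim. I used values between the two.

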